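# Unlatch the sample bay and slide the tube rack in over its sill

## Task

Lift the gravity latch bar of the small white sample bay out of its catch, swing the barred gate wide open past square, and leave it open. Then, without disturbing the things that stand around, take the narrow tube rack, set it endways before the mouth so that its front end rests on the raised sill while its back end still stands on the bench, and push it fully into the bay until it lies flat behind the gate line.

Things in the scene. Friction and masses are not known exactly. Their poses are not given: they have to be found in the camera images.
- bay: Fixed white sheet-metal bay. Origin on the bench (z 0) amid its mouth; +x points into the bay, +y left, z up; turned up to 0.25 rad. Its floor is a step 14 mm high with front edge (the sill) at x=0; inside 116 wide, 180 deep; walls 8 thick. The barred gate shuts the mouth: frame x -14 to -4, y -63 to 63, z 20 to 156 mm, hinged at the left.
- roof_edge (a point): Middle of the lower front edge of the bay's roof: x=-34, y=0, z=175 mm in the bay's frame. The roof is 8 thick, 136 wide, and overhangs the gate by this much; its top is at z=183. Axes as the bay's.
- catch_lip (a point): Middle of the top edge of the front lip of the catch, a steel slot open at the top that sticks out of the bay's right wall: x=-28.5, y=-79, z=126 mm in the bay's frame; lip 9 thick, 22 wide. The latch bar lies behind it. Axes as the bay's.
- gate_hinge (a point): Foot of the gate's upright hinge axis: at x=-9, y=68, z=0 mm in the bay's frame. Axes as the bay's.
- gate (a joint): Gate angle in rad: 0 shut, growing as the free (right) end swings out towards the robot and round to the left (clockwise from above), up to 2.0. Stays where it is left (about 0.04 N m of friction). It cannot move more than a few hundredths while the latch bar lies in the catch.
- latch (a joint): Latch bar angle in rad: 0 lying level in the catch, growing as its free right end is lifted, up to 0.75. Clears the lip above 0.25. Falls back to 0 by its weight (100 g) when let go, on the open gate too. Pivot on the gate's face at y=45, z=105 mm in the bay's frame (gate shut), axis square to the gate; bar 140 x 6 x 14 mm, free end 135 mm from the pivot.
- latch_knob (a point): Grip point on the round black pin (15 mm thick, 52 long, then a head 24 wide, 8 thick) sticking out of the bar's front. Bay frame, shut: x=-62, y=-28, z=105 mm, 73 from the pivot; from the hinge axis 53 in front, 96 to the right. Head starts at x=-74. x axis: along the pin to the gate; turns with gate and bar. The roof bars an upright tool: lean it back from the gate 25 to 45 degrees.
- rack: Loose narrow clear tube rack with capped tubes, 54 x 147 x 92 mm, 0.18 to 0.29 kg. Origin under its middle, z up, long axis y. End walls 4 mm thick, 66 high, full width; between them level plates, full width, at z=0-3, 12-15 and 56-59, the last the best to grip across the 54 mm; tubes reach z=92. Its plates and walls are rigid.
- rack_end_a (a point): Middle of the bottom edge of the rack's +y end (0, 73.5, 0 mm in its frame).
- rack_end_b (a point): Middle of the bottom edge of the rack's -y end (0, -73.5, 0 mm in its frame). Either end may go in first.
- wide_rack: The other tube rack, wider and shorter: 76 x 125 x 92 mm, long axis y, origin under its middle. It may have changed places with the narrow rack. Not to be moved.
- saline_bottle: Loose tall round bottle, 62 in diameter, 160 high, to the right of the bay. Origin under its middle. Not to be moved.
- sanitizer: Loose pump bottle, 68 x 58 x 184 mm, to the left of the bay. Origin under its middle. Not to be moved.
- timer: Loose small timer, 63 x 66 x 30 mm, standing on the bay's roof. Not to be moved.
Mind the look-alikes: they are no part of the job. What is shaped like the rack but brown or turquoise is not meant.

How it is judged (in metres and radians):
On the way, in this order (a step that is already met when the one before it is completed fails the run):
1. the latch bar is lifted out of its catch with the gate still shut (value of joint latch above 0.25 rad and value of joint gate below 0.3 rad), for 0.1 s.
2. the gate is swung wide open, past square (value of joint gate above 1.45 rad), for 0.2 s.
3. the narrow rack leans with one end on the sill and its other end on the bench (angle between rack's own z axis and vertical above 0.05 rad and contact force between rack and bay above 0.1 N and ((x of rack_end_a in the frame of bay above 0 m and height (world z) of rack_end_a above 0.011 m and height (world z) of rack_end_b below 0.008 m) or (x of rack_end_b in the frame of bay above 0 m and height (world z) of rack_end_b above 0.011 m and height (world z) of rack_end_a below 0.008 m))), for 0.2 s.
At the end, for the whole second after the job is handed in: The narrow rack stands flat on the bay's floor (tilt under 0.05 rad, at rest), wholly inside with its back end no more than 3.5 mm out of the mouth; the gate is still open by at least 1.4 rad with its latch bar hanging back at rest (x of rack in the frame of bay between 0.07 and 0.115 m and y of rack in the frame of bay between -0.04 and 0.04 m and height (world z) of rack between 0.011 and 0.02 m and angle between rack's own z axis and vertical below 0.05 rad and linear speed of rack below 0.01 m/s and value of joint gate above 1.4 rad and value of joint latch below 0.1 rad); the robot touches nothing.
It fails at once if the narrow rack is tipped over by more than 0.5 rad (angle between rack's own z axis and vertical above 0.5 rad).
It fails at once if the wide rack is moved by more than 2 cm (distance of wide_rack from where it was at the start of the episode above 0.02 m).
It fails at once if the saline bottle is moved by more than 2 cm (distance of saline_bottle from where it was at the start of the episode above 0.02 m).
It fails at once if the pump bottle is moved by more than 2 cm (distance of sanitizer from where it was at the start of the episode above 0.02 m).
It fails at once if the timer is moved by more than 2 cm (distance of timer from where it was at the start of the episode above 0.02 m).
It also fails if it takes over 72 s, if anything falls off the work surface, if the arm or the gripper's body presses on something with over 40 N, if the wrist force passes 120 N, or if a joint passes its speed limit or range.

## Robot

A 6-joint arm with a two-finger parallel gripper is mounted at the origin on a cart in front of the work surface, level with it; the furniture and walls round the work are solid. World frame = base frame: x ahead of the robot, y to its left, z up, the work surface at z = 0. Lengths are in m, angles in degrees, forces in N, time in s.
With the tool pointing down it reaches from about 0.4 to 0.825 m from the base axis. Payload 7 kg.
Tool frame: the origin (TCP) lies on the centre line of the jaws, within the pads' length; the fingertips stand r.nose_length ahead of it and the grasp point (between the pads) lies 2 mm behind it (r.nose_length is the distance from the TCP to the fingertips, in m); z points along the fingers, y is the direction in which the jaws open and shut (so a half turn about z gives the same grasp; the last joint's range is limited). The gripper opens to 88 mm and grips with 3 to 60 N. Pads are 19 mm wide; open, the fingers measure 130 mm over their backs; the gripper's body (78 mm by 193 mm) begins 47 mm behind the grasp point.
Start: joints at [89.101, 20.546, 0.682, 0, -70.136, -16.507], TCP at [0.202, 0.644, 0.244] pointing down, gripper open.
Joint ranges: [-176.03, 176.03], [-82.01, 121.73], [-58.28, 71.71], [-173.87, 95.51], [-174.79, -0.11], [-173.66, 173.66]. Speed limits (degrees/s): [136.94, 136.94, 172.46, 180, 180, 180].

## Interface

Orientations are given as [roll, pitch, yaw] about the fixed x, y, z axes, in that order (R = Rz(yaw) Ry(pitch) Rx(roll)).
In Python, from plant import r gives the robot as it stands.
- The arm moves only by the tool apply_moves, never from a script. Its argument "targets" is a list of rows, each a list of 3 entries, a list of its own where there are three numbers: the shift along the tool's x, y, z scaled (see below), then the turn, a rotation vector about the tool's x, y, z scaled (see below), then the finger opening in mm, from 0 to 87.6. A call has 1 to 5 rows; each row shifts and turns the pose as measured when the row begins, along the tool's axes as they then stand; what a row does not reach is not made up. The controller multiplies each number of a shift by 0.04 m and each number of a turn by 8 degrees. A row lasts 1/10 s, in which the tool goes at most 50 mm and 8.59 degrees, less where a joint would pass 70% of its speed; a pose out of reach is approached as far as the arm can. A call with a number of a shift or a turn outside -1 to 1 is refused whole. A call with a gripper value outside its range is refused whole. The fingers move at their own pace and stop on an object; "squeeze" is the grip in N (left out, the last holds). Time passes only in rows, so rows that do not move let the fingers close. It gives the time, the measured TCP pose, the force and the opening at its end, in the units of the state.
- r.get_state(): the state, without advancing time (a new reading comes with each control period).
- r.capture(name): name is "scene" or "top"; returns a dict with "img" (420x560x3 uint8, blue, green, red), "z_map" (420x560 float32, m along the optical axis (not along the pixel's ray), 0 where there is no reading), "fx", "fy", "cx", "cy" (pixels), "k1" (the pictures are not rectified: a ray, as slopes to the right and down, at radius r is drawn at 1 + k1 r^2 times it, then the intrinsics apply), "camera_from_world" (4x4, takes a point from world to camera coordinates). Camera axes: x right, y up, looking along -z (the intrinsics and any distortion apply to the point x, -y, -z); pixel columns grow to the right and rows downward; lengths in m; the calibration is good to about 2 mm. A picture is of the moment at which its call begins.
- r.close_job(): hands the job in, once; it reports no verdict.
The state is a dict: "time_s": time; "joints": joint angles; "qd": joint speeds; "joint_torque": joint torques, N m; "tcp_pos": TCP position; "eef_rot": TCP orientation; "contact_force": force on the tool from outside, world axes, zero at the start; "moment": the same for the moment, N m; "gripper_width": finger opening in m.
Only numpy, scipy, OpenCV 4.12 (cv2) and the standard library are available. Lean on these libraries where they do the work, as an engineer would, in place of code of your own. Each camera call takes 0.05 s, during which the arm holds its last target.

## Working session

There is one attempt and no reset: what is moved stays moved. The work goes in short steps, Python scripts to look and compute and a tool call to move; the robot and the scene stay as the last step left them, time stands still between calls to the robot, and variables do not carry over. Pictures are saved under pics/ and viewed, and the job is handed in when it is done.

Besides the shell and the picture viewer there is one more tool, called after "Call:" as name(argument=value, ...), one argument or row to a line, values as JSON. apply_moves: Moves the arm, as the interface text tells. Its arguments: {"type":"object","properties":{"targets":{"type":"array","items":{"type":"array"}},"squeeze":{"type":"number"}},"required":["targets"]}

```bash
ls; mkdir -p pics; cat > h.py <<'E'
import numpy as np, cv2
from scipy.spatial.transform import Rotation as R
from plant import r
def snap(n):
    c=r.capture(n); return c
def px2w(c,u,v,z=None):
    fx,fy,cx,cy,k1=[c[k] for k in('fx','fy','cx','cy','k1')]
    if z is None: z=c['z_map'][int(round(v)),int(round(u))]
    xd,yd=(u-cx)/fx,(v-cy)/fy
    x,y=xd,yd
    for _ in range(10):
        f=1+k1*(x*x+y*y); x,y=xd/f,yd/f
    p=np.array([x*z,-y*z,-z,1]); return (np.linalg.inv(c['camera_from_world'])@p)[:3]
def px2plane(c,u,v,h):
    a=px2w(c,u,v,0.2);b=px2w(c,u,v,1.0); t=(h-a[2])/(b[2]-a[2]); return a+t*(b-a)
def w2px(c,p):
    q=c['camera_from_world']@np.append(p,1); x,y=q[0]/-q[2],-q[1]/-q[2]
    f=1+c['k1']*(x*x+y*y); return np.array([c['fx']*x*f+c['cx'],c['fy']*y*f+c['cy']])
def cloud(c):
    v,u=np.mgrid[0:420,0:560]; fx,fy,cx,cy,k1=[c[k] for k in('fx','fy','cx','cy','k1')]
    xd,yd=(u-cx)/fx,(v-cy)/fy; x,y=xd.copy(),yd.copy()
    for _ in range(10):
        f=1+k1*(x*x+y*y); x,y=xd/f,yd/f
    z=c['z_map']; P=np.stack([x*z,-y*z,-z,np.ones_like(z)],-1)
    W=(P@np.linalg.inv(c['camera_from_world']).T)[...,:3]; W[z==0]=np.nan; return W
E
python3 - <<'E'
from h import *
print(r.get_state(), r.nose_length)
for n in('scene','top'):
    c=snap(n); cv2.imwrite(f'pics/{n}0.png',c['img']); np.savez(f'{n}0.npz',**c)
    print(n,c['fx'],c['k1'],np.linalg.inv(c['camera_from_world'])[:3].round(3))
E
```

```text
pics
{'time_s': 0.0, 'joints': array([ 8.91027532e+01,  2.05943214e+01,  6.32897321e-01, -2.16366924e-02,
       -7.01353568e+01, -1.65080639e+01]), 'qd': array([0.0741495 , 0.02812678, 0.05548632, 0.00958221, 0.09222092,
       0.02282029]), 'joint_torque': array([-4.48739020e-04, -5.82718492e+01,  2.93047822e+01,  6.99728340e+00,
        6.86799089e-03, -1.69589175e-04]), 'tcp_pos': array([0.20177551, 0.64364497, 0.24257866]), 'eef_rot': array([ 1.79901428e+02, -8.00214311e-03, -1.74126732e+01]), 'contact_force': array([ 0.44843997, -0.07948463,  0.05188247]), 'moment': array([-0.00701622,  0.01556639,  0.02459095]), 'gripper_width': 0.08778935816925126} 0.017
scene 383.96458032493604 -0.09832108447099047 [[ 0.759  0.393 -0.518 -0.085]
 [-0.65   0.487 -0.583 -0.931]
 [ 0.023  0.78   0.626  0.925]]
top 546.9581726002195 -0.2006516059816275 [[-0.004  0.997 -0.082  0.441]
 [-1.    -0.004 -0.003 -0.187]
 [-0.003  0.082  0.997  1.914]]
```

View pics/scene0.png

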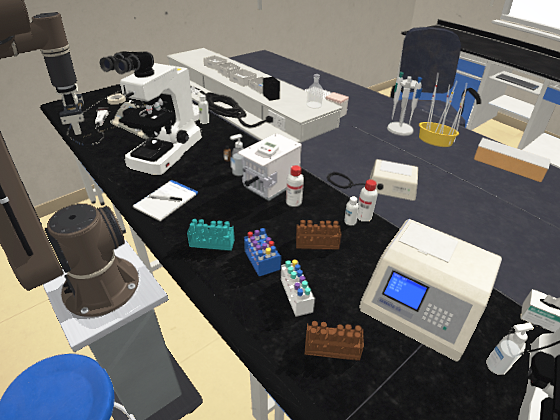

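View pics/top0.png

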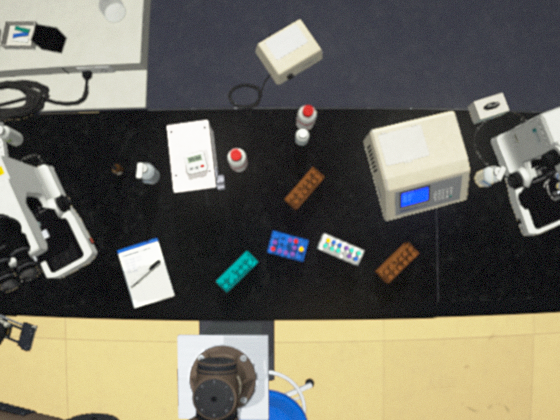

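Candidates: the blue rack (scene 262,252 / top 288,247), the white/clear rack (scene 297,288 / top 341,249), the turquoise one (top 237,271), and brown ones (top 304,188 and 398,262). The last two colours are ruled out. Blue and white need measuring, since one is narrow and the other wide.

```bash
python3 - <<'E'
from h import *
s=dict(np.load('scene0.npz'));t=dict(np.load('top0.npz'))
cv2.imwrite('pics/s_racks.png',cv2.resize(s['img'][210:330,220:350],None,fx=6,fy=5,interpolation=cv2.INTER_CUBIC)[:600,:800])
cv2.imwrite('pics/s_bay.png',cv2.resize(s['img'][120:220,215:335],None,fx=6,fy=6,interpolation=cv2.INTER_CUBIC))
cv2.imwrite('pics/t_racks.png',cv2.resize(t['img'][220:280,250:380],None,fx=6,fy=6,interpolation=cv2.INTER_CUBIC))
cv2.imwrite('pics/t_bay.png',cv2.resize(t['img'][110:210,120:260],None,fx=5.5,fy=5.5,interpolation=cv2.INTER_CUBIC))
for n,c in(('s',s),('t',t)):
    W=cloud(c); z=W[...,2]
    # bench check
    print(n,np.nanmedian(W[np.abs(z)<.02][:,2]))
W=cloud(t)
for nm,(u0,u1,v0,v1) in dict(blue=(262,316,225,270),white=(314,370,228,272),bay=(160,225,115,200),sal=(225,252,145,180),san=(130,162,155,190)).items():
    P=W[v0:v1,u0:u1].reshape(-1,3); P=P[P[:,2]>0.03]
    rc=cv2.minAreaRect((P[:,:2]*1000).astype(np.float32)); print(nm,len(P),P[:,2].max(),np.percentile(P[:,2],[5,50,95]).round(3),[np.round(x,1) for x in rc])
E
```

```text
s 0.0008385675066394094
t 0.00036429703795870516
blue 778 0.10209267825977464 [0.051 0.061 0.094] [array([ 463.6, -229.7]), array([124.4,  75.2]), np.float64(74.3)]
white 645 0.10323459016231817 [0.052 0.062 0.094] [array([ 452.5, -409.8]), array([145.5,  54.4]), np.float64(67.3)]
bay 3147 0.22026833842098492 [0.107 0.183 0.207] [array([741.3,  72. ]), array([250.4, 159.9]), np.float64(7.0)]
sal 342 0.17041386539108672 [0.054 0.126 0.165] [array([757.5, -59.7]), array([61.1, 61.1]), np.float64(65.7)]
san 344 0.19521701996364182 [0.043 0.114 0.186] [array([714.3, 243. ]), array([44.4, 64.3]), np.float64(75.9)]
```

View pics/s_racks.png

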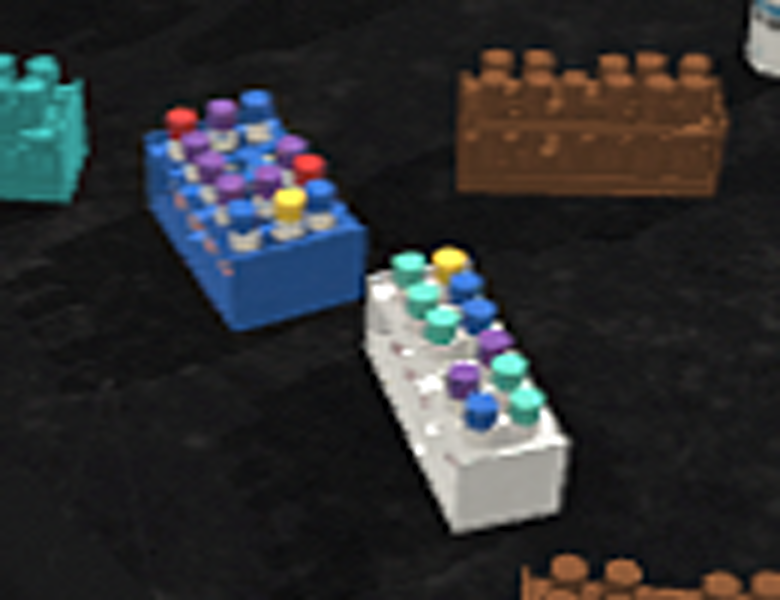

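View pics/t_racks.png

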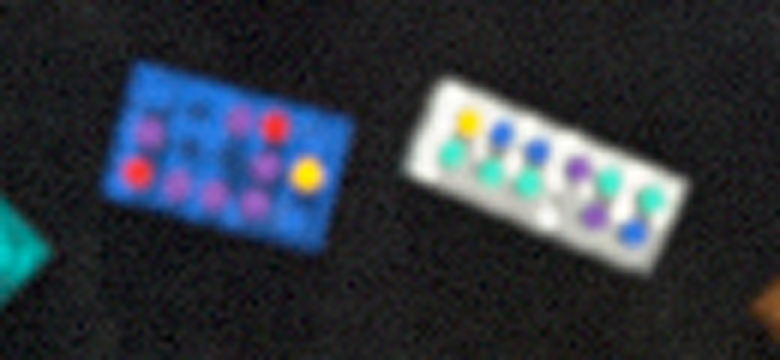

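View pics/s_bay.png

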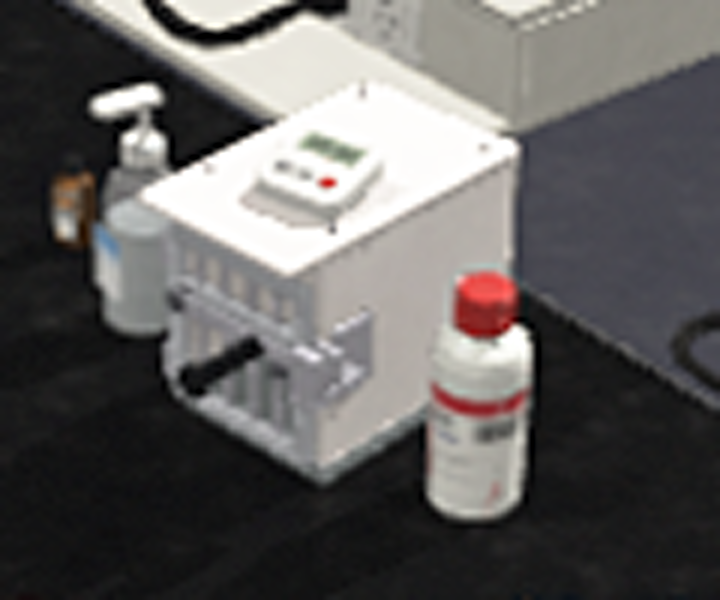

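View pics/t_bay.png

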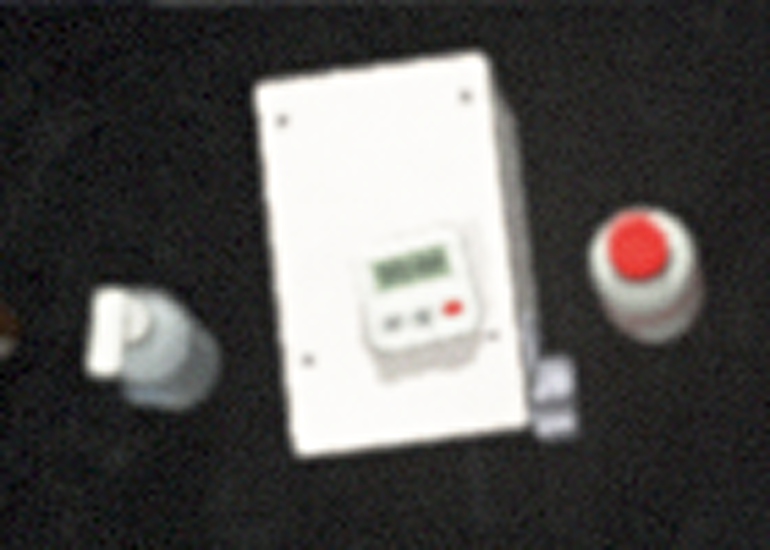

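White rack measures 145×54 mm, so it's the narrow one; blue measures 124×75 (wide). Next I'll fit the bay pose and overlay it for a check.

```bash
cat > fit.py <<'E'
from h import *
s=dict(np.load('scene0.npz'));t=dict(np.load('top0.npz'))
cor=[(297,457),(530,427),(485,55),(255,85)]
P=[px2plane(t,120+(a+.5)/5.5-.5,110+(b+.5)/5.5-.5,0.183)[:2] for a,b in cor]
P=np.array(P); 
ex=((P[3]-P[0])+(P[2]-P[1])); yaw=np.arctan2(ex[1],ex[0])
ey=((P[0]-P[1])+(P[3]-P[2])); yaw2=np.arctan2(-ey[0],ey[1])
print(P.round(4),'yaw',np.degrees([yaw,yaw2]),[np.linalg.norm(P[i]-P[(i+1)%4]) for i in range(4)])
W=cloud(t)[115:200,160:225].reshape(-1,3); z=W[:,2]; Q=W[(z>.175)&(z<.19)]
rc=cv2.minAreaRect((Q[:,:2]*1000).astype(np.float32)); print('depth rect',rc, np.median(Q[:,2]))
E
python3 fit.py; cat > ov.py <<'E'
from h import *
import sys
def bayT(x,y,yaw):
    T=np.eye(4);T[:3,:3]=R.from_euler('z',yaw,degrees=True).as_matrix();T[:2,3]=x,y;return T
def ov(T,c,name,crop,sc):
    pts=dict(rfl=(-34,68,183),rfr=(-34,-68,183),edge=(-34,0,175),knob=(-62,-28,105),head=(-82,-28,105),lip=(-28.5,-79,126),sl=(0,58,14),sr=(0,-58,14),gbl=(-14,63,20),gbr=(-14,-63,20),gtr=(-14,-63,156),gtl=(-14,63,156),rbr=(190,-68,183),rbl=(190,68,183))
    u0,u1,v0,v1=crop
    im=cv2.resize(c['img'][v0:v1,u0:u1],None,fx=sc,fy=sc,interpolation=cv2.INTER_CUBIC)
    for k,p in pts.items():
        q=(T@np.array([*np.array(p)/1000,1]))[:3]; u,v=w2px(c,q); a=(int((u+.5-u0)*sc),int((v+.5-v0)*sc))
        cv2.drawMarker(im,a,(0,0,255),cv2.MARKER_CROSS,10,1); cv2.putText(im,k,(a[0]+4,a[1]-3),0,.4,(0,180,0),1)
    cv2.imwrite(name,im)
E
```

```text
[[0.6338 0.1377]
 [0.6505 0.001 ]
 [0.872  0.0297]
 [0.8559 0.1669]] yaw [7.4249299  6.82865865] [np.float64(0.13765903504655266), np.float64(0.22339913071094697), np.float64(0.13815022295358678), np.float64(0.22405473006993)]
depth rect ((752.9148559570312, 84.67666625976562), (222.9609832763672, 137.47691345214844), 6.991464138031006) 0.1828875337037308
```

```bash
python3 - <<'E'
from ov import *
s=dict(np.load('scene0.npz'));t=dict(np.load('top0.npz'))
T=bayT(.6766,.0750,7.1)
ov(T,s,'pics/ov_s.png',(220,320,120,210),7); ov(T,t,'pics/ov_t.png',(150,250,110,210),6)
E
```

```text
(no output)
```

View pics/ov_s.png

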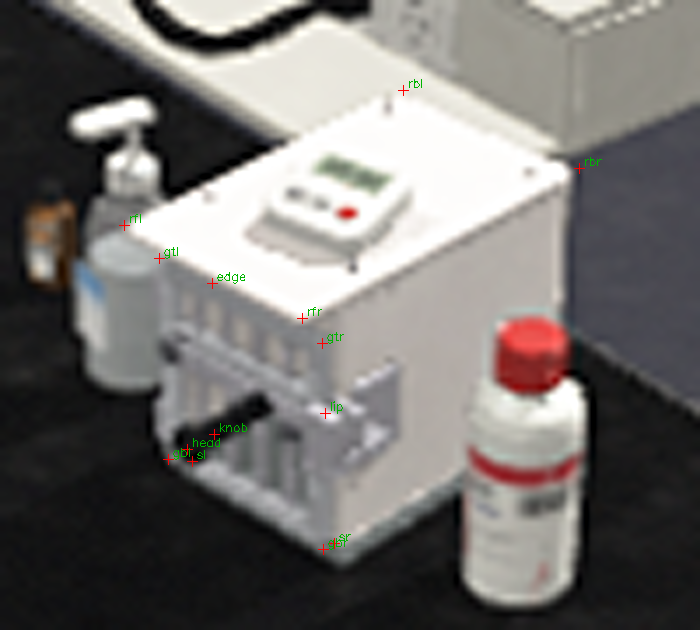

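View pics/ov_t.png

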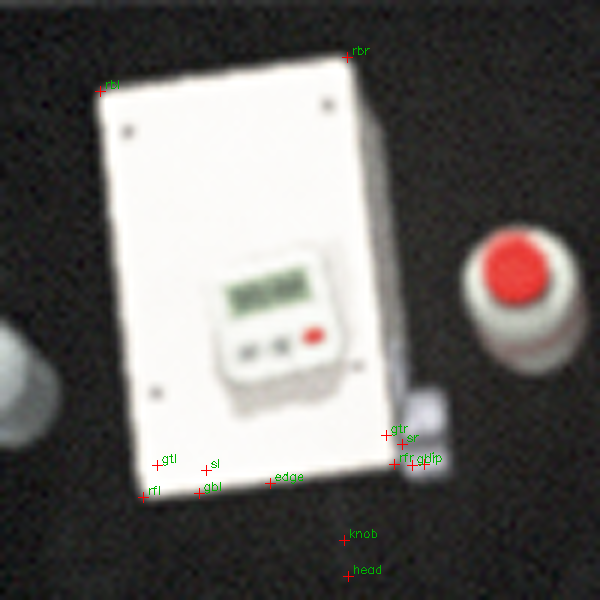

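```bash
python3 - <<'E'
from ov import *
s=dict(np.load('scene0.npz'));t=dict(np.load('top0.npz'))
T=bayT(.6766,.0750,7.1);Ti=np.linalg.inv(T)
for n,c in(('s',s),('t',t)):
    W=cloud(c); B=W@Ti[:3,:3].T+Ti[:3,3]
    m=(c['img'].sum(-1)<150)&(B[...,0]>-.1)&(B[...,0]<-.03)&(np.abs(B[...,1])<.07)&(B[...,2]>.06)&(B[...,2]<.14)
    print(n,m.sum()); 
    for v,u in list(zip(*np.nonzero(m)))[::max(1,m.sum()//14)]: print(u,v,(B[v,u]*1000).round(0))
    # gate frame front & lip & sill pts
    m=(B[...,0]>-.045)&(B[...,0]<-.02)&(B[...,1]<-.065)&(B[...,1]>-.1)&(B[...,2]>.1)&(B[...,2]<.15); print('lip',(np.nanmean(B[m],0)*1000).round(1),m.sum(), (np.nanpercentile(B[m][:,1],[5,95])*1000).round(1))
    m=(B[...,0]>-.03)&(B[...,0]<.02)&(np.abs(B[...,1])<.05)&(B[...,2]>.03)&(B[...,2]<.15)
    if m.sum(): print('gateface x',(np.percentile(B[m][:,0],[10,30,50,70])*1000).round(1))
    m=(B[...,0]>.02)&(B[...,0]<.17)&(B[...,1]<-.05)&(B[...,1]>-.085)&(B[...,2]>.03)&(B[...,2]<.15)
    if m.sum(): print('rwall y',(np.percentile(B[m][:,1],[10,50,90])*1000).round(1))
E
```

```text
s 44
255 177 [-36. -28. 113.]
254 178 [-42. -28. 111.]
257 178 [-34. -36. 111.]
254 179 [-44. -31. 109.]
250 180 [-63. -29. 113.]
253 180 [-50. -31. 108.]
246 181 [-83. -28. 117.]
249 181 [-69. -29. 111.]
252 181 [-59. -35. 109.]
246 182 [-82. -27. 112.]
249 182 [-72. -33. 110.]
245 183 [-83. -23. 106.]
248 183 [-82. -38. 113.]
247 184 [-80. -30. 104.]
247 185 [-85. -35. 104.]
lip [-32.1 -79.8 115.8] 44 [-89.1 -69.3]
gateface x [-24.  -17.6 -14.4 -12.5]
rwall y [-66.4 -63.  -60.8]
t 77
206 190 [-31. -30. 119.]
206 191 [-34. -30. 117.]
206 192 [-37. -29. 112.]
206 193 [-39. -27. 103.]
208 194 [-45. -35. 115.]
205 196 [-50. -24. 116.]
206 197 [-53. -26. 102.]
207 198 [-58. -30. 115.]
207 199 [-61. -30. 114.]
207 200 [-65. -30. 118.]
207 201 [-67. -28. 109.]
208 202 [-72. -32. 115.]
209 203 [-76. -35. 118.]
207 204 [-77. -27. 113.]
204 205 [-78. -15.  94.]
209 205 [-83. -35. 125.]
lip [-27.5 -79.8 120.3] 29 [-89.5 -70.5]
gateface x [-29.4 -27.1 -26.7 -26. ]
rwall y [-68.2 -65.8 -65.2]
```

```bash
cat > g.py <<'E'
from ov import *
T_BAY=bayT(.6766,.0750,7.1); RB=T_BAY[:3,:3]
def bw(x,y,z): return (T_BAY@np.array([x/1000,y/1000,z/1000,1]))[:3]
def wb(p): return (np.linalg.inv(T_BAY)@np.append(p,1))[:3]*1000
def ori(head_deg,lean,flip=False,pitch=0):
    # heading in world deg; tool z = sin(lean)*head - cos(lean)*up ; flip => tool x reversed
    h=np.radians(head_deg); H=np.array([np.cos(h),np.sin(h),0]); U=np.array([0,0,1.]); l=np.radians(lean)
    z=np.sin(l)*H-np.cos(l)*U; x=np.cos(l)*H+np.sin(l)*U
    if flip: x=-x
    return np.stack([x,np.cross(z,x),z],1)
def cur():
    s=r.get_state(); return np.array(s['tcp_pos']),R.from_euler('xyz',s['eef_rot'],degrees=True).as_matrix(),s
def st():
    p,Rm,s=cur(); print('t',round(s['time_s'],2),'p',p.round(4),'bay',wb(p).round(1),'rpy',np.round(s['eef_rot'],1),'J',np.round(s['joints'],0),'F',np.round(s['contact_force'],1),'w',round(s['gripper_width']*1000,1))
def plan(wps,maxmm=38,maxdeg=7.5,start=None):
    """wps: list of (pos,R); prints rows"""
    p,Rm,_=cur()
    if start: p,Rm=start
    out=[]
    for P,Q in wps:
        rel=R.from_matrix(Rm.T@Q).as_rotvec(); d=np.linalg.norm(P-p)
        n=int(max(1,np.ceil(d*1000/maxmm),np.ceil(np.degrees(np.linalg.norm(rel))/maxdeg)))
        Rc=Rm
        for i in range(n):
            sh=Rc.T@((P-p)/n)/.04; w=np.degrees(rel)/n/8
            out.append((sh.round(2),w.round(2))); Rc=Rc@R.from_rotvec(rel/n).as_matrix()
        out.append(None); p,Rm=P,Q
    for o in out: print('---' if o is None else f'[{list(map(float,o[0]))},{list(map(float,o[1]))}]')
E
python3 - <<'E'
from g import *
st(); Q=ori(7.1,35); k=bw(-60,-29,105); print(k)
pre=k-0.10*Q[:,2]; print(pre)
plan([(np.array([.40,.33,.27]),ori(-5,12)),(pre,Q)])
E
```

```text
t 0.1 p [0.2018 0.6437 0.2427] bay [-400.9  623.   242.7] rpy [179.9  -0.  -17.4] J [ 89.  21.   1.  -0. -70. -17.] F [-0.1 -0.4  0. ] w 87.2
[0.62064453 0.03880629 0.105     ]
[0.5637267 0.0317168 0.1869152]
[[0.71, 0.6, -0.07],[0.02, 0.15, -0.15]]
[[0.7, 0.62, -0.05],[0.02, 0.15, -0.15]]
[[0.68, 0.63, -0.04],[0.02, 0.15, -0.15]]
[[0.67, 0.64, -0.03],[0.02, 0.15, -0.15]]
[[0.66, 0.66, -0.02],[0.02, 0.15, -0.15]]
[[0.64, 0.67, -0.0],[0.02, 0.15, -0.15]]
[[0.63, 0.69, 0.01],[0.02, 0.15, -0.15]]
[[0.61, 0.7, 0.02],[0.02, 0.15, -0.15]]
[[0.6, 0.71, 0.03],[0.02, 0.15, -0.15]]
[[0.58, 0.73, 0.04],[0.02, 0.15, -0.15]]
---
[[0.42, 0.71, 0.3],[0.06, 0.29, -0.14]]
[[0.39, 0.72, 0.31],[0.06, 0.29, -0.14]]
[[0.37, 0.73, 0.32],[0.06, 0.29, -0.14]]
[[0.34, 0.74, 0.33],[0.06, 0.29, -0.14]]
[[0.31, 0.75, 0.34],[0.06, 0.29, -0.14]]
[[0.28, 0.76, 0.34],[0.06, 0.29, -0.14]]
[[0.25, 0.76, 0.35],[0.06, 0.29, -0.14]]
[[0.23, 0.77, 0.35],[0.06, 0.29, -0.14]]
[[0.2, 0.78, 0.35],[0.06, 0.29, -0.14]]
[[0.17, 0.78, 0.35],[0.06, 0.29, -0.14]]
---
```

Call:
apply_moves(
  targets=[
    [[0.71,0.6,-0.07],[0.02,0.15,-0.15],60],
    [[0.7,0.62,-0.05],[0.02,0.15,-0.15],50],
    [[0.68,0.63,-0.04],[0.02,0.15,-0.15],45],
    [[0.67,0.64,-0.03],[0.02,0.15,-0.15],45],
    [[0.66,0.66,-0.02],[0.02,0.15,-0.15],45],
  ],
  squeeze=15,
)

```text
time_s: 0.6
tcp_pos: [0.302, 0.4836, 0.2524]
eef_rot: [-180.0, -6.2, -11.0]
contact_force: [0.0, 0.1, 0.1]
gripper_width: 0.0531
```

Call:
apply_moves(
  targets=[
    [[0.64,0.67,0],[0.02,0.15,-0.15],45],
    [[0.63,0.69,0.01],[0.02,0.15,-0.15],45],
    [[0.61,0.7,0.02],[0.02,0.15,-0.15],45],
    [[0.6,0.71,0.03],[0.02,0.15,-0.15],45],
    [[0.58,0.73,0.04],[0.02,0.15,-0.15],45],
  ],
)

```text
time_s: 1.1
tcp_pos: [0.4044, 0.3193, 0.2662]
eef_rot: [179.6, -12.4, -4.5]
contact_force: [0.3, 0.2, 0.3]
gripper_width: 0.045
```

```bash
python3 - <<'E'
from g import *
st(); Q=ori(7.1,35); k=bw(-60,-29,105)
pre=k-0.10*Q[:,2]
plan([(pre,Q)])
E
```

```text
t 1.1 p [0.4044 0.3193 0.2662] bay [-239.9  276.1  266.2] rpy [179.6 -12.4  -4.5] J [ 69.  -0. -29.  14. -59.  10.] F [0.3 0.2 0.3] w 45.0
[[0.45, 0.76, 0.33],[0.07, 0.31, -0.15]]
[[0.41, 0.77, 0.34],[0.07, 0.31, -0.15]]
[[0.38, 0.78, 0.35],[0.07, 0.31, -0.15]]
[[0.35, 0.79, 0.36],[0.07, 0.31, -0.15]]
[[0.32, 0.8, 0.36],[0.07, 0.31, -0.15]]
[[0.29, 0.81, 0.37],[0.07, 0.31, -0.15]]
[[0.25, 0.82, 0.37],[0.07, 0.31, -0.15]]
[[0.22, 0.83, 0.38],[0.07, 0.31, -0.15]]
[[0.19, 0.84, 0.38],[0.07, 0.31, -0.15]]
---
```

Call:
apply_moves(
  targets=[
    [[0.45,0.76,0.33],[0.07,0.31,-0.15],45],
    [[0.41,0.77,0.34],[0.07,0.31,-0.15],45],
    [[0.38,0.78,0.35],[0.07,0.31,-0.15],45],
    [[0.35,0.79,0.36],[0.07,0.31,-0.15],45],
    [[0.32,0.8,0.36],[0.07,0.31,-0.15],45],
  ],
)

```text
time_s: 1.6
tcp_pos: [0.4955, 0.1556, 0.2226]
eef_rot: [-179.4, -25.3, 2.1]
contact_force: [0.8, -1.1, -0.3]
gripper_width: 0.0448
```

```bash
python3 - <<'E'
from g import *
st(); Q=ori(7.1,35); k=bw(-60,-29,105)
pre=k-0.10*Q[:,2]
plan([(pre,Q)])
E
```

```text
t 1.6 p [0.4955 0.1556 0.2226] bay [-169.8  102.4  222.6] rpy [-179.4  -25.3    2.1] J [ 48.  -7. -51.  35. -32.  16.] F [ 0.8 -1.1 -0.3] w 44.8
[[0.26, 0.79, 0.36],[0.06, 0.3, -0.14]]
[[0.23, 0.8, 0.37],[0.06, 0.3, -0.14]]
[[0.2, 0.81, 0.37],[0.06, 0.3, -0.14]]
[[0.17, 0.82, 0.37],[0.06, 0.3, -0.14]]
---
```

```bash
python3 - <<'E'
from g import *
Q=ori(7.1,30)
plan([(bw(-85,-29,180),Q)],start=None)
E
```

```text
[[0.34, 0.62, 0.39],[0.04, 0.12, -0.11]]
[[0.33, 0.63, 0.39],[0.04, 0.12, -0.11]]
[[0.31, 0.64, 0.39],[0.04, 0.12, -0.11]]
[[0.29, 0.64, 0.4],[0.04, 0.12, -0.11]]
[[0.28, 0.65, 0.4],[0.04, 0.12, -0.11]]
---
```

Call:
apply_moves(
  targets=[
    [[0.5,0.62,0.3],[0.04,0.05,-0.11],45],
    [[0.33,0.63,0.39],[0.04,0.1,-0.11],45],
  ],
)

```text
time_s: 1.8
tcp_pos: [0.5387, 0.1036, 0.2104]
eef_rot: [-179.6, -26.6, 4.3]
contact_force: [1.0, 1.1, -0.3]
gripper_width: 0.0453
```

```bash
python3 - <<'E'
from g import *
st();Q=ori(7.1,30)
plan([(bw(-85,-29,180),Q)],start=None)
E
```

```text
t 1.8 p [0.5387 0.1036 0.2104] bay [-133.3   45.4  210.4] rpy [-179.6  -26.6    4.3] J [ 37.  -4. -52.  36. -23.  26.] F [ 1.   1.1 -0.3] w 45.3
[[0.27, 0.6, 0.42],[0.04, 0.14, -0.1]]
[[0.26, 0.61, 0.42],[0.04, 0.14, -0.1]]
[[0.24, 0.61, 0.42],[0.04, 0.14, -0.1]]
---
```

```bash
cat > fk.py <<'E'
from g import *
from scipy.optimize import least_squares
D=[([89.1027,20.5943,.6329,-.0216,-70.1354,-16.5081],[.20177,.64364,.24258],[179.90,-.008,-17.413])]
import json,os
if os.path.exists('kin.json'): D+= [tuple(x) for x in json.load(open('kin.json'))]
def rec():
    s=r.get_state(); L=json.load(open('kin.json')) if os.path.exists('kin.json') else []
    L.append([list(map(float,s['joints'])),list(map(float,s['tcp_pos'])),list(map(float,s['eef_rot']))]); json.dump(L,open('kin.json','w'))
def fk(x,q,sg=(1,1,1)):
    c,a,h,L1,e,L2,Lt,c6,d=x; q=np.radians(q)
    A=R.from_euler('z',q[0]+np.radians(c)); 
    U=R.from_euler('y',q[1]); F=R.from_euler('y',q[1]-q[2])
    w=np.array([a,d,h])+U.apply([0,0,L1])+F.apply([L2,0,e])
    # forearm along local x
    M=A*F*R.from_euler('x',sg[0]*q[3])*R.from_euler('y',-q[4]*sg[1])*R.from_euler('x',sg[2]*q[5]+np.radians(c6))
    # tool frame: z along local x
    M=M.as_matrix(); Rt=np.stack([M[:,1],M[:,2],M[:,0]],1)
    return A.apply(w)+Lt*M[:,0],Rt
def fit(sg):
    def res(x):
        o=[]
        for q,p,e in D:
            P,Q=fk(x,np.array(q),sg); o+=list((P-p)*1000); o+=list(np.degrees(R.from_matrix(Q.T@R.from_euler('xyz',e,degrees=True).as_matrix()).as_rotvec())*5)
        o+=list((x-x0)*np.array([0,3,3,3,3,3,3,0,3])*1)
        return o
    best=None
    for c6 in range(0,360,45):
        x0=np.array([-16.5,.05,.3,.4,0,.4,.3,c6,0]); b=least_squares(res,x0)
        if best is None or b.cost<best.cost: best=b
    return best
E
python3 - <<'E'
from fk import *
import fk as K, itertools
rec(); K.D.append((r.get_state()['joints'],r.get_state()['tcp_pos'],r.get_state()['eef_rot']))
K.D+=[([69,0,-29,14,-59,10],[.4044,.3193,.2662],[179.6,-12.4,-4.5]),([48,-7,-51,35,-32,16],[.4955,.1556,.2226],[-179.4,-25.3,2.1])]
for sg in itertools.product((1,-1),repeat=3):
    b=fit(sg); print(sg,b.cost,b.x.round(3))
E
```

```text
(1, 1, 1) 159404.5580888699 [-107.522    0.264   -0.549   -0.239    0.343   -0.328   -0.593   23.032
    0.667]
(1, 1, -1) 38655.94656013712 [-96.025   0.381  -0.862  -0.103   0.439  -0.396  -0.66   51.742   0.653]
(1, -1, 1) 535972.5032999171 [-41.371   1.361  -0.386   0.506  -0.715  -1.109   0.554  59.521   0.259]
(1, -1, -1) 462721.8552284624 [-36.718   1.313  -0.45    0.549  -0.645  -1.057   0.524  90.616   0.209]
(-1, 1, 1) 50072.99229225441 [-8.28700e+00  2.37000e-01  9.00000e-03  5.90000e-01  9.00000e-02
  2.05000e-01  3.27000e-01  1.54303e+02 -1.03000e-01]
(-1, 1, -1) 271.37751833260563 [ 2.11300e+00  2.33000e-01 -3.16000e-01  6.69000e-01  1.96000e-01
  1.10000e-01  2.12000e-01  1.82024e+02 -2.19000e-01]
(-1, -1, 1) 461045.3360330668 [-6.7473e+01 -6.7600e-01  1.9500e-01 -5.0000e-02  1.0530e+00  1.2070e+00
 -5.7500e-01  9.9694e+01  4.8400e-01]
(-1, -1, -1) 443097.496561572 [-6.19080e+01 -6.49000e-01  1.00000e-01  1.90000e-02  1.07700e+00
  1.19400e+00 -5.74000e-01  1.30396e+02  4.42000e-01]
```

Call:
apply_moves(
  targets=[
    [[0.5,0.6,-0.2],[0,-0.3,0],45],
    [[0.6,0.6,-0.2],[0,-0.3,0],45],
  ],
)

```text
time_s: 2.0
tcp_pos: [0.5669, 0.0524, 0.2332]
eef_rot: [179.7, -21.4, 4.5]
contact_force: [2.3, -0.7, 1.7]
gripper_width: 0.045
```

```bash
cat >> fk.py <<'E'
def getfit():
    global D
    D=[D[0]]+[tuple(x) for x in json.load(open('kin.json'))]+[([69,0,-29,14,-59,10],[.4044,.3193,.2662],[179.6,-12.4,-4.5]),([48,-7,-51,35,-32,16],[.4955,.1556,.2226],[-179.4,-25.3,2.1])]
    sg=(-1,1,-1)
    def res(x):
        o=[]
        for q,p,e in D:
            w=.2 if q[0]==int(q[0]) else 1
            P,Q=fk(x,np.array(q),sg); o+=list((P-p)*1000*w); o+=list(w*np.degrees(R.from_matrix(Q.T@R.from_euler('xyz',e,degrees=True).as_matrix()).as_rotvec())*5)
        return o+list((x-x0)*np.array([1,5,5,5,10,5,5,1,5]))
    x0=np.array([0,.05,.3,.4,0.05,.35,.25,180,-.19])
    return least_squares(res,x0)
LO=np.array([-176.03,-82.01,-58.28,-173.87,-174.79,-173.66]);HI=np.array([176.03,121.73,71.71,95.51,-.11,173.66])
def ik(x,P,Q,q0,n=6):
    best=None
    rng=np.random.default_rng(0)
    for i in range(n):
        qq=np.clip(np.array(q0)+(0 if i==0 else rng.normal(0,15,6)),LO+1,HI-1)
        f=lambda q:np.r_[(fk(x,q,(-1,1,-1))[0]-P)*1000,5*np.degrees(R.from_matrix(fk(x,q,(-1,1,-1))[1].T@Q).as_rotvec())]
        b=least_squares(f,qq,bounds=(LO,HI))
        if best is None or b.cost<best.cost-1e-3: best=b
        if best.cost<.1: break
    return best.x,best.cost
E
python3 - <<'E'
from fk import *
rec(); st(); b=getfit(); print(b.cost,b.x.round(3)); q=r.get_state()['joints']
for l in (20,25,30,35):
  for pt in ((-85,-29,180),(-60,-29,140),(-60,-29,105)):
    a,c=ik(b.x,bw(*pt),ori(7.1,l),q); print(l,pt,a.round(0),round(c,2))
E
```

```text
t 2.0 p [0.5669 0.0524 0.2332] bay [-111.7   -8.9  233.2] rpy [179.7 -21.4   4.5] J [ 31.  -1. -37.  17. -35.  52.] F [ 2.3 -0.7  1.7] w 45.0
146.44448313976733 [ 4.02000e-01  2.57000e-01 -1.24000e-01  5.75000e-01  1.10000e-01
  1.58000e-01  2.23000e-01  1.80375e+02 -1.99000e-01]
20 (-85, -29, 180) [ 25.   4. -49.  19. -19.  55.] 0.0
20 (-60, -29, 140) [ 24.   8. -56.  43.  -9.  31.] 0.0
20 (-60, -29, 105) [ 23.  11. -58.  56.  -6.  18.] 195.55
25 (-85, -29, 180) [ 26.   3. -53.  37. -13.  36.] 0.0
25 (-60, -29, 140) [ 25.   7. -58.  80.  -7.  -6.] 24.13
25 (-60, -29, 105) [ 24.  10. -58.  81.  -6.  -7.] 536.38
30 (-85, -29, 180) [ 26.   1. -58.  74. -10.  -1.] 0.0
30 (-60, -29, 140) [ 25.   6. -58.  96.  -8. -21.] 207.46
30 (-60, -29, 105) [ 24.   9. -58.  96.  -7. -21.] 1069.53
35 (-85, -29, 180) [ 27.   0. -58.  92. -11. -19.] 68.13
35 (-60, -29, 140) [ 26.   5. -58.  96. -11. -22.] 673.08
35 (-60, -29, 105) [ 25.   7. -58.  96. -10. -22.] 1907.53
```

```bash
python3 - <<'E'
from fk import *
import fk as K
b=getfit()
for q,p,e in K.D:
    P,Q=fk(b.x,np.array(q),(-1,1,-1)); print(np.round(q,1),((P-p)*1000).round(1),np.degrees(R.from_matrix(Q.T@R.from_euler('xyz',e,degrees=True).as_matrix()).as_rotvec()).round(2))
E
```

```text
[ 89.1  20.6   0.6  -0.  -70.1 -16.5] [ 3.1 -0.6 -1.7] [-0.   -0.    0.03]
[ 36.8  -3.9 -51.5  36.4 -23.4  26.3] [ 4.5 -7.6 -2.5] [-0.18  0.   -0.02]
[ 30.6  -0.8 -37.3  16.7 -35.4  51.6] [-5.   9.9  5. ] [-0.15 -0.   -0.  ]
[ 69   0 -29  14 -59  10] [-13.1  24.  -13.3] [0.29 0.14 0.63]
[ 48  -7 -51  35 -32  16] [ 0.   0.4 -7.4] [-0.15 -0.35 -0.5 ]
```

Call:
apply_moves(
  targets=[
    [[0,0,-0.9],[0.5,-0.8,0],45],
    [[0,0,-0.9],[0.5,-0.8,0],45],
    [[0,0,0],[0,0,0],45],
  ],
)

```text
time_s: 2.3
tcp_pos: [0.5494, 0.0459, 0.295]
eef_rot: [-173.6, -9.9, 4.8]
contact_force: [0.7, -0.9, -0.5]
gripper_width: 0.0448
```

```bash
python3 -c "
from fk import *
rec(); st()"
```

```text
t 2.3 p [0.5494 0.0459 0.295 ] bay [-129.9  -13.2  295. ] rpy [-173.6   -9.9    4.8] J [ 23.   1. -16.  -3. -61.  74.] F [ 0.7 -0.9 -0.5] w 44.8
```

Call:
apply_moves(
  targets=[
    [[0.3,-0.7,0],[-0.9,0,0.3],45],
    [[0.3,-0.7,0],[-0.9,0,0.3],45],
    [[0.3,-0.7,0],[-0.9,0,0.3],45],
    [[0,0,0],[0,0,0],45],
  ],
)

```text
time_s: 2.7
tcp_pos: [0.5839, 0.1249, 0.3018]
eef_rot: [166.2, -10.8, -3.1]
contact_force: [-0.6, -0.4, -1.9]
gripper_width: 0.0448
```

```bash
python3 -c "
from fk import *
rec(); st()"
```

```text
t 2.7 p [0.5839 0.1249 0.3018] bay [-85.8  61.  301.8] rpy [166.2 -10.8  -3.1] J [ 41.   9. -17.  19. -67.  37.] F [-0.6 -0.4 -1.9] w 44.8
```

Call:
apply_moves(
  targets=[
    [[-0.5,0,-0.7],[0.6,-0.6,0.3],45],
    [[-0.5,0,-0.7],[0.6,-0.6,0.3],45],
    [[-0.5,0,-0.7],[0.6,-0.6,0.3],45],
    [[0,0,0],[0,0,0],45],
  ],
)

```text
time_s: 3.1
tcp_pos: [0.5125, 0.149, 0.3734]
eef_rot: [-178.7, 3.5, -11.5]
contact_force: [0.9, -1.0, 0.7]
gripper_width: 0.0452
```

```bash
cat > fk2.py <<'E'
import fk as K
from fk import *
SG=(-1,1,-1)
# params: c,bx,by,a,d,h,L1,e,L2,o4y,o4z,Lt,o5y,o5z
X0=np.array([0,0,0,.05,-.1,.3,.4,.0,.35,0,0,.25,0,0.])
SC=np.array([5,60,60,5,5,5,5,5,5,10,10,5,10,10.])
def fk(x,q):
    c,bx,by,a,d,h,L1,e,L2,o4y,o4z,Lt,o5y,o5z=x; q=np.radians(q)
    A=R.from_euler('z',q[0]+np.radians(c)); U=R.from_euler('y',q[1]); F=R.from_euler('y',q[1]-q[2])
    F4=A*F*R.from_euler('x',-q[3]); F5=F4*R.from_euler('y',-q[4]); M=(F5*R.from_euler('x',-q[5]+np.pi)).as_matrix()
    p=np.array([bx,by,0])+A.apply(np.array([a,d,h])+U.apply([0,0,L1])+F.apply([0,0,e]))+F4.apply([L2,o4y,o4z])+F5.apply([Lt,o5y,o5z])
    return p,np.stack([M[:,1],M[:,2],M[:,0]],1)
def getfit():
    D=[K.D[0]]+[tuple(x) for x in json.load(open('kin.json'))]
    def res(x):
        o=[]
        for q,p,e in D:
            o+=list((fk(x,np.array(q))[0]-p)*1000)
        return o+list((x-X0)*SC)
    b=least_squares(res,X0); b.D=D; return b
def ik(x,P,Q,q0,n=8):
    best=None; rng=np.random.default_rng(0)
    f=lambda q:np.r_[(fk(x,q)[0]-P)*1000,5*np.degrees(R.from_matrix(fk(x,q)[1].T@Q).as_rotvec())]
    for i in range(n):
        qq=np.clip(np.array(q0)+(0 if i==0 else rng.normal(0,20,6)),LO+1,HI-1)
        b=least_squares(f,qq,bounds=(LO,HI))
        if best is None or b.cost<best.cost-1e-3: best=b
        if best.cost<.1: break
    return best.x,best.cost
E
python3 -c "
from fk2 import *
rec(); st(); b=getfit(); print(b.cost,b.x.round(3))
for q,p,e in b.D:
    P,Q=fk(b.x,np.array(q)); print(np.round(q,1),((P-p)*1000).round(1),np.degrees(R.from_matrix(Q.T@R.from_euler('xyz',e,degrees=True).as_matrix()).as_rotvec()).round(2))
"
```

```text
t 3.1 p [0.5125 0.149  0.3734] bay [-153.6   93.7  373.4] rpy [-178.7    3.5  -11.5] J [ 35.   5.  -1.  -3. -85.  44.] F [ 0.9 -1.   0.7] w 45.2
2.021617771479694 [ 0.004 -0.     0.     0.    -0.     0.2    0.601  0.     0.463 -0.096
 -0.     0.361 -0.096  0.   ]
[ 89.1  20.6   0.6  -0.  -70.1 -16.5] [0.  0.  0.1] [-0. -0.  0.]
[ 36.8  -3.9 -51.5  36.4 -23.4  26.3] [ 0. -0.  0.] [-0.  0.  0.]
[ 30.6  -0.8 -37.3  16.7 -35.4  51.6] [-0.  0.  0.] [-0. -0.  0.]
[ 23.    1.4 -16.3  -3.4 -61.   73.7] [ 0. -0.  0.] [-0.  0.  0.]
[ 41.    8.7 -17.3  18.9 -67.3  36.7] [-0.1 -0.  -0. ] [-0. -0.  0.]
[ 34.8   5.4  -1.1  -3.5 -85.   44. ] [ 0.  0. -0.] [0. 0. 0.]
```

```bash
cat >> fk2.py <<'E'
_b=getfit(); X=_b.x
def feas(P,Q,q0=None,n=12):
    q0=r.get_state()['joints'] if q0 is None else q0
    q,c=ik(X,P,Q,q0,n); m=min((q-LO).min(),(HI-q).min()); return q,c,m
E
python3 - <<'E'
from fk2 import *
q0=[25,5,-45,30,-40,30]
for fl in (False,True):
 for hd in (-20,7,25):
  for l in (25,35,45):
   for pt in ((-60,-29,105),(-60,-25,135)):
    q,c,m=feas(bw(*pt),ori(hd,l,fl),q0 if not fl else [25,5,-45,30,-40,-150]); print(fl,hd,l,pt,q.round(0),round(c,2))
E
```

```text
False -20 25 (-60, -29, 105) [ 13.  13. -55.  84. -13. -25.] 0.0
False -20 25 (-60, -25, 135) [ 22.  10. -51.  61. -19. -10.] 0.0
False -20 35 (-60, -29, 105) [ 13.  12. -56.  96. -19. -36.] 552.82
False -20 35 (-60, -25, 135) [ 13.   9. -56.  96. -19. -35.] 220.48
False -20 45 (-60, -29, 105) [ 19.  13. -56.  96. -29. -43.] 2368.78
False -20 45 (-60, -25, 135) [ 19.  10. -57.  96. -28. -41.] 1621.09
False 7 25 (-60, -29, 105) [ 14.  12. -53.  59.  -3.  24.] 24.96
False 7 25 (-60, -25, 135) [ 21.   9. -49.  39. -10.  38.] 0.0
False 7 35 (-60, -29, 105) [ 21.  12. -43.   0.  -0.  78.] 798.88
False 7 35 (-60, -25, 135) [ 19.   8. -49.  30.  -2.  49.] 692.04
False 7 45 (-60, -29, 105) [  8.  12. -30. -73.  -0. 162.] 152.12
False 7 45 (-60, -25, 135) [ 10.  10. -30. -68.  -0. 156.] 429.94
False 25 25 (-60, -29, 105) [ 20.  14. -33.  -6. -19. 100.] 0.0
False 25 25 (-60, -25, 135) [ 21.  11. -32.  -5. -22.  98.] 0.0
False 25 35 (-60, -29, 105) [ 17.  12. -33. -24. -11. 120.] 0.0
False 25 35 (-60, -25, 135) [ 19.   9. -34. -17. -12. 111.] 0.0
False 25 45 (-60, -29, 105) [  3.  13. -26. -63.
[... 609 characters left out ...]
25, 135) [  21.    9.  -49.   39.  -10. -142.] 0.0
True 7 35 (-60, -29, 105) [  21.   12.  -43.    0.   -0. -102.] 798.88
True 7 35 (-60, -25, 135) [  19.    8.  -49.   30.   -2. -131.] 692.04
True 7 45 (-60, -29, 105) [  8.  12. -30. -73.  -0. -18.] 152.12
True 7 45 (-60, -25, 135) [ 10.  10. -30. -68.  -0. -24.] 429.94
True 25 25 (-60, -29, 105) [ 20.  14. -33.  -6. -19. -80.] 0.0
True 25 25 (-60, -25, 135) [ 21.  11. -32.  -5. -22. -82.] 0.0
True 25 35 (-60, -29, 105) [ 17.  12. -33. -24. -11. -60.] 0.0
True 25 35 (-60, -25, 135) [ 19.   9. -34. -17. -12. -69.] 0.0
True 25 45 (-60, -29, 105) [  3.  13. -26. -63. -18. -12.] 0.0
True 25 45 (-60, -25, 135) [  7.  10. -27. -53. -15. -25.] 0.0
```

```bash
python3 - <<'E'
from fk2 import *
q0=[5,12,-28,-70,-15,-15]
for hd in (20,10,0,-10,-20,-40):
  for l in (40,45,50,55,60):
   o=[]
   for pt in ((-62,-29,105),(-62,-23,135),(-90,-5,137)):
    q,c,m=feas(bw(*pt),ori(hd,l,True),q0,6); o.append((str(q.round(0)),round(c,1)))
   print(hd,l,*o)
E
```

```text
20 40 ('[ 20.  12. -38. -25.  -0. -65.]', np.float64(0.0)) ('[ 21.   9. -41. -14.  -0. -77.]', np.float64(13.5)) ('[ 23.   6. -43. -16.  -0. -76.]', np.float64(76.6))
20 45 ('[  7.  12. -28. -60. -10. -21.]', np.float64(0.0)) ('[ 16.   9. -33. -42.  -5. -45.]', np.float64(0.0)) ('[ 21.   6. -38. -37.  -0. -54.]', np.float64(5.8))
20 50 ('[ -6.  13. -28. -84. -20.  11.]', np.float64(0.0)) ('[  1.   9. -28. -73. -15.  -5.]', np.float64(0.0)) ('[  3.   7. -31. -73. -13.  -6.]', np.float64(0.0))
20 55 ('[ -16.   16.  -31. -100.  -29.   34.]', np.float64(0.0)) ('[-11.  11. -29. -93. -25.  22.]', np.float64(0.0)) ('[-11.   9. -33. -95. -25.  24.]', np.float64(0.0))
20 60 ('[ -23.   19.  -35. -110.  -39.   50.]', np.float64(0.0)) ('[ -20.   14.  -33. -105.  -35.   41.]', np.float64(0.0)) ('[ -20.   12.  -37. -107.  -36.   43.]', np.float64(0.0))
10 40 ('[ 17.  13. -35. -39.  -0. -57.]', np.float64(395.3)) ('[ 20.   9. -39. -21.  -0. -76.]', np.float64(624.6)) ('[ 21.   7. -40. -29.  -0. -69.]', np.float64(878.5))
10 45 ('[ 12.  12. -31. -62.  -0. -29.]', np.float64(79.7)) ('[ 14.   9. -32. 
[... 3691 characters left out ...]
[ -16.    8.  -43. -170.   -0.   63.]', np.float64(3897.6)) ('[ -16.    5.  -48. -174.   -3.   66.]', np.float64(4044.5))
-40 50 ('[ -16.   10.  -39. -158.   -0.   51.]', np.float64(5237.3)) ('[ -16.    7.  -41. -163.   -0.   56.]', np.float64(4993.2)) ('[ -18.    5.  -52. -174.  -13.   69.]', np.float64(4909.8))
-40 55 ('[ -20.   15.  -56. -174.  -32.   73.]', np.float64(5525.3)) ('[ -19.   10.  -54. -174.  -25.   72.]', np.float64(5573.1)) ('[ -19.    7.  -57. -174.  -25.   72.]', np.float64(5739.0))
-40 60 ('[ -21.   18.  -58. -174.  -41.   75.]', np.float64(6287.6)) ('[ -20.   13.  -58. -174.  -38.   75.]', np.float64(6335.6)) ('[ -19.    8.  -58. -174.  -31.   74.]', np.float64(6622.0))
```

```bash
cat >> fk2.py <<'E'
def jrows(qpath,maxmm=36,maxdeg=7.2,show=True,vmax=None):
    """qpath list of joint vecs (deg), starts from current"""
    rows=[];V=np.array([136.94,136.94,172.46,180,180,180])*.6/10
    q=np.array(qpath[0],float)
    for q1 in qpath[1:]:
        q1=np.array(q1,float)
        for n in range(1,80):
            ok=True; L=[]
            for i in range(n):
                a=fk(X,q+(q1-q)*i/n); b=fk(X,q+(q1-q)*(i+1)/n)
                sh=a[1].T@(b[0]-a[0])/.04; w=np.degrees(R.from_matrix(a[1].T@b[1]).as_rotvec())
                if np.linalg.norm(sh)*40>maxmm or np.linalg.norm(w)>maxdeg or (np.abs(q1-q)/n>V).any(): ok=False;break
                L.append((sh.round(2),(w/8).round(2),b[0]))
            if ok: break
        rows+=L+[None]; q=q1
    if show:
        for o in rows: print('---' if o is None else f'[{list(map(float,o[0]))},{list(map(float,o[1]))}]  {o[2].round(3)}')
    return rows
E
python3 - <<'E'
from fk2 import *
Q=ori(10,52,True); k=bw(-62,-29,105); s=[-3,12,-29,-94,-10,12]
for d in (.16,.09,.05,0):
    q,c,m=feas(k-d*Q[:,2],Q,s,6); print(d,(k-d*Q[:,2]).round(3),q.round(1),round(c,2))
    if d==.16: pre=q
jrows([r.get_state()['joints'],pre])
E
```

```text
0.16 [0.494 0.017 0.204] [  7.4  -9.6 -42.1 -65.9  -4.6 -22.7] 301.12
0.09 [0.549 0.026 0.16 ] [ 10.2  -0.3 -37.6 -67.9  -0.1 -22.2] 6.75
0.05 [0.58  0.032 0.136] [ -3.3   5.6 -33.1 -89.9 -10.4   8.2] 0.0
0 [0.619 0.039 0.105] [ -11.    13.1  -31.9 -106.6  -17.2   30.6] 0.0
[[-0.05, -0.14, 0.38],[0.42, -0.04, 0.52]]  [0.511 0.156 0.359]
[[-0.06, -0.12, 0.36],[0.42, -0.04, 0.54]]  [0.509 0.162 0.345]
[[-0.05, -0.09, 0.33],[0.41, -0.05, 0.56]]  [0.508 0.168 0.332]
[[-0.05, -0.07, 0.31],[0.41, -0.06, 0.58]]  [0.507 0.174 0.321]
[[-0.04, -0.05, 0.28],[0.4, -0.06, 0.6]]  [0.507 0.179 0.311]
[[-0.02, -0.03, 0.25],[0.4, -0.06, 0.62]]  [0.507 0.183 0.302]
[[-0.0, -0.01, 0.23],[0.4, -0.06, 0.64]]  [0.508 0.187 0.293]
[[0.02, 0.0, 0.2],[0.39, -0.06, 0.65]]  [0.509 0.19  0.286]
[[0.04, 0.01, 0.17],[0.39, -0.06, 0.67]]  [0.51  0.191 0.279]
[[0.07, 0.02, 0.14],[0.39, -0.06, 0.68]]  [0.512 0.191 0.273]
[[0.1, 0.02, 0.11],[0.39, -0.06, 0.69]]  [0.514 0.19  0.267]
[[0.13, 0.01, 0.08],[0.39, -0.06, 0.7]]  [0.517 0.188 0.262]
[[0.16, 0.01, 0.06],[0.39, -0.05, 0.71]]  [0.519 0.183 0.258]
[[0.19, -0.01, 0.03],[0.39, -0.05, 0.72]]  [0.522 0.178 0.253]
[[0.22, -0.03, 0.0],[0.39, -0.05, 0.73]]  [0.524 0.17  0.249]
[[0.25, -0.05, -0.03],[0.39, -0.04, 0.74]]  [0.526 0.161 0.244]
[[0.28, -0.08, -0.05],[0.4, -0.04, 0.74]]  [0.528 0.15  0.24 ]
[[0.31, -0.11, -0.08],[0.4, -0.04, 0.74]]  [0.528 0.138 0.235]
[[0.33, -0.14, -0.1],[0.41, -0.04, 0.75]]  [0.528 0.124 0.23 ]
[[0.35, -0.18, -0.12],[0.42, -0.04, 0.75]]  [0.527 0.108 0.225]
[[0.36, -0.23, -0.14],[0.43, -0.04, 0.75]]  [0.524 0.091 0.22 ]
[[0.38, -0.27, -0.16],[0.44, -0.04, 0.75]]  [0.52  0.073 0.214]
[[0.38, -0.32, -0.18],[0.45, -0.04, 0.74]]  [0.514 0.053 0.207]
[[0.39, -0.37, -0.2],[0.46, -0.04, 0.74]]  [0.507 0.033 0.2  ]
[[0.39, -0.42, -0.21],[0.47, -0.05, 0.73]]  [0.497 0.012 0.193]
---
```

```bash
cat >> fk2.py <<'E'
def pinpos(g,l,r_out=53,h0=None):
    """knob world pos for gate g, latch l (rad); r_out distance in front of hinge plane"""
    d=113-73*np.cos(l)  # hinge at y=68,pivot y=45 -> pivot 23 from hinge; pin 23+73cos
    d=23+73*np.cos(l); z=105+73*np.sin(l)
    # gate frame: along gate dir (−sin g, −cos g), outward (−cos g, sin g)
    x=-9-d*np.sin(g)-r_out*np.cos(g); y=68-d*np.cos(g)+r_out*np.sin(g)
    return bw(x,y-1,z)
E
python3 - <<'E'
from fk2 import *
s=[-25,20,-42,-128,-39,64]
for hd,l in ((10,57),(10,60),(4,57),(4,60)):
  print(hd,l)
  q=s
  for nm,P in dict(hi=bw(-80,-29,190),pre=bw(-80,-29,150),k=pinpos(0,0),lift=pinpos(0,.45),g2=pinpos(.2,.45),g35=pinpos(.35,.45),g5=pinpos(.5,.45)).items():
    q,c,m=feas(P,ori(hd,l,True),q,4); print(nm,wb(P).round(0),q.round(0),round(c,2))
E
```

```text
10 57
hi [-80. -29. 190.] [ -1.   2. -31. -87. -10.   4.] 0.0
pre [-80. -29. 150.] [ -15.    8.  -35. -109.  -22.   34.] 0.0
k [-62. -29. 105.] [ -21.   17.  -39. -123.  -31.   55.] 0.0
lift [-62. -22. 137.] [ -16.   11.  -35. -115.  -24.   42.] 0.0
g2 [-79.  -9. 137.] [ -16.   10.  -38. -117.  -25.   45.] 0.0
g35 [-89.   2. 137.] [ -16.    9.  -40. -120.  -25.   47.] 0.0
g5 [-98.  15. 137.] [ -16.    9.  -42. -122.  -26.   50.] 0.0
10 60
hi [-80. -29. 190.] [ -13.    3.  -34. -105.  -20.   27.] 0.0
pre [-80. -29. 150.] [ -21.   10.  -39. -117.  -30.   48.] 0.0
k [-62. -29. 105.] [ -25.   20.  -42. -128.  -39.   64.] 0.0
lift [-62. -22. 137.] [ -21.   14.  -39. -123.  -32.   54.] 0.0
g2 [-79.  -9. 137.] [ -21.   13.  -42. -125.  -33.   56.] 0.0
g35 [-89.   2. 137.] [ -21.   12.  -44. -126.  -34.   58.] 0.0
g5 [-98.  15. 137.] [ -21.   11.  -46. -128.  -35.   61.] 0.0
4 57
hi [-80. -29. 190.] [  1.   1. -32. -92.  -2.   4.] 0.0
pre [-80. -29. 150.] [ -17.    8.  -39. -123.  -21.   47.] 0.0
k [-62. -29. 105.] [ -23.   18.  -44. -137.  -34.   67.] 0.0
lift [-62. -22. 137.] [ -19.   12.  -40. -130.  -25.   56.] 0.0
g2 [-79.  -9. 137.] [ -19.   11.  -43. -133.  -26.   59.] 0.0
g35 [-89.   2. 137.] [ -19.   10.  -45. -135.  -27.   61.] 0.0
g5 [-98.  15. 137.] [ -19.    9.  -47. -138.  -28.   64.] 0.0
4 60
hi [-80. -29. 190.] [ -15.    3.  -37. -118.  -19.   39.] 0.0
pre [-80. -29. 150.] [ -23.   10.  -44. -131.  -31.   59.] 0.0
k [-62. -29. 105.] [ -26.   21.  -48. -140.  -42.   74.] 0.0
lift [-62. -22. 137.] [ -22.   14.  -45. -137.  -34.   66.] 0.0
g2 [-79.  -9. 137.] [ -23.   13.  -47. -138.  -35.   68.] 0.0
g35 [-89.   2. 137.] [ -22.   13.  -50. -140.  -37.   70.] 0.0
g5 [-98.  15. 137.] [ -22.   13.  -52. -142.  -38.   72.] 0.0
```

```bash
python3 - <<'E'
from fk2 import *
s=[-21,10,-39,-117,-30,48]
q,c,m=feas(bw(-85,-29,165),ori(8,60,True),s,4); print(q.round(1),c)
np.save('qpre.npy',q)
rows=jrows([r.get_state()['joints'],q],maxmm=40,maxdeg=8)
E
```

```text
[ -19.1    6.8  -38.8 -117.   -26.3   44. ] 1.4077247898615417e-26
[[-0.23, -0.11, 0.66],[0.51, -0.33, 0.36]]  [0.503 0.156 0.348]
[[-0.2, -0.08, 0.61],[0.52, -0.31, 0.4]]  [0.494 0.164 0.325]
[[-0.17, -0.07, 0.56],[0.53, -0.28, 0.44]]  [0.486 0.173 0.304]
[[-0.14, -0.05, 0.5],[0.54, -0.26, 0.47]]  [0.479 0.182 0.287]
[[-0.11, -0.05, 0.45],[0.54, -0.23, 0.5]]  [0.474 0.192 0.272]
[[-0.07, -0.05, 0.39],[0.55, -0.2, 0.53]]  [0.471 0.201 0.259]
[[-0.03, -0.06, 0.34],[0.56, -0.17, 0.55]]  [0.47  0.21  0.249]
[[0.01, -0.07, 0.28],[0.57, -0.14, 0.58]]  [0.472 0.218 0.24 ]
[[0.04, -0.08, 0.23],[0.58, -0.11, 0.6]]  [0.475 0.225 0.234]
[[0.08, -0.11, 0.18],[0.58, -0.08, 0.62]]  [0.481 0.23  0.229]
[[0.12, -0.13, 0.14],[0.59, -0.05, 0.63]]  [0.488 0.233 0.225]
[[0.15, -0.17, 0.1],[0.59, -0.02, 0.65]]  [0.498 0.233 0.221]
[[0.19, -0.2, 0.06],[0.6, 0.0, 0.66]]  [0.508 0.231 0.219]
[[0.22, -0.24, 0.03],[0.6, 0.03, 0.67]]  [0.52  0.226 0.217]
[[0.25, -0.28, -0.0],[0.61, 0.05, 0.68]]  [0.533 0.218 0.214]
[[0.27, -0.32, -0.03],[0.61, 0.08, 0.69]]  [0.545 0.207 0.212]
[[0.29, -0.36, -0.05],[0.61, 0.1, 0.7]]  [0.557 0.193 0.209]
[[0.31, -0.4, -0.06],[0.61, 0.11, 0.7]]  [0.568 0.176 0.206]
[[0.32, -0.44, -0.07],[0.61, 0.13, 0.71]]  [0.578 0.157 0.201]
[[0.33, -0.48, -0.08],[0.61, 0.15, 0.72]]  [0.587 0.136 0.196]
[[0.34, -0.52, -0.08],[0.61, 0.16, 0.73]]  [0.593 0.112 0.19 ]
[[0.34, -0.55, -0.08],[0.61, 0.18, 0.73]]  [0.597 0.088 0.183]
[[0.34, -0.58, -0.07],[0.61, 0.19, 0.74]]  [0.598 0.062 0.174]
[[0.33, -0.61, -0.06],[0.6, 0.2, 0.75]]  [0.596 0.036 0.165]
---
```

```bash
cat > p1.py <<'E'
from fk2 import *
q0=np.array(r.get_state()['joints']); q1=np.load('qpre.npy')
qs=[q0]
for f,P in ((.5,[.47,.21,.25]),(.75,[.51,.13,.23]),):
    qm=q0+(q1-q0)*f; Q=fk(X,qm)[1]
    q,c,m=feas(np.array(P),Q,qm,1); print(q.round(0),c); qs.append(q)
qs.append(q1); jrows(qs,maxmm=40,maxdeg=8.2)
E
python3 p1.py
```

```text
[  6.   1. -21. -58. -59.  41.] 1.2491334760143975e-24
[-12.  -1. -33. -82. -46.  39.] 2.4791534517033636e-26
[[-0.28, 0.0, 0.63],[0.54, -0.34, 0.44]]  [0.5   0.152 0.349]
[[-0.25, 0.02, 0.57],[0.55, -0.32, 0.48]]  [0.488 0.157 0.327]
[[-0.22, 0.02, 0.51],[0.56, -0.29, 0.51]]  [0.478 0.163 0.309]
[[-0.18, 0.02, 0.45],[0.57, -0.26, 0.54]]  [0.469 0.17  0.293]
[[-0.15, 0.02, 0.39],[0.59, -0.23, 0.57]]  [0.462 0.177 0.28 ]
[[-0.11, 0.0, 0.33],[0.6, -0.2, 0.59]]  [0.457 0.185 0.27 ]
[[-0.07, -0.02, 0.27],[0.61, -0.17, 0.62]]  [0.455 0.193 0.262]
[[-0.03, -0.05, 0.21],[0.62, -0.15, 0.64]]  [0.455 0.2   0.256]
[[0.01, -0.08, 0.16],[0.63, -0.12, 0.65]]  [0.458 0.205 0.253]
[[0.05, -0.11, 0.11],[0.64, -0.09, 0.67]]  [0.463 0.209 0.251]
[[0.08, -0.16, 0.07],[0.65, -0.07, 0.68]]  [0.47 0.21 0.25]
---
[[0.26, -0.07, -0.07],[0.58, 0.03, 0.67]]  [0.476 0.201 0.247]
[[0.28, -0.12, -0.1],[0.59, 0.04, 0.68]]  [0.483 0.191 0.243]
[[0.3, -0.17, -0.12],[0.6, 0.06, 0.68]]  [0.49  0.179 0.24 ]
[[0.32, -0.22, -0.14],[0.61, 0.07, 0.69]]  [0.497 0.164 0.237]
[[0.33, -0.26, -0.15],[0.62, 0.08, 0.69]]  [0.504 0.148 0.234]
[[0.34, -0.31, -0.16],[0.63, 0.08, 0.7]]  [0.51 0.13 0.23]
---
[[0.18, -0.47, 0.3],[0.63, 0.05, 0.69]]  [0.531 0.122 0.224]
[[0.23, -0.48, 0.27],[0.63, 0.1, 0.7]]  [0.55  0.11  0.216]
[[0.27, -0.49, 0.25],[0.63, 0.15, 0.72]]  [0.567 0.095 0.207]
[[0.31, -0.5, 0.23],[0.62, 0.2, 0.73]]  [0.58  0.077 0.195]
[[0.34, -0.52, 0.22],[0.61, 0.24, 0.74]]  [0.59  0.057 0.181]
[[0.37, -0.53, 0.21],[0.6, 0.29, 0.74]]  [0.596 0.036 0.165]
---
```

Safer path; running it in batches with re-planning.

Call:
apply_moves(
  targets=[
    [[-0.28,0,0.63],[0.54,-0.34,0.44],45],
    [[-0.25,0.02,0.57],[0.55,-0.32,0.48],45],
    [[-0.22,0.02,0.51],[0.56,-0.29,0.51],45],
    [[-0.18,0.02,0.45],[0.57,-0.26,0.54],45],
    [[-0.15,0.02,0.39],[0.59,-0.23,0.57],45],
  ],
)

```text
time_s: 3.6
tcp_pos: [0.4617, 0.1787, 0.276]
eef_rot: [-159.2, 19.0, -30.4]
contact_force: [0.5, -0.6, -0.6]
gripper_width: 0.0449
```

Call:
apply_moves(
  targets=[
    [[-0.11,0,0.33],[0.6,-0.2,0.59],45],
    [[-0.07,-0.02,0.27],[0.61,-0.17,0.62],45],
    [[-0.03,-0.05,0.21],[0.62,-0.15,0.64],45],
    [[0.01,-0.08,0.16],[0.63,-0.12,0.65],45],
    [[0.05,-0.11,0.11],[0.64,-0.09,0.67],45],
  ],
)

```text
time_s: 4.1
tcp_pos: [0.4602, 0.2077, 0.2384]
eef_rot: [-145.1, 37.0, -54.3]
contact_force: [-0.6, -0.3, -0.8]
gripper_width: 0.0448
```

```bash
python3 - <<'E'
from fk2 import *
st()
q0=np.array(r.get_state()['joints']); q1=np.load('qpre.npy')
qs=[q0]
for f,P in ((.55,[.51,.13,.23]),):
    qm=q0+(q1-q0)*f; Q=fk(X,qm)[1]
    q,c,m=feas(np.array(P),Q,qm,1); print(q.round(0),c); qs.append(q)
qs.append(q1); jrows(qs,maxmm=40,maxdeg=8.2)
E
```

```text
t 4.1 p [0.4602 0.2077 0.2384] bay [-198.3  158.5  238.4] rpy [-145.1   37.   -54.3] J [  8.   2. -21. -55. -59.  42.] F [-0.6 -0.3 -0.8] w 44.8
[-12.  -1. -34. -83. -46.  39.] 3.335634564803267e-26
[[0.18, -0.07, -0.04],[0.58, -0.0, 0.67]]  [0.466 0.202 0.237]
[[0.2, -0.12, -0.07],[0.59, 0.01, 0.67]]  [0.472 0.195 0.235]
[[0.22, -0.16, -0.09],[0.6, 0.02, 0.67]]  [0.48  0.186 0.234]
[[0.24, -0.21, -0.11],[0.61, 0.03, 0.68]]  [0.487 0.175 0.233]
[[0.25, -0.26, -0.13],[0.61, 0.04, 0.68]]  [0.495 0.162 0.232]
[[0.26, -0.31, -0.14],[0.62, 0.05, 0.68]]  [0.503 0.147 0.231]
[[0.26, -0.35, -0.15],[0.63, 0.05, 0.69]]  [0.51 0.13 0.23]
---
[[0.19, -0.47, 0.29],[0.61, 0.06, 0.66]]  [0.531 0.121 0.224]
[[0.23, -0.48, 0.27],[0.6, 0.11, 0.68]]  [0.55  0.109 0.216]
[[0.27, -0.49, 0.25],[0.6, 0.15, 0.69]]  [0.566 0.093 0.206]
[[0.3, -0.5, 0.24],[0.59, 0.2, 0.7]]  [0.579 0.076 0.194]
[[0.33, -0.51, 0.23],[0.58, 0.24, 0.7]]  [0.589 0.056 0.181]
[[0.36, -0.51, 0.22],[0.57, 0.28, 0.71]]  [0.596 0.036 0.165]
---
```

Call:
apply_moves(
  targets=[
    [[0.18,-0.07,-0.05],[0.58,0,0.67],45],
    [[0.2,-0.12,-0.08],[0.59,0.01,0.67],45],
    [[0.22,-0.16,-0.1],[0.6,0.02,0.67],45],
    [[0.24,-0.21,-0.12],[0.61,0.03,0.68],45],
    [[0.25,-0.26,-0.14],[0.61,0.04,0.68],45],
  ],
)

```text
time_s: 4.6
tcp_pos: [0.4899, 0.1556, 0.2244]
eef_rot: [-144.8, 52.6, -88.6]
contact_force: [-0.7, -0.2, 0.6]
gripper_width: 0.0451
```

Call:
apply_moves(
  targets=[
    [[0.26,-0.31,-0.15],[0.62,0.05,0.68],45],
    [[0.26,-0.35,-0.15],[0.63,0.05,0.69],45],
    [[0.19,-0.47,0.29],[0.61,0.06,0.66],45],
  ],
)

```text
time_s: 4.9
tcp_pos: [0.5192, 0.1087, 0.2103]
eef_rot: [-153.0, 60.0, -116.9]
contact_force: [0.3, -0.3, 0.1]
gripper_width: 0.0452
```

```bash
python3 - <<'E'
from fk2 import *
st()
q0=np.array(r.get_state()['joints']); q1=np.load('qpre.npy')
jrows([q0,q1],maxmm=40,maxdeg=8.2)
E
```

```text
t 4.9 p [0.5192 0.1087 0.2103] bay [-152.1   52.9  210.3] rpy [-153.    60.  -116.9] J [-15.  -0. -37. -90. -41.  41.] F [ 0.3 -0.3  0.1] w 45.2
[[0.12, -0.48, 0.32],[0.55, 0.08, 0.63]]  [0.539 0.098 0.205]
[[0.15, -0.48, 0.3],[0.55, 0.12, 0.64]]  [0.557 0.085 0.198]
[[0.18, -0.48, 0.29],[0.54, 0.16, 0.65]]  [0.573 0.07  0.189]
[[0.21, -0.47, 0.28],[0.53, 0.2, 0.66]]  [0.586 0.053 0.178]
[[0.24, -0.47, 0.28],[0.52, 0.23, 0.66]]  [0.596 0.036 0.165]
---
```

Call:
apply_moves(
  targets=[
    [[0.12,-0.48,0.3],[0.55,0.08,0.63],45],
    [[0.15,-0.48,0.28],[0.55,0.12,0.64],45],
    [[0.18,-0.48,0.27],[0.54,0.16,0.65],45],
    [[0.21,-0.47,0.26],[0.53,0.2,0.66],45],
  ],
)

```text
time_s: 5.3
tcp_pos: [0.5773, 0.0476, 0.1707]
eef_rot: [-175.5, 60.7, -163.1]
contact_force: [-0.1, 0.1, 0.3]
gripper_width: 0.045
```

```bash
python3 - <<'E'
from fk2 import *
st()
q0=np.array(r.get_state()['joints']); q1=np.load('qpre.npy')
qk,c,_=feas(bw(-63,-29,105),ori(8,60,True),q1,2);np.save('qk.npy',qk);print(c)
jrows([q0,q1,qk],maxmm=40,maxdeg=8.2)
c=snap('scene'); cv2.imwrite('pics/s1.png',cv2.resize(c['img'][100:240,180:340],None,fx=5,fy=4.2,interpolation=cv2.INTER_CUBIC))
E
```

```text
t 5.3 p [0.5773 0.0476 0.1707] bay [-101.9  -14.9  170.7] rpy [-175.5   60.7 -163.1] J [ -19.    5.  -39. -112.  -28.   43.] F [-0.1  0.1  0.3] w 45.0
3.249012359739461e-26
[[-0.05, -0.38, 0.42],[0.4, 0.1, 0.55]]  [0.596 0.036 0.165]
---
[[0.42, 0.17, 0.43],[-0.11, 0.05, 0.0]]  [0.601 0.043 0.142]
[[0.32, -0.0, 0.41],[-0.0, -0.01, 0.0]]  [0.609 0.044 0.122]
[[0.28, -0.18, 0.39],[0.12, -0.04, -0.01]]  [0.618 0.038 0.105]
---
```

View pics/s1.png

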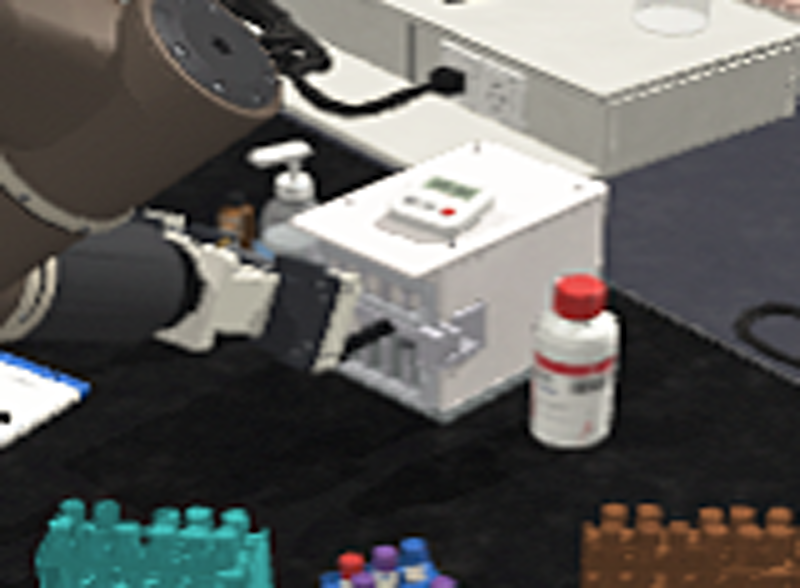

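Call:
apply_moves(
  targets=[
    [[-0.05,-0.4,0.42],[0.4,0.1,0.55],45],
    [[0,0,0],[0,0,0],45],
  ],
)

```text
time_s: 5.55
tcp_pos: [0.594, 0.034, 0.16]
eef_rot: [179.5, 59.4, -172.9]
contact_force: [-0.6, -0.2, 0.3]
gripper_width: 0.0449
```

```bash
python3 - <<'E'
from fk2 import *
st()
plan([(bw(-85,-29,155),ori(8,60,True)),(bw(-63,-29,105),ori(8,60,True))],maxmm=25)
E
```

```text
t 5.55 p [0.594 0.034 0.16 ] bay [-87.  -30.5 160. ] rpy [ 179.5   59.4 -172.9] J [ -19.    7.  -39. -117.  -26.   44.] F [-0.6 -0.2  0.3] w 44.9
[[0.08, 0.04, 0.11],[-0.04, -0.07, -0.06]]
---
[[0.27, -0.0, 0.37],[0.0, 0.0, 0.0]]
[[0.27, -0.0, 0.37],[0.0, 0.0, 0.0]]
[[0.27, -0.0, 0.37],[0.0, 0.0, 0.0]]
---
```

Call:
apply_moves(
  targets=[
    [[0.08,0.04,0.11],[-0.04,-0.07,-0.06],45],
    [[0.27,0,0.37],[0,0,0],45],
    [[0.27,0,0.37],[0,0,0],45],
    [[0.27,0,0.37],[0,0,0],45],
    [[0,0,0],[0,0,0],45],
  ],
)

```text
time_s: 6.05
tcp_pos: [0.6118, 0.0436, 0.1022]
eef_rot: [-179.2, 59.9, -170.2]
contact_force: [-1.2, -0.6, -1.3]
gripper_width: 0.0452
```

```bash
python3 - <<'E'
from fk2 import *
st()
plan([(bw(-63,-29,105),ori(8,60,True))],maxmm=25)
c=snap('scene'); cv2.imwrite('pics/s2.png',cv2.resize(c['img'][130:210,210:320],None,fx=7,fy=7,interpolation=cv2.INTER_CUBIC))
E
```

```text
t 6.05 p [0.6118 0.0436 0.1022] bay [-68.2 -23.2 102.2] rpy [-179.2   59.9 -170.2] J [ -26.   20.  -44. -131.  -41.   69.] F [-1.2 -0.6 -1.3] w 45.2
[[-0.12, -0.15, 0.07],[0.09, -0.02, 0.11]]
---
```

View pics/s2.png

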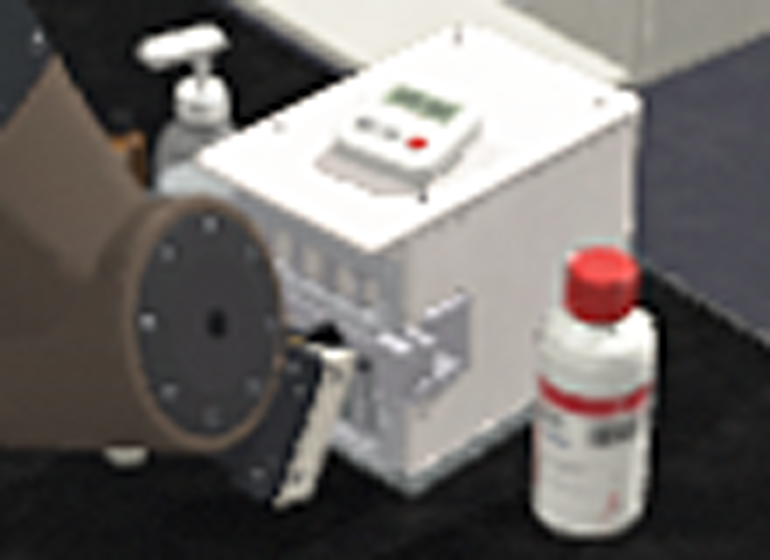

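Call:
apply_moves(
  targets=[
    [[-0.12,-0.15,0.07],[0.09,-0.02,0.11],45],
    [[0,0,0],[0,0,0],20],
    [[0,0,0],[0,0,0],8],
    [[0,0,0],[0,0,0],8],
    [[0,0,0],[0,0,0],8],
  ],
  squeeze=12,
)

```text
time_s: 6.6
tcp_pos: [0.6167, 0.0397, 0.1111]
eef_rot: [-179.5, 60.4, -171.3]
contact_force: [0.5, 1.8, -2.6]
gripper_width: 0.0208
```

```bash
python3 - <<'E'
from fk2 import *
st()
E
```

```text
t 6.6 p [0.6167 0.0397 0.1111] bay [-63.8 -27.7 111.1] rpy [-179.5   60.4 -171.3] J [ -25.   19.  -44. -131.  -40.   67.] F [ 0.5  1.8 -2.6] w 20.8
```

Call:
apply_moves(
  targets=[
    [[0,0,0],[0,0,0],5],
    [[0,0,0],[0,0,0],5],
  ],
)

```text
time_s: 6.8
tcp_pos: [0.6165, 0.0399, 0.1115]
eef_rot: [-179.4, 60.4, -171.2]
contact_force: [0.9, -0.1, -2.0]
gripper_width: 0.0212
```

```bash
python3 - <<'E'
from fk2 import *
st()
c=snap('scene'); cv2.imwrite('pics/s3.png',cv2.resize(c['img'][140:200,220:300],None,fx=9,fy=9,interpolation=cv2.INTER_CUBIC))
E
```

```text
t 6.8 p [0.6165 0.0399 0.1115] bay [-63.9 -27.4 111.5] rpy [-179.4   60.4 -171.2] J [ -25.   19.  -44. -131.  -40.   67.] F [ 0.9 -0.1 -2. ] w 21.2
```

View pics/s3.png

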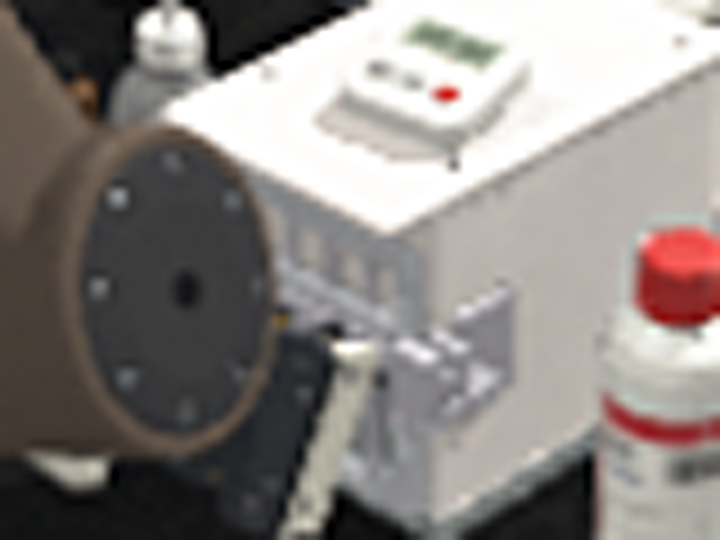

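Call:
apply_moves(
  targets=[
    [[0,0,0],[0,0,0],40],
    [[0,0,0],[0,0,0],40],
  ],
)

```text
time_s: 7.05
tcp_pos: [0.6166, 0.0397, 0.1114]
eef_rot: [-179.4, 60.4, -171.3]
contact_force: [0.2, -0.4, -0.1]
gripper_width: 0.0324
```

```bash
python3 - <<'E'
from fk2 import *
st()
plan([(bw(-51,-29,105),ori(8,60,True))],maxmm=25)
E
```

```text
t 7.05 p [0.6166 0.0397 0.1114] bay [-63.9 -27.6 111.4] rpy [-179.4   60.4 -171.3] J [ -25.   19.  -44. -131.  -40.   67.] F [ 0.2 -0.4 -0.1] w 32.4
[[-0.02, -0.04, 0.36],[0.01, 0.05, 0.05]]
---
```

Call:
apply_moves(
  targets=[
    [[-0.02,-0.04,0.36],[0.01,0.05,0.05],40],
    [[0,0,0],[0,0,0],40],
  ],
)

```text
time_s: 7.25
tcp_pos: [0.631, 0.0395, 0.105]
eef_rot: [179.9, 60.0, -172.2]
contact_force: [-0.3, 0.2, 0.4]
gripper_width: 0.0394
```

```bash
python3 - <<'E'
from fk2 import *
st()
plan([(bw(-51,-29,105),ori(8,60,True))],maxmm=25)
E
```

```text
t 7.25 p [0.631  0.0395 0.105 ] bay [-49.7 -29.6 105. ] rpy [ 179.9   60.  -172.2] J [ -24.   20.  -43. -133.  -39.   67.] F [-0.3  0.2  0.4] w 39.4
[[0.02, 0.02, -0.03],[-0.01, 0.01, -0.01]]
---
```

Call:
apply_moves(
  targets=[
    [[0,0,0],[0,0,0],5],
    [[0,0,0],[0,0,0],5],
    [[0,0,0],[0,0,0],5],
    [[0,0,0],[0,0,0],5],
  ],
  squeeze=12,
)

```text
time_s: 7.65
tcp_pos: [0.6307, 0.0414, 0.1044]
eef_rot: [179.7, 60.1, -172.2]
contact_force: [2.7, 3.3, -0.9]
gripper_width: 0.0202
```

```bash
python3 - <<'E'
from fk2 import *
st()
E
```

```text
t 7.65 p [0.6307 0.0414 0.1044] bay [-49.7 -27.6 104.4] rpy [ 179.7   60.1 -172.2] J [ -24.   21.  -43. -133.  -39.   67.] F [ 2.7  3.3 -0.9] w 20.2
```

Call:
apply_moves(
  targets=[
    [[0,0,0],[0,0,0],5],
    [[0,0,0],[0,0,0],5],
  ],
)

```text
time_s: 7.85
tcp_pos: [0.6306, 0.0417, 0.1044]
eef_rot: [179.7, 60.0, -172.2]
contact_force: [0.4, 0.2, -1.0]
gripper_width: 0.0199
```

Call:
apply_moves(
  targets=[
    [[0,0,0],[0,0,0],40],
    [[0,0,0],[0,0,0],40],
  ],
)

```text
time_s: 8.05
tcp_pos: [0.6305, 0.0415, 0.1045]
eef_rot: [179.7, 60.0, -172.2]
contact_force: [1.3, -0.9, -0.1]
gripper_width: 0.0306
```

```bash
python3 - <<'E'
from fk2 import *
st()
for l in (56,58,60):
    q,c,m=feas(bw(-44,-29,110),ori(8,l,True),None,2); print(l,q.round(0),c); q,c,m=feas(bw(-44,-22,142),ori(8,l,True),q,2); print(l,q.round(0),c)
plan([(bw(-44,-29,110),ori(8,58,True))],maxmm=25)
E
```

```text
t 8.05 p [0.6305 0.0415 0.1045] bay [-49.9 -27.5 104.5] rpy [ 179.7   60.  -172.2] J [ -24.   21.  -43. -133.  -39.   67.] F [ 1.3 -0.9 -0.1] w 30.6
56 [ -18.   16.  -36. -124.  -27.   53.] 1.3844172641457778e-26
56 [ -12.   11.  -32. -114.  -18.   37.] 1.3416117945133736e-26
58 [ -21.   18.  -39. -129.  -32.   60.] 1.961569805688536e-26
58 [ -17.   12.  -36. -122.  -24.   48.] 1.0589354926041546e-25
60 [ -23.   20.  -41. -132.  -37.   66.] 1.5098184638442127e-26
60 [ -20.   14.  -38. -127.  -30.   55.] 3.9916256658905605e-26
[[-0.19, -0.04, 0.06],[0.02, 0.26, -0.01]]
---
```

Call:
apply_moves(
  targets=[
    [[-0.19,-0.04,0.06],[0.02,0.26,-0.01],40],
    [[0,0,0],[0,0,0],5],
    [[0,0,0],[0,0,0],5],
    [[0,0,0],[0,0,0],5],
    [[0,0,0],[0,0,0],5],
  ],
)

```text
time_s: 8.55
tcp_pos: [0.635, 0.0416, 0.1088]
eef_rot: [179.9, 57.9, -172.0]
contact_force: [3.0, 4.3, -1.3]
gripper_width: 0.015
```

Call:
apply_moves(
  targets=[
    [[0,0,0],[0,0,0],5],
    [[0,0,0],[0,0,0],5],
  ],
)

```text
time_s: 8.75
tcp_pos: [0.6353, 0.0416, 0.1087]
eef_rot: [179.8, 58.0, -172.1]
contact_force: [0.8, 0.3, 2.5]
gripper_width: 0.0144
```

```bash
python3 - <<'E'
from fk2 import *
st()
E
```

```text
t 8.75 p [0.6353 0.0416 0.1087] bay [-45.2 -28.1 108.7] rpy [ 179.8   58.  -172.1] J [ -21.   18.  -39. -129.  -32.   60.] F [0.8 0.3 2.5] w 14.4
```

```bash
python3 - <<'E'
from fk2 import *
p,Q,_=cur(); b=wb(p)
off=b-np.array([-62+17,-28,105])
def tgt(l): return bw(b[0],b[1]+73*(1-np.cos(l)),b[2]+73*np.sin(l))
plan([(tgt(.15),Q),(tgt(.3),Q),(tgt(.45),Q)],maxmm=12)
E
```

```text
[[-0.23, 0.02, -0.14],[0.0, 0.0, 0.0]]
---
[[-0.23, 0.06, -0.14],[0.0, 0.0, 0.0]]
---
[[-0.22, 0.1, -0.13],[0.0, 0.0, 0.0]]
---
```

Call:
apply_moves(
  targets=[
    [[-0.23,0.02,-0.14],[0,0,0],5],
    [[-0.23,0.06,-0.14],[0,0,0],5],
    [[-0.22,0.1,-0.13],[0,0,0],5],
    [[0,0,0],[0,0,0],5],
  ],
  squeeze=15,
)

```text
time_s: 9.15
tcp_pos: [0.6338, 0.0466, 0.1377]
eef_rot: [179.6, 57.6, -172.5]
contact_force: [3.0, 0.7, -0.6]
gripper_width: 0.0147
```

```bash
python3 - <<'E'
from fk2 import *
st()
c=snap('scene'); cv2.imwrite('pics/s4.png',cv2.resize(c['img'][130:210,210:320],None,fx=7,fy=7,interpolation=cv2.INTER_CUBIC))
E
```

```text
t 9.15 p [0.6338 0.0466 0.1377] bay [-46.  -22.9 137.7] rpy [ 179.6   57.6 -172.5] J [ -17.   12.  -36. -122.  -24.   48.] F [ 3.   0.7 -0.6] w 14.7
```

View pics/s4.png

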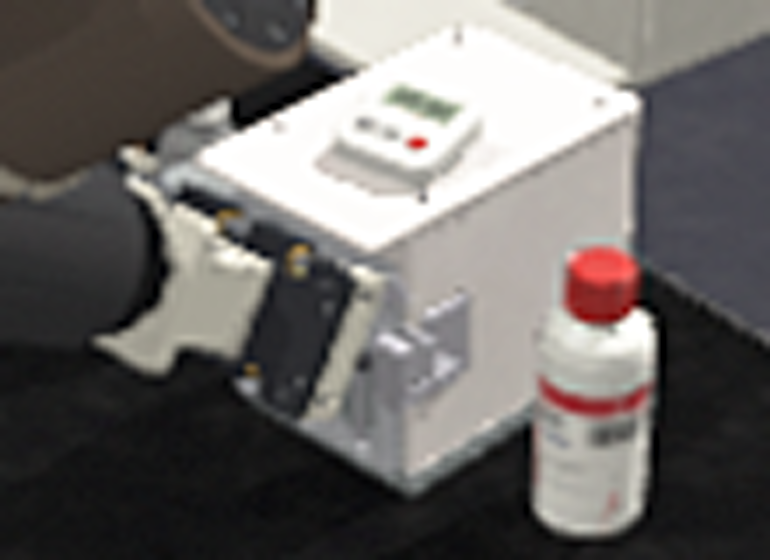

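```bash
cat > pull.py <<'E'
from fk2 import *
p,Q,_=cur()
def gp(g,z,d=90,o=37): return bw(-9-d*np.sin(g)-o*np.cos(g),68-d*np.cos(g)+o*np.sin(g),z)
E
python3 - <<'E'
from pull import *
z=wb(p)[2]+2
w=[(gp(g,z),ori(8-g*20,58+g*6,True)) for g in (.08,.16,.24,.32,.4,.48)]
q=None
for P,O in w:
    q,c,m=feas(P,O,q,2); print(q.round(0),round(c,3))
plan(w,maxmm=14)
E
```

```text
[ -19.   13.  -39. -128.  -28.   55.] 0.0
[ -20.   13.  -43. -134.  -30.   62.] 0.0
[ -21.   13.  -46. -139.  -33.   67.] 0.0
[ -22.   14.  -49. -145.  -36.   72.] 0.0
[ -22.   14.  -53. -150.  -40.   77.] 0.0
[ -21.   15.  -56. -155.  -43.   81.] 0.0
[[0.05, 0.11, -0.17],[0.16, -0.12, 0.07]]
---
[[0.09, 0.09, -0.15],[0.17, -0.06, 0.1]]
---
[[0.09, 0.1, -0.14],[0.17, -0.06, 0.1]]
---
[[0.08, 0.11, -0.14],[0.17, -0.06, 0.1]]
---
[[0.08, 0.12, -0.13],[0.17, -0.06, 0.1]]
---
[[0.07, 0.13, -0.13],[0.17, -0.06, 0.1]]
---
```

Call:
apply_moves(
  targets=[
    [[0.03,0.11,-0.17],[0.16,-0.1,0.07],5],
    [[0.07,0.09,-0.15],[0.17,-0.06,0.1],5],
    [[0.07,0.1,-0.14],[0.17,-0.06,0.1],5],
    [[0,0,0],[0,0,0],5],
  ],
)

```text
time_s: 9.6
tcp_pos: [0.616, 0.0539, 0.1419]
eef_rot: [-179.7, 59.6, -176.9]
contact_force: [7.1, 7.1, -3.4]
gripper_width: 0.0157
```

```bash
python3 - <<'E'
from pull import *
st(); b=wb(p); 
from scipy.optimize import brentq
print('g est',brentq(lambda g: wb(gp(g,.1))[0]-b[0],-.1,1))
z=137
w=[(gp(g,z),ori(8-g*20,58+g*6,True)) for g in (.32,.4,.46)]
plan(w,maxmm=16)
E
```

```text
t 9.6 p [0.616  0.0539 0.1419] bay [-62.8 -13.5 141.9] rpy [-179.7   59.6 -176.9] J [ -21.   13.  -46. -140.  -32.   67.] F [ 7.1  7.1 -3.4] w 15.7
g est 0.19555482097308366
[[0.23, 0.17, -0.16],[0.12, -0.04, 0.09]]
---
[[0.08, 0.12, -0.13],[0.17, -0.06, 0.1]]
---
[[0.06, 0.09, -0.1],[0.13, -0.04, 0.07]]
---
```

```bash
python3 - <<'E'
from pull import *
c=snap('scene'); cv2.imwrite('pics/s5.png',cv2.resize(c['img'][130:210,210:320],None,fx=7,fy=7,interpolation=cv2.INTER_CUBIC))
st()
E
```

```text
t 9.65 p [0.6165 0.0538 0.142 ] bay [-62.3 -13.6 142. ] rpy [-179.7   59.6 -176.9] J [ -21.   13.  -46. -139.  -32.   67.] F [ 5.4  4.5 -2.4] w 15.7
```

View pics/s5.png

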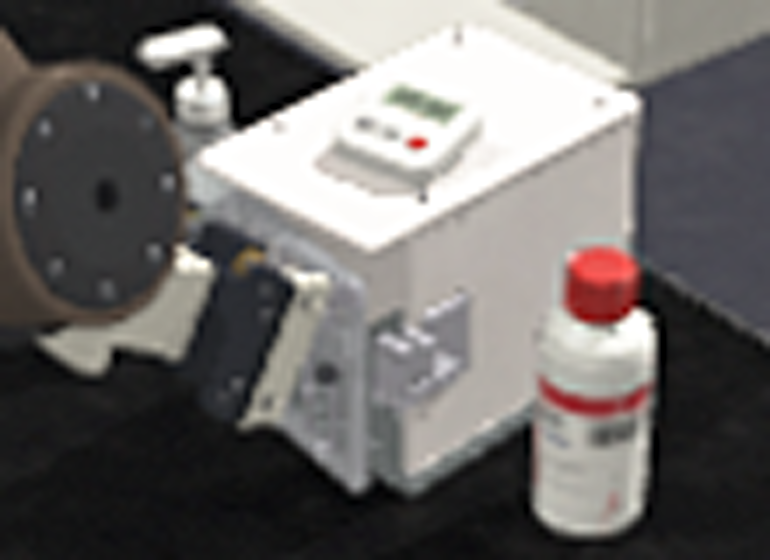

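Call:
apply_moves(
  targets=[
    [[0.12,0.1,-0.1],[0.1,-0.04,0.08],5],
    [[0.1,0.1,-0.12],[0.14,-0.04,0.1],5],
    [[0.08,0.12,-0.13],[0.16,-0.06,0.1],5],
    [[0.06,0.1,-0.12],[0.12,-0.04,0.07],5],
  ],
)

```text
time_s: 10.05
tcp_pos: [0.5999, 0.063, 0.1423]
eef_rot: [179.8, 61.7, 176.8]
contact_force: [16.4, 9.7, -8.2]
gripper_width: 0.0176
```

```bash
python3 - <<'E'
from pull import *
st(); b=wb(p); 
from scipy.optimize import brentq
print('g est',brentq(lambda g: wb(gp(g,.1))[0]-b[0],-.1,1),wb(gp(.5,137)))
for g in (.6,.7,.8,.9):
  for hd in (0,10,20):
    q,c,m=feas(gp(g,137),ori(hd,60,True),None,3); print(g,hd,q.round(0),round(c,2))
E
```

```text
t 10.05 p [0.5999 0.063  0.1423] bay [-77.5  -2.4 142.3] rpy [179.8  61.7 176.8] J [ -21.   16.  -56. -157.  -45.   82.] F [16.4  9.7 -8.2] w 17.6
g est 0.3915971962757321 [-84.61885326   6.75631436 137.        ]
0.6 0 [ -21.   14.  -55. -152.  -41.   79.] 0.0
0.6 10 [ -20.   12.  -45. -129.  -34.   61.] 0.0
0.6 20 [ -18.   12.  -38. -110.  -35.   45.] 0.0
0.7 0 [ -20.   14.  -56. -154.  -42.   80.] 0.0
0.7 10 [ -20.   12.  -46. -130.  -35.   62.] 0.0
0.7 20 [ -18.   11.  -39. -111.  -35.   47.] 0.0
0.8 0 [ -19.   14.  -58. -156.  -43.   81.] 0.0
0.8 10 [ -20.   12.  -47. -132.  -35.   64.] 0.0
0.8 20 [ -18.   11.  -40. -112.  -35.   48.] 0.0
0.9 0 [ -18.   14.  -58. -157.  -43.   82.] 0.85
0.9 10 [ -19.   12.  -49. -134.  -36.   65.] 0.0
0.9 20 [ -17.   11.  -41. -114.  -35.   49.] 0.0
```

Call:
apply_moves(
  targets=[
    [[0,0,0],[0,0,0],40],
    [[0,0,0],[0,0,0],40],
    [[0,0,0],[0,0,0],40],
    [[0,0,0],[0,0,0],40],
  ],
)

```text
time_s: 10.45
tcp_pos: [0.5983, 0.0623, 0.139]
eef_rot: [179.8, 61.3, 176.7]
contact_force: [-0.0, -0.7, -0.0]
gripper_width: 0.0388
```

```bash
cat >> fk2.py <<'E'
def gpo(g,o,d,z): return bw(-9-d*np.sin(g)-o*np.cos(g),68-d*np.cos(g)+o*np.sin(g),z)
E
python3 - <<'E'
from fk2 import *
st()
c=snap('scene'); cv2.imwrite('pics/s6.png',cv2.resize(c['img'][130:210,210:320],None,fx=7,fy=7,interpolation=cv2.INTER_CUBIC))
s=[20,12,-25,0,-50,70]
for g in (.4,.8,1.2,1.6,1.9):
  for hd in (-15,-40,-60,-80):
    q,c,m=feas(gpo(g,42,96+29,114),ori(hd,5),s,6); print(g,hd,gpo(g,42,125,114).round(3),q.round(0),round(c,2))
E
```

```text
t 10.45 p [0.5983 0.0623 0.139 ] bay [-79.3  -2.9 139. ] rpy [179.8  61.3 176.7] J [ -21.   16.  -57. -157.  -45.   82.] F [-0.  -0.7 -0. ] w 38.8
0.4 -15 [0.585 0.033 0.114] [ 24.  16. -26.   5. -44.  47.] 0.0
0.4 -40 [0.585 0.033 0.114] [ 25.  17. -26.   6. -45.  20.] 0.0
0.4 -60 [0.585 0.033 0.114] [ 25.  18. -25.   7. -47.  -0.] 0.0
0.4 -80 [0.585 0.033 0.114] [ 25.  19. -23.   6. -49. -20.] 0.0
0.8 -15 [0.548 0.07  0.114] [ 30.  14. -30.   5. -43.  41.] 0.0
0.8 -40 [0.548 0.07  0.114] [ 31.  14. -30.   7. -44.  14.] 0.0
0.8 -60 [0.548 0.07  0.114] [ 31.  15. -29.   7. -46.  -6.] 0.0
0.8 -80 [0.548 0.07  0.114] [ 31.  16. -27.   6. -49. -25.] 0.0
1.2 -15 [0.529 0.119 0.114] [ 36.  13. -32.   6. -42.  35.] 0.0
1.2 -40 [0.529 0.119 0.114] [ 37.  14. -31.   7. -44.   8.] 0.0
1.2 -60 [0.529 0.119 0.114] [ 37.  15. -30.   7. -46. -12.] 0.0
1.2 -80 [0.529 0.119 0.114] [ 36.  16. -28.   6. -49. -30.] 0.0
1.6 -15 [0.531 0.171 0.114] [ 41.  14. -30.   6. -43.  30.] 0.0
1.6 -40 [0.531 0.171 0.114] [ 41.  15. -29.   7. -45.   4.] 0.0
1.6 -60 [0.531 0.171 0.114] [ 41.  16. -27.   7. -48. -16.] 0.0
1.6 -80 [0.531 0.171 0.114] [ 41.  17. -26.   6. -50. -35.] 0.0
1.9 -15 [0.545 0.208 0.114] [ 43.  17. -26.   6. -44.  28.] 0.0
1.9 -40 [0.545 0.208 0.114] [ 43.  18. -25.   7. -47.   2.] 0.0
1.9 -60 [0.545 0.208 0.114] [ 43.  18. -24.   6. -49. -17.] 0.0
1.9 -80 [0.545 0.208 0.114] [ 43.  19. -22.   5. -51. -36.] 0.0
```

View pics/s6.png

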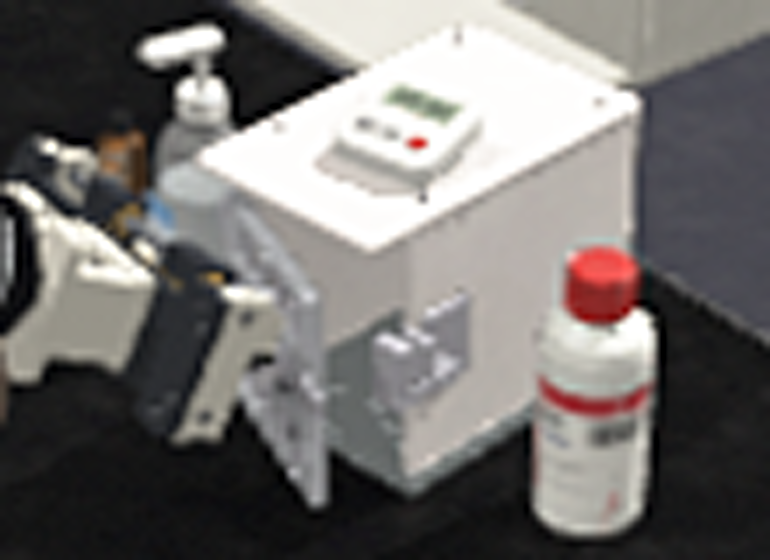

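```bash
python3 - <<'E'
from fk2 import *
c=snap('scene')
for g in np.arange(.3,1.3,.1):
    print(round(g,1),[((w2px(c,gpo(g,o,131,z))+.5-[210,130])*7-.5).round(0) for o,z in ((0,156),(0,20),)], 'tipbar',((w2px(c,gpo(g,8,158,105))+.5-[210,130])*7).round(0))
E
```

```text
0.3 [array([340., 294.]), array([343., 501.])] tipbar [352. 405.]
0.4 [array([317., 300.]), array([321., 507.])] tipbar [324. 411.]
0.5 [array([293., 305.]), array([299., 512.])] tipbar [295. 416.]
0.6 [array([268., 308.]), array([276., 515.])] tipbar [265. 420.]
0.7 [array([243., 310.]), array([252., 518.])] tipbar [235. 422.]
0.8 [array([218., 311.]), array([228., 518.])] tipbar [204. 422.]
0.9 [array([193., 310.]), array([204., 518.])] tipbar [174. 420.]
1.0 [array([168., 308.]), array([181., 516.])] tipbar [145. 417.]
1.1 [array([144., 305.]), array([158., 512.])] tipbar [117. 411.]
1.2 [array([121., 300.]), array([137., 507.])] tipbar [ 90. 405.]
```

```bash
python3 - <<'E'
from fk2 import *
q0=np.array(r.get_state()['joints'])
p,Q,_=cur()
for hd,l,dz in ((5,60,.03),(8,60,.06),(15,58,.09)):
    q1,c,m=feas(p+[-.005,0,dz],ori(hd,l,True),q0,2); print(q1.round(0),round(c,2))
q2,c,m=feas(gpo(.4,45,145,190),ori(-15,6),[24,16,-26,5,-44,47],3); print(q2.round(0),c)
rows=jrows([q0,q1,q2],maxmm=40,maxdeg=8.2)
np.save('q2.npy',q2)
E
```

```text
[ -18.    6.  -43. -129.  -26.   54.] 0.0
[  -9.    1.  -35. -109.  -16.   29.] 0.0
[ 14.  -3. -34. -61.  -1. -28.] 4.83
[ 23.  10. -23.   5. -52.  49.] 3.97581539745222e-26
[[0.25, 0.75, -0.27],[-0.52, 0.11, 0.07]]  [0.585 0.092 0.136]
[[0.31, 0.65, -0.25],[-0.47, 0.15, 0.05]]  [0.57  0.119 0.131]
[[0.35, 0.55, -0.23],[-0.41, 0.18, 0.02]]  [0.554 0.14  0.126]
[[0.37, 0.44, -0.21],[-0.36, 0.2, -0.0]]  [0.538 0.157 0.12 ]
[[0.37, 0.33, -0.19],[-0.3, 0.21, -0.02]]  [0.521 0.169 0.113]
[[0.36, 0.23, -0.17],[-0.24, 0.22, -0.04]]  [0.506 0.177 0.106]
[[0.33, 0.12, -0.15],[-0.18, 0.21, -0.06]]  [0.492 0.18  0.1  ]
[[0.28, 0.02, -0.14],[-0.13, 0.2, -0.08]]  [0.481 0.179 0.095]
[[0.22, -0.07, -0.12],[-0.07, 0.18, -0.09]]  [0.473 0.175 0.09 ]
[[0.15, -0.16, -0.11],[-0.02, 0.15, -0.1]]  [0.468 0.167 0.088]
[[0.06, -0.23, -0.1],[0.02, 0.11, -0.1]]  [0.466 0.157 0.087]
[[-0.04, -0.29, -0.09],[0.06, 0.07, -0.11]]  [0.468 0.145 0.089]
[[-0.15, -0.33, -0.08],[0.09, 0.02, -0.11]]  [0.473 0.132 0.093]
[[-0.26, -0.36, -0.07],[0.11, -0.03, -0.1]]  [0.483 0.119 0.101]
[[-0.38, -0.38, -0.07],[0.12, -0.09
[... 928 characters left out ...]
[[0.09, 0.11, 0.02],[-0.37, 0.1, -0.9]]  [0.582 0.1   0.183]
[[0.1, 0.11, 0.01],[-0.38, 0.1, -0.89]]  [0.579 0.096 0.18 ]
[[0.12, 0.11, -0.01],[-0.39, 0.09, -0.88]]  [0.577 0.091 0.177]
[[0.13, 0.12, -0.03],[-0.4, 0.08, -0.88]]  [0.574 0.085 0.174]
[[0.15, 0.13, -0.04],[-0.41, 0.06, -0.87]]  [0.573 0.077 0.173]
[[0.16, 0.14, -0.06],[-0.42, 0.05, -0.86]]  [0.572 0.068 0.173]
[[0.17, 0.15, -0.08],[-0.42, 0.04, -0.85]]  [0.571 0.059 0.174]
[[0.18, 0.17, -0.1],[-0.43, 0.02, -0.84]]  [0.571 0.048 0.176]
[[0.18, 0.19, -0.12],[-0.44, 0.01, -0.83]]  [0.572 0.037 0.179]
[[0.18, 0.22, -0.14],[-0.45, -0.01, -0.81]]  [0.574 0.026 0.184]
[[0.18, 0.24, -0.16],[-0.46, -0.03, -0.8]]  [0.576 0.014 0.19 ]
---
```

```bash
python3 - <<'E'
from fk2 import *
p,Q,_=cur()
plan([(p+[-.005,0,.06],ori(6,60,True))],maxmm=25)
E
```

```text
[[-0.42, -0.0, -0.28],[-0.33, 0.06, -0.19]]
[[-0.42, 0.0, -0.28],[-0.33, 0.06, -0.19]]
[[-0.41, 0.0, -0.28],[-0.33, 0.06, -0.19]]
---
```

Call:
apply_moves(
  targets=[
    [[-0.42,0,-0.28],[-0.33,0.06,-0.19],40],
    [[-0.42,0,-0.28],[-0.33,0.06,-0.19],40],
    [[-0.41,0,-0.28],[-0.33,0.06,-0.19],40],
  ],
)

```text
time_s: 10.85
tcp_pos: [0.5888, 0.0701, 0.1769]
eef_rot: [178.2, 59.2, -176.8]
contact_force: [-0.8, 3.2, -2.4]
gripper_width: 0.0401
```

```bash
python3 - <<'E'
from fk2 import *
st()
q0=np.array(r.get_state()['joints']);q2=np.load('q2.npy')
qs=[q0]
for f,P in ((.35,[.53,.09,.24]),(.7,[.53,.06,.23])):
    qm=q0+(q2-q0)*f; q,c,m=feas(np.array(P),fk(X,qm)[1],qm,1); print(q.round(0),c); qs.append(q)
q2,c,m=feas(gpo(.4,45,155,190),ori(-15,6),q2,3); np.save('q2.npy',q2)
jrows(qs+[q2],maxmm=40,maxdeg=8.3)
E
```

```text
t 10.85 p [0.5888 0.0701 0.1769] bay [-87.8   6.  176.9] rpy [ 178.2   59.2 -176.8] J [ -14.    4.  -41. -125.  -21.   46.] F [-0.8  3.2 -2.4] w 40.1
[  3.  -5. -29. -56. -35.  16.] 4.394271707342772e-26
[ 10.   4. -17. -28. -57.  40.] 2.3905096687264675e-24
[[-0.06, 0.46, -0.25],[-0.61, -0.17, -0.78]]  [0.58  0.087 0.184]
[[-0.07, 0.38, -0.23],[-0.6, -0.12, -0.78]]  [0.57  0.101 0.191]
[[-0.07, 0.29, -0.23],[-0.58, -0.07, -0.78]]  [0.56  0.11  0.197]
[[-0.07, 0.19, -0.23],[-0.55, -0.01, -0.77]]  [0.55  0.115 0.203]
[[-0.07, 0.08, -0.24],[-0.51, 0.05, -0.77]]  [0.541 0.115 0.209]
[[-0.06, -0.03, -0.27],[-0.47, 0.11, -0.77]]  [0.535 0.111 0.217]
[[-0.05, -0.14, -0.31],[-0.42, 0.17, -0.76]]  [0.531 0.102 0.227]
[[-0.03, -0.26, -0.36],[-0.36, 0.23, -0.75]]  [0.53 0.09 0.24]
---
[[-0.0, 0.04, 0.06],[-0.44, 0.08, -0.81]]  [0.53  0.092 0.238]
[[0.03, 0.03, 0.04],[-0.45, 0.07, -0.8]]  [0.53  0.092 0.236]
[[0.06, 0.03, 0.01],[-0.45, 0.07, -0.79]]  [0.529 0.091 0.233]
[[0.09, 0.03, -0.01],[-0.46, 0.07, -0.78]]  [0.529 0.088 0.232]
[[0.11, 0.03, -0.04],[-0.47, 0.06, -0.77]]  [0.529 0.083 0.23 ]
[[0.14, 0.04, -0.06],[-0.47, 0.06, -0.76]]  [0.529 0.077 0.229]
[[0.17, 0.05, -0.09],[-0.48, 0.05, -0.74]]  [0.529 0.069 0.229]
[[0.19, 0.06, -0.12],[-0.49, 0.04, -0.73]]  [0.53 0.06 0.23]
---
[[0.38, 0.3, 0.15],[-0.55, 0.29, -0.73]]  [0.531 0.045 0.216]
[[0.34, 0.23, 0.13],[-0.54, 0.28, -0.76]]  [0.535 0.032 0.206]
[[0.32, 0.15, 0.12],[-0.53, 0.26, -0.8]]  [0.541 0.02  0.199]
[[0.31, 0.08, 0.1],[-0.51, 0.24, -0.83]]  [0.55  0.012 0.194]
[[0.31, -0.0, 0.08],[-0.49, 0.23, -0.86]]  [0.561 0.006 0.191]
[[0.32, -0.08, 0.05],[-0.47, 0.22, -0.89]]  [0.574 0.005 0.19 ]
---
```

```bash
python3 - <<'E'
from fk2 import *
c=snap('scene'); cv2.imwrite('pics/s7.png',cv2.resize(c['img'][130:210,210:320],None,fx=7,fy=7,interpolation=cv2.INTER_CUBIC)); st()
E
```

```text
t 10.9 p [0.5894 0.0696 0.1793] bay [-87.2   5.4 179.3] rpy [ 177.9   59.4 -176.9] J [ -14.    4.  -40. -124.  -21.   45.] F [2.4 0.4 3.7] w 40.1
```

View pics/s7.png

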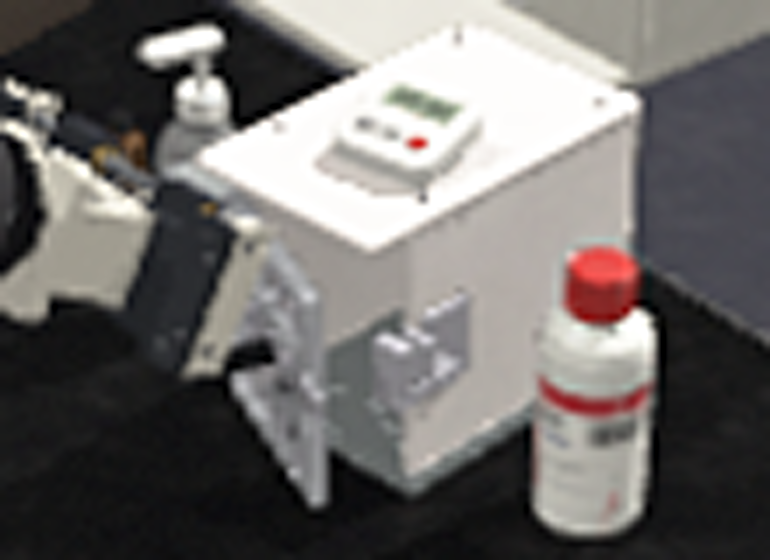

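Call:
apply_moves(
  targets=[
    [[-0.2,0.4,-0.35],[-0.61,-0.17,-0.78],40],
    [[-0.12,0.35,-0.3],[-0.6,-0.12,-0.78],30],
    [[-0.07,0.29,-0.25],[-0.58,-0.07,-0.78],20],
    [[-0.07,0.19,-0.25],[-0.55,-0.01,-0.77],10],
    [[-0.07,0.08,-0.25],[-0.51,0.05,-0.77],0],
  ],
)

```text
time_s: 11.4
tcp_pos: [0.5364, 0.1131, 0.2244]
eef_rot: [-153.2, 54.9, -116.1]
contact_force: [-0.3, 0.3, -0.1]
gripper_width: 0.0134
```

```bash
cat > tv.py <<'E'
from fk2 import *
st()
q0=np.array(r.get_state()['joints']);q2=np.load('q2.npy')
qs=[q0]
for f,P in ((.55,[.53,.07,.24]),):
    qm=q0+(q2-q0)*f; q,c,m=feas(np.array(P),fk(X,qm)[1],qm,1); print(q.round(0),c); qs.append(q)
jrows(qs+[q2],maxmm=40,maxdeg=8.3)
E
python3 tv.py
```

```text
t 11.4 p [0.5364 0.1131 0.2244] bay [-134.5   55.1  224.4] rpy [-153.2   54.9 -116.1] J [ -3.  -4. -33. -78. -30.  23.] F [-0.3  0.3 -0.1] w 13.4
[ 12.   1. -20. -27. -51.  30.] 2.827237745476213e-26
[[-0.01, 0.15, -0.01],[-0.51, 0.08, -0.86]]  [0.533 0.117 0.224]
[[0.01, 0.11, -0.02],[-0.5, 0.1, -0.85]]  [0.529 0.119 0.222]
[[0.03, 0.07, -0.05],[-0.5, 0.12, -0.84]]  [0.525 0.119 0.222]
[[0.06, 0.03, -0.07],[-0.49, 0.14, -0.83]]  [0.523 0.116 0.221]
[[0.09, -0.01, -0.1],[-0.49, 0.16, -0.82]]  [0.521 0.11  0.222]
[[0.13, -0.04, -0.14],[-0.48, 0.18, -0.81]]  [0.521 0.103 0.224]
[[0.17, -0.07, -0.18],[-0.48, 0.2, -0.79]]  [0.522 0.093 0.227]
[[0.21, -0.09, -0.22],[-0.47, 0.23, -0.78]]  [0.525 0.082 0.232]
[[0.25, -0.11, -0.26],[-0.47, 0.25, -0.76]]  [0.53 0.07 0.24]
---
[[0.36, 0.22, 0.15],[-0.49, 0.24, -0.81]]  [0.532 0.057 0.227]
[[0.33, 0.19, 0.15],[-0.49, 0.21, -0.83]]  [0.535 0.045 0.217]
[[0.31, 0.16, 0.14],[-0.49, 0.19, -0.84]]  [0.54  0.034 0.208]
[[0.29, 0.12, 0.13],[-0.49, 0.16, -0.86]]  [0.546 0.024 0.201]
[[0.28, 0.08, 0.12],[-0.48, 0.14, -0.87]]  [0.554 0.016 0.196]
[[0.28, 0.05, 0.1],[-0.48, 0.12, -0.89]]  [0.563 0.009 0.192]
[[0.29, 0.01, 0.08],[-0.47, 0.1, -0.9]]  [0.574 0.005 0.19 ]
---
```

Call:
apply_moves(
  targets=[
    [[0,0.14,-0.01],[-0.51,0.08,-0.86],0],
    [[0.01,0.11,-0.02],[-0.5,0.1,-0.85],0],
    [[0.03,0.07,-0.05],[-0.5,0.12,-0.84],0],
    [[0.06,0.03,-0.07],[-0.49,0.14,-0.83],0],
    [[0.09,0,-0.1],[-0.49,0.16,-0.82],0],
  ],
)

```text
time_s: 11.9
tcp_pos: [0.5154, 0.112, 0.2206]
eef_rot: [-146.8, 32.2, -77.3]
contact_force: [-0.3, -0.2, -0.9]
gripper_width: 0.0002
```

Call:
apply_moves(
  targets=[
    [[0.13,-0.04,-0.14],[-0.48,0.18,-0.81],0],
    [[0.17,-0.07,-0.18],[-0.48,0.2,-0.79],0],
    [[0.21,-0.09,-0.22],[-0.47,0.23,-0.78],0],
    [[0.25,-0.11,-0.26],[-0.47,0.25,-0.76],0],
  ],
)

```text
time_s: 12.3
tcp_pos: [0.5215, 0.0716, 0.2367]
eef_rot: [-154.9, 13.3, -56.2]
contact_force: [-0.2, -1.0, 0.6]
gripper_width: 0.0005
```

```bash
python3 - <<'E'
from fk2 import *
st()
q0=np.array(r.get_state()['joints']);q2=np.load('q2.npy')
jrows([q0,q2],maxmm=40,maxdeg=8.3)
E
```

```text
t 12.3 p [0.5215 0.0716 0.2367] bay [-154.4   15.8  236.7] rpy [-154.9   13.3  -56.2] J [ 13.   1. -21. -26. -52.  31.] F [-0.2 -1.   0.6] w 0.5
[[0.38, 0.19, 0.14],[-0.46, 0.23, -0.76]]  [0.525 0.058 0.225]
[[0.35, 0.17, 0.14],[-0.47, 0.21, -0.77]]  [0.529 0.046 0.215]
[[0.33, 0.14, 0.13],[-0.47, 0.19, -0.79]]  [0.536 0.035 0.207]
[[0.31, 0.11, 0.12],[-0.46, 0.16, -0.81]]  [0.543 0.025 0.201]
[[0.3, 0.08, 0.11],[-0.46, 0.14, -0.82]]  [0.552 0.016 0.196]
[[0.3, 0.04, 0.1],[-0.46, 0.13, -0.84]]  [0.562 0.009 0.192]
[[0.31, 0.01, 0.09],[-0.45, 0.11, -0.85]]  [0.574 0.005 0.19 ]
---
```

Call:
apply_moves(
  targets=[
    [[0.38,0.19,0.14],[-0.46,0.23,-0.76],0],
    [[0.35,0.17,0.14],[-0.47,0.21,-0.77],0],
    [[0.33,0.14,0.13],[-0.47,0.19,-0.79],0],
    [[0.31,0.11,0.12],[-0.46,0.16,-0.81],0],
    [[0.3,0.08,0.11],[-0.46,0.14,-0.82],0],
  ],
)

```text
time_s: 12.8
tcp_pos: [0.5497, 0.0144, 0.1951]
eef_rot: [-172.4, -3.2, -26.7]
contact_force: [-0.7, -0.3, 0.6]
gripper_width: 0.0002
```

```bash
python3 - <<'E'
from fk2 import *
st()
plan([(gpo(.4,44,150,185),ori(-15,6)),(gpo(.4,44,142,114),ori(-15,6)),(gpo(.4,44,124,114),ori(-15,6))],maxmm=36)
E
```

```text
t 12.8 p [0.5497 0.0144 0.1951] bay [-133.4  -44.5  195.1] rpy [-172.4   -3.2  -26.7] J [ 20.   7. -23.  -4. -52.  46.] F [-0.7 -0.3  0.6] w 0.2
[[0.32, -0.07, 0.15],[-0.41, 0.13, -0.74]]
[[0.32, -0.04, 0.16],[-0.41, 0.13, -0.74]]
---
[[-0.09, -0.1, 0.88],[0.0, 0.0, 0.0]]
[[-0.09, -0.1, 0.88],[0.0, 0.0, 0.0]]
---
[[0.01, -0.45, 0.0],[0.0, 0.0, 0.0]]
---
```

Call:
apply_moves(
  targets=[
    [[0.32,-0.07,0.15],[-0.41,0.13,-0.74],0],
    [[0.32,-0.04,0.16],[-0.41,0.13,-0.74],0],
    [[-0.09,-0.1,0.88],[0,0,0],0],
    [[-0.09,-0.1,0.8],[0,0,0],0],
    [[0,0,0],[0,0,0],0],
  ],
)

```text
time_s: 13.3
tcp_pos: [0.574, 0.0159, 0.1108]
eef_rot: [179.4, -5.5, -13.8]
contact_force: [-1.2, 0.2, 0.3]
gripper_width: 0.0005
```

```bash
python3 - <<'E'
from fk2 import *
st()
c=snap('scene'); cv2.imwrite('pics/s8.png',cv2.resize(c['img'][130:210,210:320],None,fx=7,fy=7,interpolation=cv2.INTER_CUBIC))
w=[(gpo(g,44,122,114),ori(-15-g*20+8,6)) for g in (.4,.6,.8,1.0,1.2,1.4,1.6,1.8,1.95)]
plan(w,maxmm=36)
E
```

```text
t 13.3 p [0.574  0.0159 0.1108] bay [-109.1  -46.   110.8] rpy [179.4  -5.5 -13.8] J [ 24.  15. -29.   6. -42.  49.] F [-1.2  0.2  0.3] w 0.5
[[0.09, -0.54, -0.02],[0.05, 0.04, 0.15]]
---
[[-0.58, -0.29, -0.06],[-0.05, 0.0, 0.5]]
---
[[-0.53, -0.36, -0.06],[-0.05, 0.0, 0.5]]
---
[[-0.48, -0.43, -0.05],[-0.05, 0.0, 0.5]]
---
[[-0.42, -0.49, -0.04],[-0.05, 0.0, 0.5]]
---
[[-0.36, -0.54, -0.04],[-0.05, 0.0, 0.5]]
---
[[-0.29, -0.58, -0.03],[-0.05, 0.0, 0.5]]
---
[[-0.21, -0.61, -0.02],[-0.05, 0.0, 0.5]]
---
[[-0.11, -0.47, -0.01],[-0.04, 0.0, 0.37]]
---
```

View pics/s8.png

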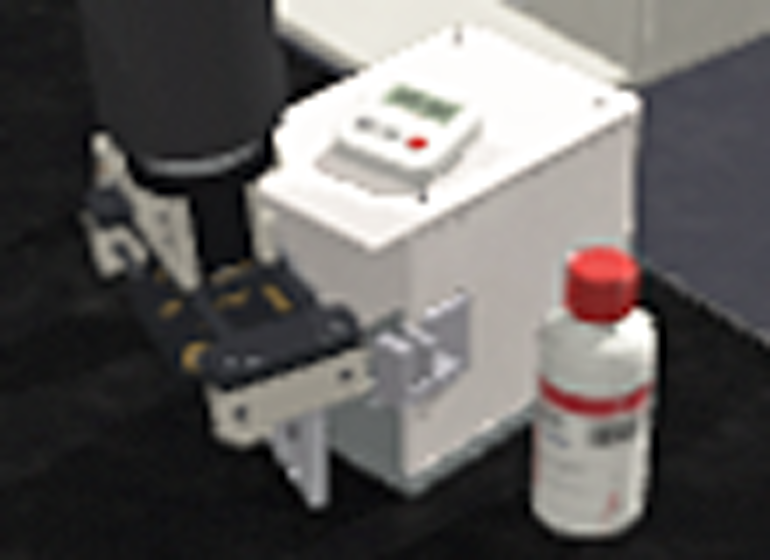

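Call:
apply_moves(
  targets=[
    [[0.09,-0.5,-0.14],[0.05,0.04,0.15],0],
    [[-0.5,-0.29,-0.06],[-0.05,0,0.4],0],
    [[-0.5,-0.36,-0.06],[-0.05,0,0.5],0],
  ],
)

```text
time_s: 13.65
tcp_pos: [0.5514, 0.069, 0.1224]
eef_rot: [179.8, -5.9, -22.7]
contact_force: [-1.0, -2.0, -0.7]
gripper_width: 0.0003
```

```bash
cat > gv.py <<'E'
from fk2 import *
def gview(name,c=None,gs=()):
    c=c or snap('scene'); cv2.imwrite(name,cv2.resize(c['img'][130:220,190:310],None,fx=6.5,fy=6.5,interpolation=cv2.INTER_CUBIC)); return c
E
python3 - <<'E'
from gv import *
st(); gview('pics/s9.png')
w=[(gpo(g,44,122,115),ori(-15-g*20+8,6)) for g in (.8,1.0,1.2,1.4,1.6,1.8,1.95)]
plan(w,maxmm=36)
E
```

```text
t 13.65 p [0.5514 0.069  0.1224] bay [-125.     9.5  122.4] rpy [179.8  -5.9 -22.7] J [ 31.  13. -30.   7. -43.  32.] F [-1.  -2.  -0.7] w 0.3
[[-0.09, -0.04, 0.19],[0.0, 0.01, 0.01]]
---
[[-0.48, -0.43, -0.05],[-0.05, 0.0, 0.5]]
---
[[-0.42, -0.49, -0.04],[-0.05, 0.0, 0.5]]
---
[[-0.36, -0.54, -0.04],[-0.05, 0.0, 0.5]]
---
[[-0.29, -0.58, -0.03],[-0.05, 0.0, 0.5]]
---
[[-0.21, -0.61, -0.02],[-0.05, 0.0, 0.5]]
---
[[-0.11, -0.47, -0.01],[-0.04, 0.0, 0.37]]
---
```

View pics/s9.png

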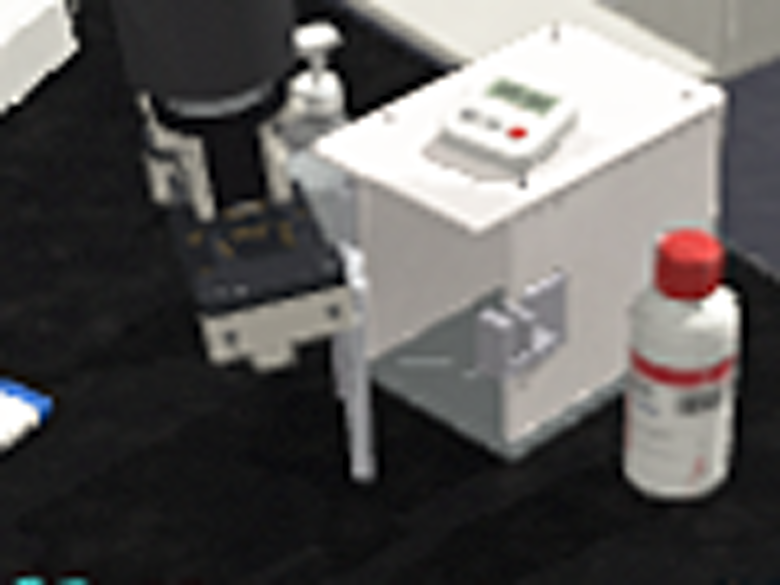

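Call:
apply_moves(
  targets=[
    [[-0.15,-0.1,0.14],[0,0.01,0.05],0],
    [[-0.44,-0.4,-0.02],[-0.05,0,0.5],0],
    [[-0.42,-0.49,-0.03],[-0.05,0,0.5],0],
    [[-0.36,-0.54,-0.03],[-0.05,0,0.5],0],
  ],
)

```text
time_s: 14.1
tcp_pos: [0.5291, 0.1488, 0.1228]
eef_rot: [-179.7, -6.1, -35.9]
contact_force: [0.6, -0.6, 0.3]
gripper_width: 0.0006
```

```bash
python3 - <<'E'
from gv import *
st(); gview('pics/s10.png')
w=[(gpo(g,44,122,115),ori(-15-g*20+8,6)) for g in (1.4,1.6,1.8,1.95)]
plan(w,maxmm=36)
E
```

```text
t 14.1 p [0.5291 0.1488 0.1228] bay [-137.2   91.5  122.8] rpy [-179.7   -6.1  -35.9] J [ 40.  13. -31.   8. -44.   8.] F [ 0.6 -0.6  0.3] w 0.6
[[0.02, 0.1, 0.22],[-0.04, -0.02, -0.14]]
---
[[-0.29, -0.58, -0.03],[-0.05, 0.0, 0.5]]
---
[[-0.21, -0.61, -0.02],[-0.05, 0.0, 0.5]]
---
[[-0.11, -0.47, -0.01],[-0.04, 0.0, 0.37]]
---
```

View pics/s10.png

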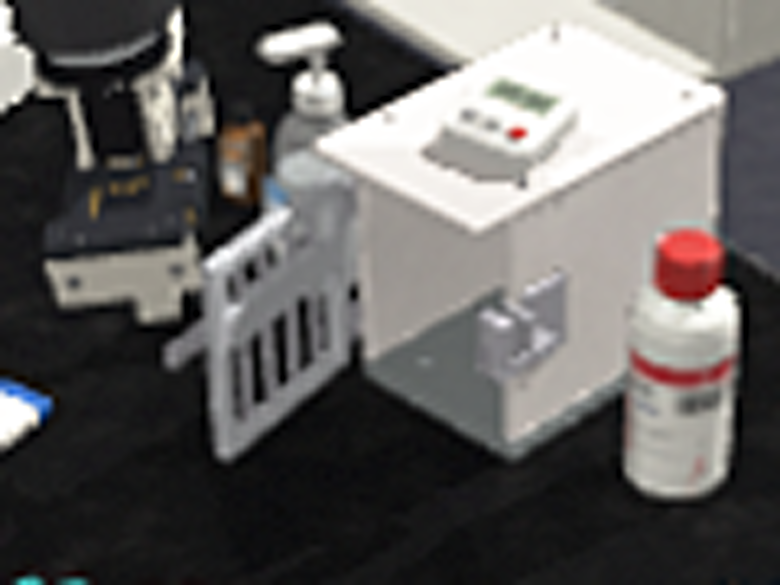

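Call:
apply_moves(
  targets=[
    [[0.02,-0.15,0.2],[0,0,0],0],
    [[-0.25,-0.4,0.03],[-0.05,0,0.4],0],
    [[-0.21,-0.5,0.02],[-0.05,0,0.4],0],
  ],
)

```text
time_s: 14.45
tcp_pos: [0.5413, 0.1953, 0.1172]
eef_rot: [-179.7, -6.0, -42.6]
contact_force: [0.5, 0.7, 0.3]
gripper_width: 0.0002
```

```bash
python3 - <<'E'
from gv import *
st(); c=gview('pics/s11.png')
for g in (1.3,1.4,1.5,1.6,1.7,1.8,1.9): print(g,[((w2px(c,gpo(g,0,131,z))+.5-[190,130])*6.5).round(0) for z in (156,20)])
w=[(gpo(g,44,122,115),ori(-15-g*20+8,6)) for g in (1.8,1.95)]
plan(w,maxmm=36)
E
```

```text
t 14.45 p [0.5413 0.1953 0.1172] bay [-119.4  136.1  117.2] rpy [-179.7   -6.   -42.6] J [ 43.  16. -27.   8. -46.  -1.] F [0.5 0.7 0.3] w 0.2
1.3 [array([223., 274.]), array([238., 466.])]
1.4 [array([204., 267.]), array([220., 459.])]
1.5 [array([187., 259.]), array([204., 451.])]
1.6 [array([171., 251.]), array([190., 442.])]
1.7 [array([158., 242.]), array([177., 432.])]
1.8 [array([147., 232.]), array([166., 422.])]
1.9 [array([138., 221.]), array([157., 411.])]
[[-0.01, 0.03, 0.06],[-0.06, -0.0, 0.04]]
---
[[-0.11, -0.47, -0.01],[-0.04, 0.0, 0.37]]
---
```

View pics/s11.png

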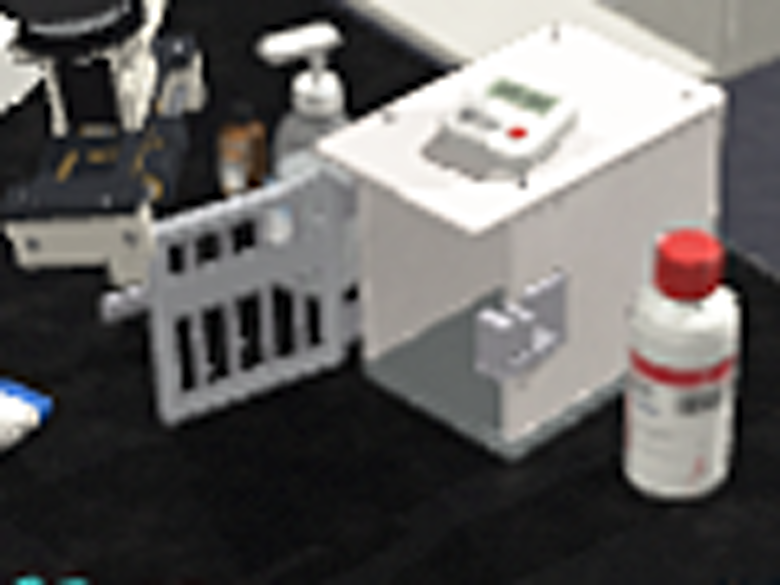

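Call:
apply_moves(
  targets=[
    [[-0.1,-0.4,0],[-0.04,0,0.3],0],
    [[0,0,0],[0,0,0],0],
  ],
)

```text
time_s: 14.7
tcp_pos: [0.5525, 0.2137, 0.1192]
eef_rot: [-179.5, -6.0, -45.1]
contact_force: [0.3, -0.1, 0.3]
gripper_width: 0.0005
```

```bash
python3 - <<'E'
from gv import *
st(); c=gview('pics/s12.png')
E
```

```text
t 14.7 p [0.5525 0.2137 0.1192] bay [-106.   152.9  119.2] rpy [-179.5   -6.   -45.1] J [ 44.  18. -25.   8. -47.  -4.] F [ 0.3 -0.1  0.3] w 0.5
```

View pics/s12.png

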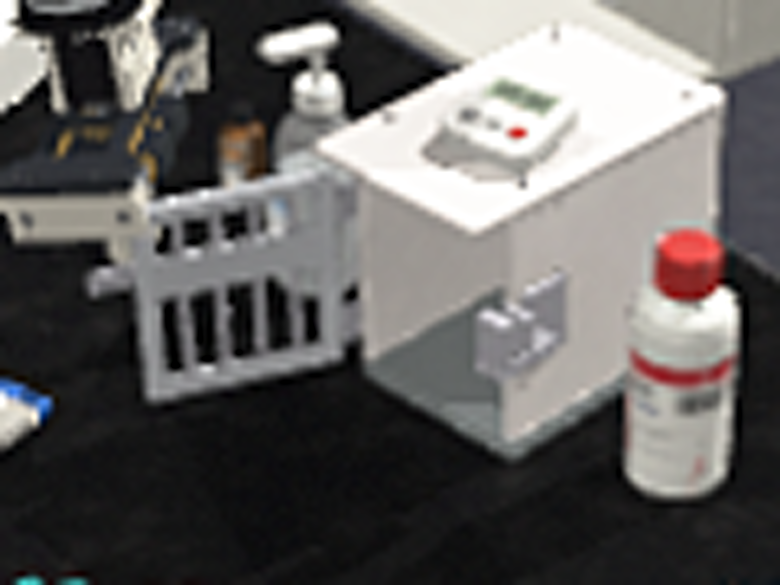

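```bash
python3 - <<'E'
from fk2 import *
t=dict(np.load('top0.npz')); W=cloud(t)
P=W[228:272,314:370].reshape(-1,3); P=P[(P[:,2]>0.05)&(P[:,2]<.075)]
s_=dict(np.load('scene0.npz')); W2=cloud(s_)[255:320,270:325].reshape(-1,3); 
P2=W2[(W2[:,2]>.05)&(W2[:,2]<.075)&(np.abs(W2[:,0]-.45)<.12)&(np.abs(W2[:,1]+.41)<.12)]
for A in (P,P2):
    rc=cv2.minAreaRect((A[:,:2]*1000).astype(np.float32)); b=cv2.boxPoints(rc); 
    e=[b[1]-b[0],b[2]-b[1]]; e=max(e,key=np.linalg.norm); print(rc,'dir',np.degrees(np.arctan2(e[1],e[0])),len(A))
# corners from t_racks crop (6x, origin 250,220) top edge of end walls z=.066
C=[(440,75),(692,180),(650,275),(405,172)]
Q=np.array([px2plane(t,250+(a+.5)/6-.5,220+(b+.5)/6-.5,.066)[:2] for a,b in C]); print(Q.round(4),Q.mean(0))
for i in range(4): d=Q[(i+1)%4]-Q[i]; print(np.linalg.norm(d).round(4),np.degrees(np.arctan2(d[1],d[0])).round(1))
h=np.radians(67); c=np.array([.4525,-.4098])-.03*np.array([np.cos(h),np.sin(h)])
for fl in (0,1):
  for hd,l,Pp in ((67,8,[*c,.06]),(67,8,[*c,.2]),(7.1,8,bw(-200,-20,180)),(7.1,14,bw(-95,-20,70)),(7.1,14,bw(-95,-20,140)),(-113,8,[*c,.06])):
    best=None
    for s in ([0,15,-20,0,-60,0],[-30,15,-20,0,-60,120],[-30,15,-20,0,-60,-120]):
        q,cc,m=feas(np.array(Pp),ori(hd,l,bool(fl)),s,3)
        if best is None or cc<best[1]: best=(q,cc,m)
    print(fl,hd,l,best[0].round(0),round(best[1],2))
E
```

```text
((452.45635986328125, -409.9312438964844), (145.2008819580078, 54.438270568847656), 67.32234191894531) dir 67.32236 426
((456.5119934082031, -387.79541015625), (194.75439453125, 63.16214370727539), 70.62025451660156) dir 70.62026 445
[[ 0.5102 -0.3492]
 [ 0.4499 -0.4917]
 [ 0.3965 -0.4671]
 [ 0.4557 -0.3289]] [ 0.45305185 -0.40919767]
0.1547 -112.9
0.0587 155.3
0.1503 66.8
0.0582 -20.4
0 67 8 [ -32.   27.  -12.  -10.  -53. -165.] 0.0
0 67 8 [ -32.   19.   -4.   -9.  -68. -168.] 0.0
0 7.1 8 [ 30.   0. -36.   4. -46.  65.] 0.0
0 7.1 14 [ 26.  16. -39.  12. -22.  61.] 0.0
0 7.1 14 [ 26.  10. -33.   8. -33.  65.] 0.0
0 -113 8 [-22.  24. -26.  12. -41. -10.] 0.0
1 67 8 [-32.  27. -12. -10. -53.  15.] 0.0
1 67 8 [-32.  19.  -4.  -9. -68.  12.] 0.0
1 7.1 8 [  30.    0.  -36.    4.  -46. -115.] 0.0
1 7.1 14 [  26.   16.  -39.   12.  -22. -119.] 0.0
1 7.1 14 [  26.   10.  -33.    8.  -33. -115.] 0.0
1 -113 8 [-22.  24. -26.  12. -41. 170.] 0.0
```

```bash
python3 - <<'E'
from fk2 import *
p,Q,_=cur()
u=ori(67,8,True); h=np.radians(67); c=np.array([.4525,-.4096])-.03*np.array([np.cos(h),np.sin(h)])
w=[(p+[-.05,-.0,.0],Q),(p+[-.06,0,.16],Q)]
q1,cc,m=feas(w[1][0],Q,None,2)
q2,cc2,m=feas(np.array([*c,.24]),u,[-32,19,-4,-9,-68,12],2); np.save('qr.npy',q2); print(q1.round(0),q2.round(0))
plan(w); jrows([q1,q2],maxmm=46,maxdeg=8.3)
E
```

```text
[ 49.   5. -18.   6. -67.  -6.] [-32.  18.  -1.  -8. -73.  11.]
[[-0.44, 0.44, -0.05],[0.0, 0.0, 0.0]]
[[-0.44, 0.44, -0.05],[0.0, 0.0, 0.0]]
---
[[0.05, 0.03, -0.8],[0.0, 0.0, 0.0]]
[[0.05, 0.03, -0.8],[0.0, 0.0, 0.0]]
[[0.05, 0.03, -0.8],[0.0, 0.0, 0.0]]
[[0.05, 0.03, -0.8],[0.0, 0.0, 0.0]]
[[0.05, 0.03, -0.8],[0.0, 0.0, 0.0]]
---
[[0.89, 0.28, 0.14],[-0.08, -0.09, 0.5]]  [0.509 0.179 0.277]
[[0.9, 0.27, 0.13],[-0.07, -0.1, 0.5]]  [0.525 0.145 0.275]
[[0.91, 0.27, 0.12],[-0.06, -0.1, 0.5]]  [0.538 0.109 0.273]
[[0.92, 0.27, 0.11],[-0.05, -0.1, 0.5]]  [0.549 0.072 0.271]
[[0.93, 0.27, 0.1],[-0.04, -0.1, 0.5]]  [0.557 0.034 0.269]
[[0.94, 0.28, 0.09],[-0.03, -0.11, 0.5]]  [ 0.563 -0.005  0.267]
[[0.95, 0.28, 0.08],[-0.02, -0.11, 0.5]]  [ 0.566 -0.044  0.264]
[[0.96, 0.28, 0.07],[-0.01, -0.11, 0.5]]  [ 0.566 -0.084  0.262]
[[0.97, 0.28, 0.05],[0.0, -0.11, 0.5]]  [ 0.564 -0.125  0.26 ]
[[0.98, 0.28, 0.04],[0.01, -0.11, 0.5]]  [ 0.559 -0.165  0.257]
[[1.0, 0.28, 0.03],[0.02, -0.11, 0.5]]  [ 0.551 -0.206  0.255]
[[1.01, 0.29, 0.01],[0.04, -0.11, 0.5]]  [ 0.54  -0.246  0.253]
[[1.02, 0.29, -0.0],[0.05, -0.11, 0.49]]  [ 0.526 -0.286  0.25 ]
[[1.03, 0.29, -0.02],[0.06, -0.11, 0.49]]  [ 0.509 -0.325  0.248]
[[1.04, 0.3, -0.03],[0.07, -0.11, 0.49]]  [ 0.489 -0.364  0.245]
[[1.05, 0.3, -0.05],[0.08, -0.11, 0.49]]  [ 0.466 -0.401  0.243]
[[1.06, 0.31, -0.07],[0.09, -0.11, 0.49]]  [ 0.441 -0.437  0.24 ]
---
```

Call:
apply_moves(
  targets=[
    [[-0.44,0.44,-0.05],[0,0,0],0],
    [[-0.44,0.44,-0.05],[0,0,0],0],
    [[0.05,0.03,-0.8],[0,0,0],0],
    [[0.05,0.03,-0.9],[0,0,0],0],
    [[0.05,0.03,-0.9],[0,0,0],20],
  ],
)

```text
time_s: 15.25
tcp_pos: [0.4905, 0.2061, 0.223]
eef_rot: [179.9, -5.8, -44.8]
contact_force: [0.1, 0.3, 0.3]
gripper_width: 0.0046
```

Call:
apply_moves(
  targets=[
    [[0.05,0.03,-0.9],[0,0,0],40],
    [[0.05,0.03,-0.8],[0,0,0],60],
    [[0.89,0.28,0.1],[-0.08,-0.09,0.5],80],
    [[0.9,0.27,0.1],[-0.07,-0.1,0.5],80],
    [[0.91,0.27,0.1],[-0.06,-0.1,0.5],80],
  ],
)

```text
time_s: 15.75
tcp_pos: [0.534, 0.1012, 0.3027]
eef_rot: [-179.9, -3.4, -56.3]
contact_force: [0.3, 0.4, 1.1]
gripper_width: 0.0425
```

```bash
python3 - <<'E'
from gv import *
st(); c=gview('pics/s13.png')
jrows([r.get_state()['joints'],np.load('qr.npy')],maxmm=42,maxdeg=8.3)
E
```

```text
t 15.75 p [0.534  0.1012 0.3027] bay [-138.3   43.7  302.7] rpy [-179.9   -3.4  -56.3] J [ 34.   5. -13.   4. -72.  -1.] F [0.3 0.4 1.1] w 42.5
[[0.82, 0.25, 0.14],[-0.04, -0.09, 0.47]]  [0.545 0.064 0.298]
[[0.83, 0.25, 0.13],[-0.03, -0.1, 0.47]]  [0.552 0.029 0.295]
[[0.85, 0.25, 0.13],[-0.02, -0.1, 0.47]]  [ 0.558 -0.006  0.291]
[[0.86, 0.25, 0.12],[-0.02, -0.1, 0.47]]  [ 0.561 -0.041  0.287]
[[0.87, 0.26, 0.11],[-0.01, -0.1, 0.47]]  [ 0.562 -0.078  0.283]
[[0.88, 0.26, 0.1],[0.0, -0.1, 0.47]]  [ 0.561 -0.114  0.279]
[[0.89, 0.26, 0.09],[0.01, -0.1, 0.47]]  [ 0.558 -0.151  0.275]
[[0.9, 0.26, 0.08],[0.02, -0.1, 0.47]]  [ 0.552 -0.188  0.271]
[[0.92, 0.26, 0.06],[0.03, -0.1, 0.47]]  [ 0.543 -0.225  0.266]
[[0.93, 0.26, 0.05],[0.04, -0.1, 0.47]]  [ 0.533 -0.262  0.262]
[[0.94, 0.26, 0.04],[0.04, -0.1, 0.47]]  [ 0.519 -0.299  0.258]
[[0.95, 0.27, 0.03],[0.05, -0.1, 0.47]]  [ 0.503 -0.334  0.253]
[[0.96, 0.27, 0.02],[0.06, -0.1, 0.46]]  [ 0.485 -0.37   0.249]
[[0.97, 0.27, 0.0],[0.07, -0.1, 0.46]]  [ 0.464 -0.404  0.245]
[[0.98, 0.28, -0.01],[0.08, -0.09, 0.46]]  [ 0.441 -0.437  0.24 ]
---
```

View pics/s13.png

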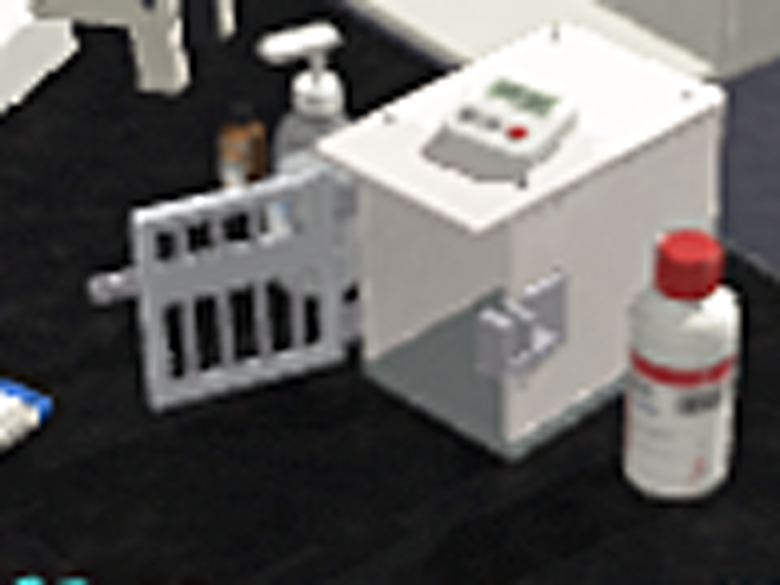

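The gate stays open at about 1.85–1.9 rad (free end top at 140,215), with the bar level. On to the rack.

Call:
apply_moves(
  targets=[
    [[0.82,0.25,0.14],[-0.04,-0.09,0.47],80],
    [[0.83,0.25,0.13],[-0.03,-0.1,0.47],80],
    [[0.85,0.25,0.13],[-0.02,-0.1,0.47],80],
    [[0.86,0.25,0.12],[-0.02,-0.1,0.47],80],
    [[0.87,0.26,0.11],[-0.01,-0.1,0.47],80],
  ],
)

```text
time_s: 16.3
tcp_pos: [0.561, -0.086, 0.2852]
eef_rot: [179.8, 0.8, -75.8]
contact_force: [-0.1, 0.3, -0.0]
gripper_width: 0.0792
```

Call:
apply_moves(
  targets=[
    [[0.88,0.26,0.1],[0,-0.1,0.47],80],
    [[0.89,0.26,0.09],[0.01,-0.1,0.47],80],
    [[0.9,0.26,0.08],[0.02,-0.1,0.47],80],
    [[0.92,0.26,0.06],[0.03,-0.1,0.47],80],
    [[0.93,0.26,0.05],[0.04,-0.1,0.47],80],
  ],
)

```text
time_s: 16.8
tcp_pos: [0.5247, -0.28, 0.2641]
eef_rot: [179.8, 5.0, -95.0]
contact_force: [0.8, 0.1, 0.4]
gripper_width: 0.0801
```

```bash
python3 - <<'E'
from gv import *
st(); jrows([r.get_state()['joints'],np.load('qr.npy')],maxmm=42,maxdeg=8.3)
c=snap('top'); cv2.imwrite('pics/t2.png',cv2.resize(c['img'][200:300,230:400],None,fx=4.7,fy=4.7,interpolation=cv2.INTER_CUBIC))
E
```

```text
t 16.8 p [ 0.5247 -0.28    0.2641] bay [-194.6 -333.5  264.1] rpy [179.8   5.  -95. ] J [-12.  14.  -4.  -5. -73.   9.] F [0.8 0.1 0.4] w 80.1
[[0.85, 0.24, 0.04],[0.04, -0.08, 0.45]]  [ 0.512 -0.313  0.259]
[[0.86, 0.24, 0.04],[0.05, -0.08, 0.45]]  [ 0.497 -0.345  0.255]
[[0.87, 0.24, 0.03],[0.05, -0.08, 0.45]]  [ 0.48  -0.376  0.25 ]
[[0.88, 0.24, 0.02],[0.06, -0.08, 0.45]]  [ 0.462 -0.407  0.245]
[[0.89, 0.24, 0.01],[0.07, -0.08, 0.45]]  [ 0.441 -0.437  0.24 ]
---
```

Call:
apply_moves(
  targets=[
    [[0.85,0.24,0.04],[0.04,-0.08,0.45],80],
    [[0.86,0.24,0.04],[0.05,-0.08,0.45],80],
    [[0.87,0.24,0.03],[0.05,-0.08,0.45],80],
    [[0.88,0.24,0.02],[0.06,-0.08,0.45],80],
    [[0.89,0.24,0.01],[0.07,-0.08,0.45],80],
  ],
)

```text
time_s: 17.35
tcp_pos: [0.4313, -0.4474, 0.2408]
eef_rot: [-179.9, 8.4, -113.8]
contact_force: [-0.1, -0.6, -0.1]
gripper_width: 0.0802
```

```bash
cat > rk.py <<'E'
from gv import *
H=67.2; hv=np.array([np.cos(np.radians(H)),np.sin(np.radians(H))]); RC=np.array([.4525,-.4097])
GP=RC-.03*hv
E
python3 - <<'E'
from rk import *
st()
plan([(np.array([*GP,.12]),ori(H,8,True)),(np.array([*GP,.060]),ori(H,8,True))],maxmm=32)
E
```

```text
t 17.35 p [ 0.4313 -0.4474  0.2408] bay [-307.9 -488.1  240.8] rpy [-179.9    8.4 -113.8] J [-33.  18.  -1.  -9. -73.  12.] F [-0.1 -0.6 -0.1] w 80.2
[[0.03, -0.03, 0.76],[-0.01, 0.01, -0.03]]
[[0.03, -0.03, 0.76],[-0.01, 0.01, -0.03]]
[[0.03, -0.03, 0.76],[-0.01, 0.01, -0.03]]
[[0.03, -0.03, 0.76],[-0.01, 0.01, -0.03]]
---
[[0.1, 0.0, 0.74],[0.0, 0.0, 0.0]]
[[0.1, 0.0, 0.74],[0.0, 0.0, 0.0]]
---
```

Call:
apply_moves(
  targets=[
    [[0.03,-0.03,0.76],[-0.01,0.01,-0.03],80],
    [[0.03,-0.03,0.76],[-0.01,0.01,-0.03],80],
    [[0.03,-0.03,0.7],[-0.01,0.01,-0.03],80],
    [[0,0,0],[0,0,0],80],
  ],
)

```text
time_s: 17.75
tcp_pos: [0.4307, -0.4465, 0.1524]
eef_rot: [-179.8, 8.2, -113.4]
contact_force: [-0.2, -0.5, -0.4]
gripper_width: 0.0803
```

```bash
python3 - <<'E'
from rk import *
st()
plan([(np.array([*GP,.060]),ori(H,8,True))],maxmm=32)
c=snap('scene'); cv2.imwrite('pics/s14.png',cv2.resize(c['img'][210:330,230:350],None,fx=5,fy=5,interpolation=cv2.INTER_CUBIC))
E
```

```text
t 17.75 p [ 0.4307 -0.4465  0.1524] bay [-308.5 -487.2  152.4] rpy [-179.8    8.2 -113.4] J [-33.  21.  -7.  -9. -63.  14.] F [-0.2 -0.5 -0.4] w 80.3
[[0.01, -0.04, 0.78],[-0.01, 0.01, -0.03]]
[[0.01, -0.05, 0.78],[-0.01, 0.01, -0.03]]
[[0.01, -0.05, 0.78],[-0.01, 0.01, -0.03]]
---
```

View pics/s14.png

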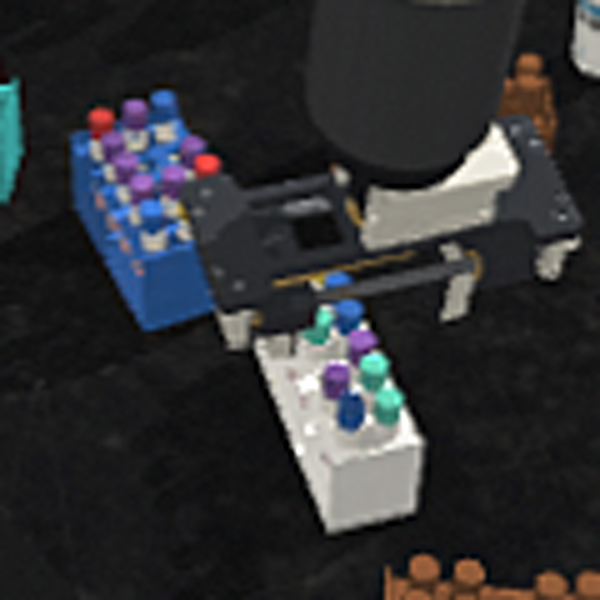

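Call:
apply_moves(
  targets=[
    [[0.01,-0.05,0.78],[-0.01,0.01,-0.03],80],
    [[0.01,-0.05,0.78],[-0.01,0.01,-0.03],80],
    [[0.01,-0.05,0.72],[-0.01,0.01,-0.03],80],
    [[0,0,0],[0,0,0],80],
  ],
)

```text
time_s: 18.2
tcp_pos: [0.4455, -0.4439, 0.0726]
eef_rot: [-179.0, 7.6, -112.3]
contact_force: [0.0, 0.2, 0.1]
gripper_width: 0.0797
```

```bash
python3 - <<'E'
from rk import *
st()
plan([(np.array([*GP,.060]),ori(H,8,True))],maxmm=32)
E
```

```text
t 18.2 p [ 0.4455 -0.4439  0.0726] bay [-293.5 -486.4   72.6] rpy [-179.     7.6 -112.3] J [-32.  26. -11. -10. -53.  15.] F [0.  0.2 0.1] w 79.7
[[-0.07, 0.17, 0.32],[-0.12, -0.05, 0.06]]
---
```

Call:
apply_moves(
  targets=[
    [[-0.07,0.17,0.3],[-0.12,-0.05,0.06],80],
    [[0,0,0],[0,0,0],80],
  ],
)

```text
time_s: 18.4
tcp_pos: [0.4421, -0.4384, 0.0646]
eef_rot: [-179.8, 7.9, -112.7]
contact_force: [-0.7, 0.1, 0.1]
gripper_width: 0.0801
```

```bash
python3 - <<'E'
from rk import *
st()
plan([(np.array([*GP,.060]),ori(H,8,True))],maxmm=32)
E
```

```text
t 18.4 p [ 0.4421 -0.4384  0.0646] bay [-296.1 -480.5   64.6] rpy [-179.8    7.9 -112.7] J [-32.  27. -12. -10. -53.  15.] F [-0.7  0.1  0.1] w 80.1
[[0.0, 0.04, 0.12],[-0.02, -0.01, 0.01]]
---
```

Call:
apply_moves(
  targets=[
    [[0,0.04,0.12],[-0.02,-0.01,0.01],70],
    [[0,0,0],[0,0,0],60],
    [[0,0,0],[0,0,0],45],
    [[0,0,0],[0,0,0],45],
    [[0,0,0],[0,0,0],45],
  ],
  squeeze=35,
)

```text
time_s: 18.9
tcp_pos: [0.4421, -0.4388, 0.0642]
eef_rot: [-179.7, 7.9, -112.7]
contact_force: [0.6, 0.6, -2.4]
gripper_width: 0.0527
```

Call:
apply_moves(
  targets=[
    [[0,0,0],[0,0,0],45],
    [[0,0,0],[0,0,0],45],
  ],
)

```text
time_s: 19.1
tcp_pos: [0.4421, -0.4388, 0.0641]
eef_rot: [-179.7, 7.9, -112.7]
contact_force: [-0.8, -0.2, -2.2]
gripper_width: 0.0529
```

```bash
python3 - <<'E'
from rk import *
st(); p,Q,_=cur()
plan([(p+[0,0,.06],Q)],maxmm=20)
E
```

```text
t 19.1 p [ 0.4421 -0.4388  0.0641] bay [-296.2 -480.9   64.1] rpy [-179.7    7.9 -112.7] J [-32.  27. -12. -10. -53.  15.] F [-0.8 -0.2 -2.2] w 52.9
[[-0.07, -0.0, -0.5],[0.0, 0.0, 0.0]]
[[-0.07, -0.0, -0.5],[0.0, 0.0, 0.0]]
[[-0.07, -0.0, -0.5],[0.0, 0.0, 0.0]]
---
```

Call:
apply_moves(
  targets=[
    [[-0.07,0,-0.5],[0,0,0],45],
    [[-0.07,0,-0.5],[0,0,0],45],
    [[-0.07,0,-0.5],[0,0,0],45],
    [[0,0,0],[0,0,0],45],
  ],
)

```text
time_s: 19.5
tcp_pos: [0.4408, -0.4379, 0.1243]
eef_rot: [-179.9, 8.0, -112.8]
contact_force: [0.5, -0.4, -2.4]
gripper_width: 0.053
```

```bash
python3 - <<'E'
from rk import *
st(); p,Q,_=cur()
c=snap('scene'); cv2.imwrite('pics/s15.png',cv2.resize(c['img'][210:330,230:350],None,fx=5,fy=5,interpolation=cv2.INTER_CUBIC))
E
```

```text
t 19.5 p [ 0.4408 -0.4379  0.1243] bay [-297.4 -479.8  124.3] rpy [-179.9    8.  -112.8] J [-32.  23.  -9.  -9. -60.  14.] F [ 0.5 -0.4 -2.4] w 53.0
```

View pics/s15.png

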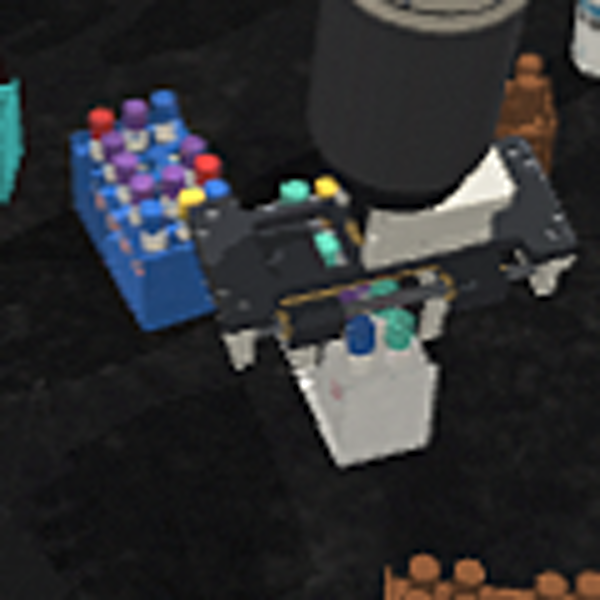

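```bash
python3 - <<'E'
from rk import *
p,Q,_=cur()
P1=np.array([.43,-.43,.205]); q1,c1,_=feas(P1,Q,None,2)
P2=bw(-250,-18,200); q2,c2,_=feas(P2,ori(7.1,8,True),[30,0,-36,4,-46,-115],2); print(q1.round(0),q2.round(0),c1,c2); np.save('qb.npy',q2)
plan([(P1,Q)]); jrows([q1,q2],maxmm=44,maxdeg=8)
E
```

```text
[-32.  18.  -5.  -9. -68.  12.] [  33.   -6.  -39.    5.  -50. -119.] 6.583603694956375e-27 9.860875501881142e-26
[[-0.12, 0.1, -0.68],[0.0, 0.0, 0.0]]
[[-0.12, 0.1, -0.68],[0.0, 0.0, 0.0]]
[[-0.12, 0.1, -0.68],[0.0, 0.0, 0.0]]
---
[[-1.02, -0.03, 0.09],[-0.01, 0.13, 0.56]]  [ 0.447 -0.393  0.207]
[[-0.99, 0.12, 0.07],[0.02, 0.12, 0.56]]  [ 0.461 -0.355  0.209]
[[-0.93, 0.26, 0.06],[0.04, 0.11, 0.55]]  [ 0.471 -0.318  0.211]
[[-0.86, 0.39, 0.05],[0.06, 0.09, 0.55]]  [ 0.479 -0.281  0.212]
[[-0.77, 0.5, 0.05],[0.08, 0.06, 0.54]]  [ 0.484 -0.245  0.213]
[[-0.66, 0.58, 0.04],[0.09, 0.04, 0.54]]  [ 0.486 -0.209  0.213]
[[-0.55, 0.65, 0.04],[0.1, 0.01, 0.53]]  [ 0.486 -0.175  0.213]
[[-0.44, 0.7, 0.04],[0.09, -0.02, 0.53]]  [ 0.483 -0.142  0.213]
[[-0.32, 0.74, 0.03],[0.08, -0.04, 0.53]]  [ 0.479 -0.11   0.212]
[[-0.21, 0.75, 0.03],[0.07, -0.07, 0.53]]  [ 0.472 -0.08   0.21 ]
[[-0.1, 0.75, 0.04],[0.05, -0.08, 0.52]]  [ 0.464 -0.051  0.208]
[[0.01, 0.73, 0.04],[0.03, -0.1, 0.52]]  [ 0.454 -0.024  0.206]
[[0.1, 0.69, 0.04],[0.0, -0.11, 0.52]]  [0.443 0.002 0.203]
[[0.19, 0.65, 0.05],[-0.03, -0.11, 0.52]]  [0.431 0.026 0.2  ]
---
```

Call:
apply_moves(
  targets=[
    [[-0.12,0.1,-0.68],[0,0,0],45],
    [[-0.12,0.1,-0.68],[0,0,0],45],
    [[-0.12,0.1,-0.68],[0,0,0],45],
    [[-0.9,-0.03,0.05],[-0.01,0.13,0.56],45],
    [[-0.9,0.12,0.05],[0.02,0.12,0.56],45],
  ],
)

```text
time_s: 20.05
tcp_pos: [0.4541, -0.3628, 0.205]
eef_rot: [178.2, 6.0, -122.5]
contact_force: [-0.7, 1.0, -2.1]
gripper_width: 0.0528
```

Call:
apply_moves(
  targets=[
    [[-0.9,0.26,0.04],[0.04,0.11,0.55],45],
    [[-0.86,0.39,0.03],[0.06,0.09,0.55],45],
    [[-0.77,0.5,0.03],[0.08,0.06,0.54],45],
    [[-0.66,0.58,0.03],[0.09,0.04,0.54],45],
    [[-0.55,0.65,0.03],[0.1,0.01,0.53],45],
  ],
)

```text
time_s: 20.55
tcp_pos: [0.4812, -0.177, 0.2059]
eef_rot: [179.3, 2.6, -145.3]
contact_force: [0.7, -0.5, -2.3]
gripper_width: 0.0534
```

```bash
python3 - <<'E'
from rk import *
st(); jrows([r.get_state()['joints'],np.load('qb.npy')],maxmm=40,maxdeg=8)
E
```

```text
t 20.55 p [ 0.4812 -0.177   0.2059] bay [-225.  -225.9  205.9] rpy [ 179.3    2.6 -145.3] J [  0.   6. -22.  -2. -60. -54.] F [ 0.7 -0.5 -2.3] w 53.4
[[-0.5, 0.82, 0.02],[0.13, -0.03, 0.58]]  [ 0.479 -0.139  0.207]
[[-0.35, 0.86, 0.02],[0.12, -0.07, 0.58]]  [ 0.474 -0.102  0.207]
[[-0.2, 0.87, 0.02],[0.09, -0.1, 0.58]]  [ 0.466 -0.067  0.206]
[[-0.06, 0.86, 0.02],[0.05, -0.13, 0.57]]  [ 0.456 -0.034  0.205]
[[0.07, 0.83, 0.03],[0.01, -0.15, 0.57]]  [ 0.444 -0.003  0.203]
[[0.19, 0.78, 0.03],[-0.03, -0.15, 0.57]]  [0.431 0.026 0.2  ]
---
```

Call:
apply_moves(
  targets=[
    [[-0.5,0.82,0.02],[0.13,-0.03,0.58],45],
    [[-0.35,0.86,0.02],[0.12,-0.07,0.58],45],
    [[-0.2,0.87,0.02],[0.09,-0.1,0.58],45],
    [[-0.06,0.86,0.02],[0.05,-0.13,0.57],45],
    [[0.07,0.83,0.03],[0.01,-0.15,0.57],45],
  ],
)

```text
time_s: 21.05
tcp_pos: [0.4418, 0.0051, 0.1953]
eef_rot: [-179.3, 6.4, -169.3]
contact_force: [0.6, 1.1, -2.6]
gripper_width: 0.0528
```

```bash
python3 - <<'E'
from rk import *
st(); plan([(bw(-220,-20,190),ori(7.1,8,True))])
c=snap('scene'); cv2.imwrite('pics/s16.png',cv2.resize(c['img'][120:260,150:330],None,fx=4.4,fy=4.2,interpolation=cv2.INTER_CUBIC))
c=snap('top'); cv2.imwrite('pics/t16.png',cv2.resize(c['img'][110:280,130:300],None,fx=3.5,fy=3.5,interpolation=cv2.INTER_CUBIC))
E
```

```text
t 21.05 p [0.4418 0.0051 0.1953] bay [-241.7  -40.3  195.3] rpy [-179.3    6.4 -169.3] J [  29.   -4.  -37.    3.  -51. -110.] F [ 0.6  1.1 -2.6] w 52.8
[[-0.55, 0.47, 0.19],[-0.03, -0.2, 0.45]]
---
```

View pics/s16.png

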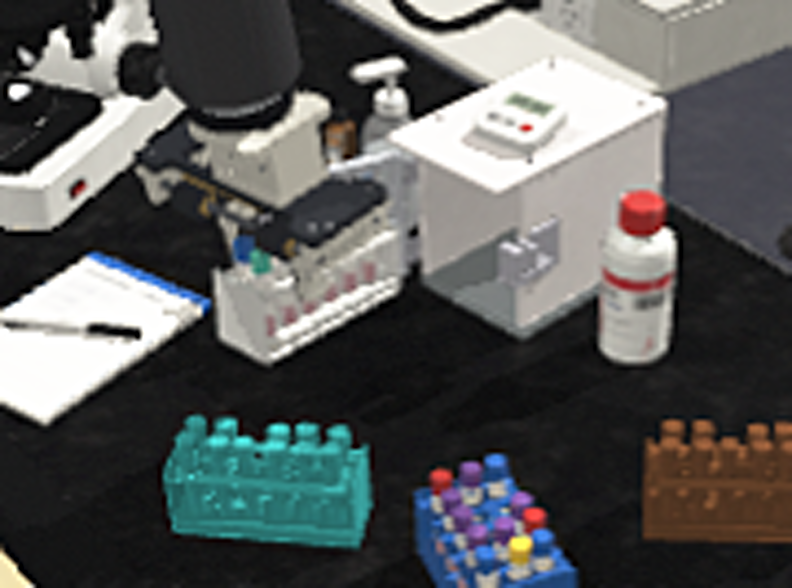

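View pics/t16.png

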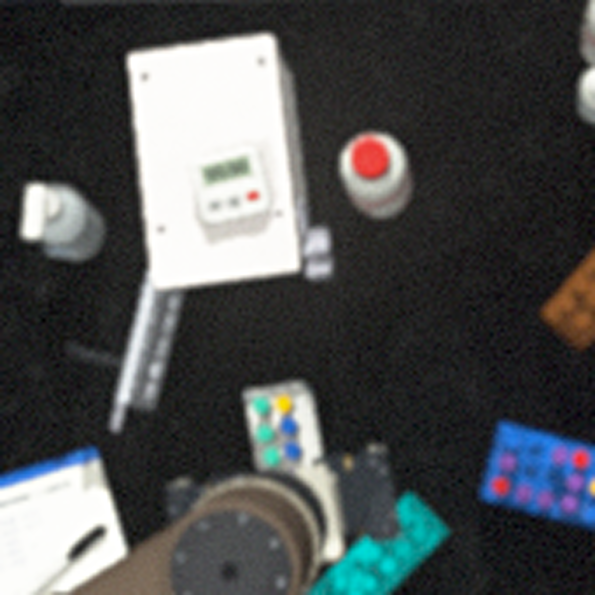

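```bash
python3 - <<'E'
from rk import *
w=[(bw(-220,-20,150),ori(7.1,11,True)),(bw(-210,-20,100),ori(7.1,13.5,True)),(bw(-96,-20,95),ori(7.1,13.5,True))]
q=None
for P,O in w: q,c,m=feas(P,O,q,2); print(q.round(0),round(c,2))
plan(w[:2],maxmm=30)
E
```

```text
[  32.   -1.  -44.    8.  -38. -120.] 0.0
[  32.    3.  -51.   14.  -24. -126.] 0.0
[  26.   14.  -36.   10.  -27. -117.] 0.0
[[-0.24, 0.23, 0.59],[-0.01, -0.29, 0.23]]
[[-0.21, 0.23, 0.6],[-0.01, -0.29, 0.23]]
---
[[-0.0, -0.0, 0.64],[-0.0, -0.16, -0.0]]
[[0.01, -0.0, 0.64],[-0.0, -0.16, -0.0]]
---
```

```bash
python3 - <<'E'
from rk import *
t=dict(np.load('top0.npz')); W=cloud(t)[245:298,210:265].reshape(-1,3); P=W[W[:,2]>.03]
b=cv2.boxPoints(cv2.minAreaRect((P[:,:2]*1000).astype(np.float32))); print(b.round(0),[wb(np.array([x/1000,y/1000,0])).round(0) for x,y in b])
E
```

```text
[[ 310.  -21.]
 [ 409. -127.]
 [ 448.  -91.]
 [ 349.   16.]] [array([-376.,  -50.,    0.]), array([-290., -168.,    0.]), array([-247., -136.,    0.]), array([-333.,  -18.,    0.])]
```

Call:
apply_moves(
  targets=[
    [[-0.24,0.23,0.59],[-0.01,-0.29,0.23],45],
    [[-0.21,0.23,0.6],[-0.01,-0.29,0.23],45],
    [[0,0,0.6],[0,-0.16,0],45],
    [[0,0,0.5],[0,-0.16,0],45],
    [[0,0,0],[0,0,0],45],
  ],
)

```text
time_s: 21.65
tcp_pos: [0.4678, 0.0305, 0.1014]
eef_rot: [179.9, 13.6, -172.5]
contact_force: [-0.2, -0.4, -2.9]
gripper_width: 0.0529
```

```bash
python3 - <<'E'
from rk import *
st()
plan([(bw(-200,-20,98),ori(7.1,13.5,True)),(bw(-110,-20,90),ori(7.1,13.5,True))],maxmm=30)
c=snap('scene'); cv2.imwrite('pics/s17.png',cv2.resize(c['img'][120:230,180:320],None,fx=5.5,fy=5.4,interpolation=cv2.INTER_CUBIC))
E
```

```text
t 21.65 p [0.4678 0.0305 0.1014] bay [-212.7  -18.3  101.4] rpy [ 179.9   13.6 -172.5] J [  32.    2.  -51.   13.  -24. -126.] F [-0.2 -0.4 -2.9] w 52.9
[[-0.29, -0.04, 0.16],[0.02, 0.01, 0.05]]
---
[[-0.54, -0.0, 0.18],[0.0, 0.0, 0.0]]
[[-0.54, -0.0, 0.18],[0.0, 0.0, 0.0]]
[[-0.54, -0.0, 0.18],[0.0, 0.0, 0.0]]
[[-0.54, -0.0, 0.18],[0.0, 0.0, 0.0]]
---
```

View pics/s17.png

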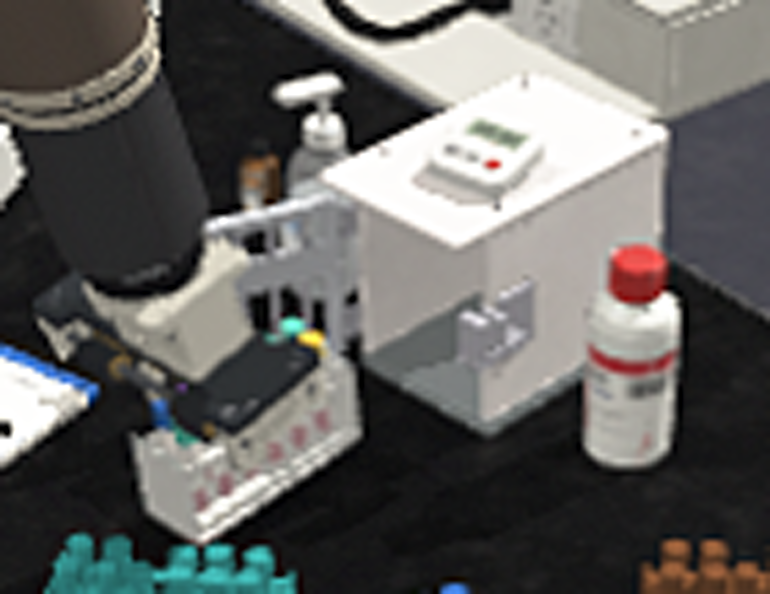

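Call:
apply_moves(
  targets=[
    [[-0.29,-0.04,0.16],[0.02,0.01,0.05],45],
    [[-0.5,0,0.14],[0,0,0],45],
    [[-0.5,0,0.14],[0,0,0],45],
    [[-0.5,0,0.14],[0,0,0],45],
  ],
)

```text
time_s: 22.1
tcp_pos: [0.5443, 0.0368, 0.0996]
eef_rot: [-180.0, 13.4, -172.9]
contact_force: [-0.2, -0.8, -2.4]
gripper_width: 0.0529
```

```bash
python3 - <<'E'
from rk import *
st()
plan([(bw(-96,-20,86),ori(7.1,13.5,True)),(bw(-96,-20,71),ori(7.1,13.5,True))],maxmm=25)
c=snap('scene'); cv2.imwrite('pics/s18.png',cv2.resize(c['img'][120:230,180:320],None,fx=5.5,fy=5.4,interpolation=cv2.INTER_CUBIC))
E
```

```text
t 22.1 p [0.5443 0.0368 0.0996] bay [-136.   -21.5   99.6] rpy [-180.    13.4 -172.9] J [  27.   10.  -41.   10.  -26. -119.] F [-0.2 -0.8 -2.4] w 52.9
[[-0.45, 0.02, 0.28],[-0.0, -0.01, 0.0]]
[[-0.45, 0.02, 0.28],[-0.0, -0.01, 0.0]]
---
[[0.09, -0.0, 0.36],[0.0, 0.0, 0.0]]
---
```

View pics/s18.png

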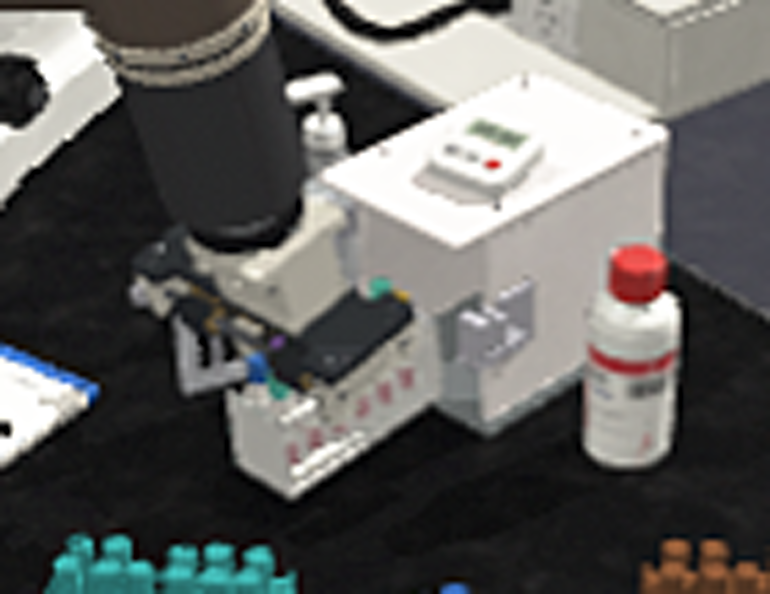

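Call:
apply_moves(
  targets=[
    [[-0.42,0.02,0.22],[0,0,0],45],
    [[-0.4,0.02,0.22],[0,0,0],45],
    [[0,0,0],[0,0,0],45],
  ],
)

```text
time_s: 22.45
tcp_pos: [0.5876, 0.0442, 0.0936]
eef_rot: [180.0, 13.6, -172.8]
contact_force: [-0.5, 0.5, -1.3]
gripper_width: 0.0528
```

```bash
python3 - <<'E'
from rk import *
st()
plan([(bw(-95,-20,82),ori(7.1,13.5,True)),(bw(-95,-20,69),ori(7.1,13.5,True))],maxmm=25)
c=snap('scene'); cv2.imwrite('pics/s19.png',cv2.resize(c['img'][120:230,180:320],None,fx=5.5,fy=5.4,interpolation=cv2.INTER_CUBIC))
E
```

```text
t 22.45 p [0.5876 0.0442 0.0936] bay [-92.1 -19.6  93.6] rpy [ 180.    13.6 -172.8] J [  26.   14.  -36.    9.  -27. -117.] F [-0.5  0.5 -1.3] w 52.8
[[0.14, -0.01, 0.26],[0.01, 0.01, 0.01]]
---
[[0.08, -0.0, 0.32],[0.0, 0.0, 0.0]]
---
```

View pics/s19.png

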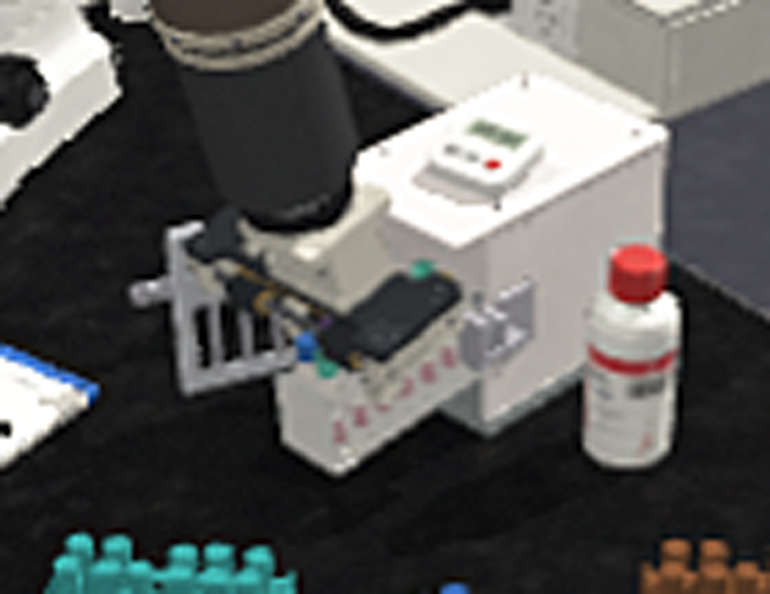

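Call:
apply_moves(
  targets=[
    [[0.12,0,0.26],[0,0,0],45],
    [[0.04,0,0.17],[0,0,0],45],
    [[0,0,0],[0,0,0],45],
  ],
)

```text
time_s: 22.8
tcp_pos: [0.584, 0.0429, 0.0768]
eef_rot: [179.9, 13.6, -172.9]
contact_force: [-0.8, -0.7, -2.0]
gripper_width: 0.0523
```

```bash
python3 - <<'E'
from rk import *
st()
plan([(bw(-95,-20,69),ori(7.1,13.5,True))],maxmm=25)
E
```

```text
t 22.8 p [0.584  0.0429 0.0768] bay [-95.9 -20.4  76.8] rpy [ 179.9   13.6 -172.9] J [  26.   15.  -38.   11.  -24. -118.] F [-0.8 -0.7 -2. ] w 52.3
[[0.03, 0.01, 0.2],[0.01, 0.01, 0.0]]
---
```

Call:
apply_moves(
  targets=[
    [[0.02,0,0.1],[0,0,0],45],
    [[0.02,0,0.1],[0,0,0],45],
    [[0,0,0],[0,0,0],45],
  ],
)

```text
time_s: 23.1
tcp_pos: [0.5844, 0.043, 0.0695]
eef_rot: [179.9, 13.7, -172.9]
contact_force: [-0.4, -0.2, -2.4]
gripper_width: 0.0526
```

```bash
python3 - <<'E'
from rk import *
st()
c=snap('scene'); cv2.imwrite('pics/s20.png',cv2.resize(c['img'][160:220,210:290],None,fx=9,fy=9,interpolation=cv2.INTER_CUBIC))
E
```

```text
t 23.1 p [0.5844 0.043  0.0695] bay [-95.4 -20.4  69.5] rpy [ 179.9   13.7 -172.9] J [  26.   16.  -39.   11.  -23. -118.] F [-0.4 -0.2 -2.4] w 52.6
```

View pics/s20.png

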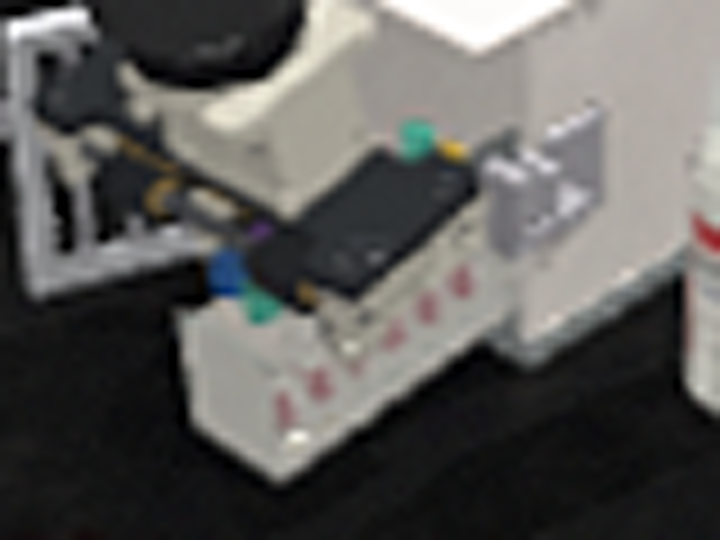

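Call:
apply_moves(
  targets=[
    [[0.02,0,0.07],[0,0,0],45],
    [[0,0,0],[0,0,0],45],
  ],
)

```text
time_s: 23.35
tcp_pos: [0.5851, 0.0433, 0.0682]
eef_rot: [179.9, 13.8, -172.8]
contact_force: [-1.9, -1.1, 0.2]
gripper_width: 0.0526
```

Call:
apply_moves(
  targets=[
    [[0.02,0,0.07],[0,0,0],45],
    [[0,0,0],[0,0,0],45],
  ],
)

```text
time_s: 23.55
tcp_pos: [0.5859, 0.0439, 0.0683]
eef_rot: [179.9, 14.0, -172.8]
contact_force: [-0.4, -0.8, -1.2]
gripper_width: 0.0531
```

Call:
apply_moves(
  targets=[
    [[0,0,0],[0,0,0],58],
    [[0,0,0],[0,0,0],65],
    [[0,0,0],[0,0,0],70],
    [[0,0,0],[0,0,0],72],
    [[0,0,0],[0,0,0],74],
  ],
)

```text
time_s: 24.05
tcp_pos: [0.5873, 0.0446, 0.069]
eef_rot: [179.9, 14.2, -172.7]
contact_force: [0.2, 0.3, 0.3]
gripper_width: 0.0731
```

```bash
python3 - <<'E'
from rk import *
st()
p,Q,_=cur(); plan([(p-.045*Q[:,2]+np.array([0,0,0]),Q),(bw(-140,-18,180),Q)],maxmm=30)
E
```

```text
t 24.05 p [0.5873 0.0446 0.069 ] bay [-92.3 -19.1  69. ] rpy [ 179.9   14.2 -172.7] J [  26.   16.  -39.   12.  -22. -119.] F [0.2 0.3 0.3] w 73.1
[[0.0, 0.0, -0.56],[0.0, 0.0, 0.0]]
[[0.0, 0.0, -0.56],[0.0, 0.0, 0.0]]
---
[[0.16, 0.01, -0.62],[0.0, 0.0, 0.0]]
[[0.16, 0.01, -0.62],[0.0, 0.0, 0.0]]
[[0.16, 0.01, -0.62],[0.0, 0.0, 0.0]]
---
```

Call:
apply_moves(
  targets=[
    [[0,0,-0.5],[0,0,0],74],
    [[0,0,-0.56],[0,0,0],74],
    [[0.14,0,-0.62],[0,0,0],74],
    [[0.16,0.01,-0.62],[0,0,0],60],
    [[0.16,0.01,-0.62],[0,0,0],40],
  ],
)

```text
time_s: 24.55
tcp_pos: [0.5389, 0.0384, 0.1764]
eef_rot: [-180.0, 13.7, -172.8]
contact_force: [0.3, 0.6, 0.2]
gripper_width: 0.0633
```

```bash
python3 - <<'E'
from rk import *
st()
c=snap('scene'); cv2.imwrite('pics/s21.png',cv2.resize(c['img'][140:230,190:300],None,fx=7,fy=6.6,interpolation=cv2.INTER_CUBIC)); np.savez('s21.npz',**c)
E
```

```text
t 24.55 p [0.5389 0.0384 0.1764] bay [-141.2  -19.3  176.4] rpy [-180.    13.7 -172.8] J [  28.    4.  -36.    8.  -38. -117.] F [0.3 0.6 0.2] w 63.3
```

View pics/s21.png

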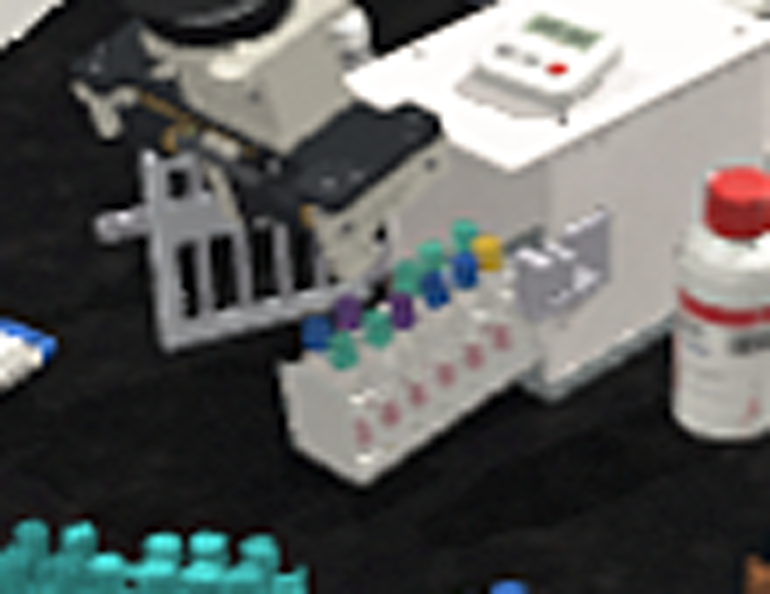

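```bash
python3 - <<'E'
from rk import *
c=dict(np.load('s21.npz'))
def cp(a,b): return 190+(a+.5)/7-.5,140+(b+.5)/6.6-.5
for a in ((365,485),(298,447)): print(wb(px2plane(c,*cp(*a),0.0)).round(1))
def rackpts(xf,y,yaw,tau):
    # front-bottom mid at bay (xf,y), z such that rear z=0
    f=np.array([np.cos(tau)*np.cos(yaw),np.cos(tau)*np.sin(yaw),np.sin(tau)]);l=np.array([-np.sin(yaw),np.cos(yaw),0]);u=np.cross(f,l)
    F=np.array([xf,y,147*np.sin(tau)]); o={}
    for n,(a,b,h) in dict(rbr=(-147,-27,0),rbl=(-147,27,0),rtr=(-147,-27,66),rtl=(-147,27,66),ftr=(0,-27,66),ftl=(0,27,66)).items():
        q=bw(*(F+a*f+b*l+h*u)); uv=w2px(c,q); o[n]=((uv[0]+.5-190)*7).round(0),((uv[1]+.5-140)*6.6).round(0)
    return o
im0=cv2.imread('pics/s21.png')
for i,(xf,y,tau) in enumerate(((15,-20,.096),(15,-20,0.0))):
    im=im0.copy()
    for n,(a,b) in rackpts(xf,y,0,tau).items(): cv2.drawMarker(im,(int(a),int(b)),(0,0,255),1,12,1); print(n,a,b)
    cv2.imwrite(f'pics/ov21_{i}.png',im)
E
```

```text
[-127.2  -45.5    0. ]
[-128.7    7.2    0. ]
rbr 362.0 490.0
rbl 295.0 450.0
rtr 348.0 404.0
rtl 280.0 364.0
ftr 541.0 277.0
ftl 472.0 241.0
rbr 361.0 490.0
rbl 294.0 450.0
rtr 356.0 399.0
rtl 287.0 359.0
ftr 549.0 292.0
ftl 480.0 256.0
```

View pics/ov21_0.png

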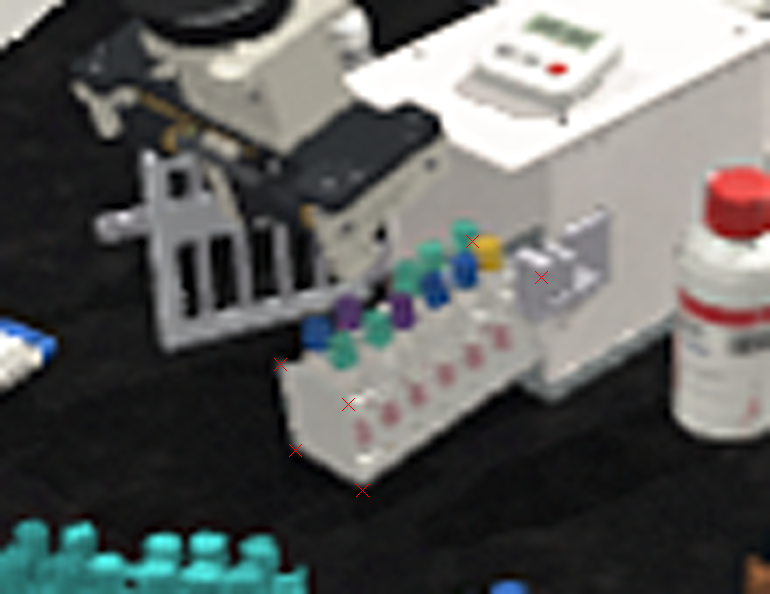

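```bash
python3 - <<'E'
from rk import *
s=[-25,22,-48,-140,-45,75]
for hd in (7.1,2):
 for l in (60,65,70,75):
  for pt in ((-11,-28,66),(-40,-28,64),(-70,-28,60),(-150,-28,60)):
   best=None
   for sd in (s,[-15,25,-30,-120,-50,60],[25,15,-39,11,-23,-118]):
    q,c,m=feas(bw(*pt),ori(hd,l,True),sd,3)
    if best is None or c<best[1]: best=(q,c)
   print(hd,l,pt,best[0].round(0),round(best[1],1))
for l in (15,20,25):
  for pt in ((-150,-20,60),(-110,-20,50),(-90,-20,50),(-60,-20,50)):
    q,c,m=feas(bw(*pt),ori(7.1,l,True),[25,15,-39,11,-23,-118],3); print(l,pt,q.round(0),round(c,1))
E
```

```text
7.1 60 (-11, -28, 66) [ -23.   29.  -42. -141.  -45.   77.] 0.0
7.1 60 (-40, -28, 64) [ -26.   29.  -46. -141.  -48.   79.] 0.0
7.1 60 (-70, -28, 60) [ -29.   30.  -50. -140.  -52.   82.] 0.0
7.1 60 (-150, -28, 60) [ -39.   33.  -58. -134.  -61.   91.] 1.3
7.1 65 (-11, -28, 66) [ -26.   35.  -46. -144.  -57.   84.] 0.0
7.1 65 (-40, -28, 64) [ -28.   35.  -49. -143.  -61.   86.] 0.0
7.1 65 (-70, -28, 60) [ -32.   38.  -53. -141.  -65.   90.] 0.0
7.1 65 (-150, -28, 60) [ -43.   41.  -58. -131.  -70.   97.] 74.9
7.1 70 (-11, -28, 66) [ -27.   41.  -48. -145.  -69.   89.] 0.0
7.1 70 (-40, -28, 64) [ -30.   42.  -51. -143.  -73.   92.] 0.0
7.1 70 (-70, -28, 60) [ -34.   46.  -54. -141.  -78.   97.] 0.0
7.1 70 (-150, -28, 60) [ -45.   52.  -58. -129.  -82.  106.] 165.4
7.1 75 (-11, -28, 66) [ -29.   47.  -49. -145.  -80.   94.] 0.0
7.1 75 (-40, -28, 64) [ -31.   50.  -52. -143.  -84.   97.] 0.0
7.1 75 (-70, -28, 60) [ -35.   54.  -55. -140.  -89.  102.] 0.0
7.1 75 (-150, -28, 60) [ -46.   67.  -58. -126.  -97.  118.] 123.3
2 60 (-11, -28, 66) [ -22.   30.  -47. -151.  -48.   83.] 0.0
2 60 
[... 974 characters left out ...]
   21.  -14. -130.] 0.0
15 (-110, -20, 50) [  26.   16.  -45.   19.  -15. -126.] 0.0
15 (-90, -20, 50) [  25.   18.  -42.   17.  -17. -124.] 0.0
15 (-60, -20, 50) [  25.   20.  -37.   14.  -19. -120.] 0.0
20 (-150, -20, 60) [  22.   10.  -58.   43.   -5. -146.] 70.7
20 (-110, -20, 50) [  19.   14.  -55.   46.   -4. -147.] 64.0
20 (-90, -20, 50) [  19.   16.  -53.   46.   -4. -147.] 41.5
20 (-60, -20, 50) [  19.   18.  -50.   46.   -4. -147.] 15.7
25 (-150, -20, 60) [  22.   10.  -57.   32.   -3. -136.] 489.0
25 (-110, -20, 50) [  22.   14.  -51.   24.   -3. -128.] 446.8
25 (-90, -20, 50) [  22.   16.  -49.   25.   -3. -129.] 387.8
25 (-60, -20, 50) [  21.   18.  -47.   28.   -4. -131.] 304.0
```

```bash
python3 - <<'E'
from rk import *
q=None; s=[-23,29,-42,-141,-45,77]
for x,l,z,hd in ((-11,68,66,7),(-40,66,62,7),(-70,63,58,8),(-100,60,55,9),(-130,57,52,10),(-150,56,52,10),(-165,56,60,10),(-165,56,110,10),(-165,58,150,10)):
    q,c,m=feas(bw(x,-27,z),ori(hd,l,True),s if q is None else q,3); print(x,l,q.round(0),round(c,2))
    if z==110: np.save('qs.npy',q)
E
```

```text
-11 68 [ -27.   38.  -47. -145.  -64.   87.] 0.0
-40 66 [ -29.   37.  -50. -143.  -64.   88.] 0.0
-70 63 [ -31.   35.  -51. -140.  -60.   87.] 0.0
-100 60 [ -33.   31.  -52. -135.  -55.   84.] 0.0
-130 57 [ -34.   28.  -52. -130.  -50.   80.] 0.0
-150 56 [ -35.   27.  -53. -129.  -49.   80.] 0.0
-165 56 [ -37.   24.  -54. -126.  -48.   78.] 0.0
-165 56 [ -27.    9.  -47. -115.  -34.   52.] 0.0
-165 58 [ -22.    1.  -44. -108.  -28.   38.] 0.0
```

```bash
python3 - <<'E'
from rk import *
q0=np.array(r.get_state()['joints']); s=np.load('qs.npy'); s[5]-=180
q2,c,m=feas(bw(-175,-27,130),ori(10,57,False),s,2); print(q2.round(0),c); np.save('qs2.npy',q2)
qs=[q0]
for f,P in ((.33,[.47,.06,.28]),(.66,[.47,.05,.25])):
    qm=q0+(q2-q0)*f; q,c,m=feas(np.array(P),fk(X,qm)[1],qm,1); print(q.round(0),round(c,2)); qs.append(q)
jrows(qs+[q2],maxmm=42,maxdeg=8.3)
E
```

```text
[ -26.    4.  -46. -110.  -31. -135.] 4.8283515930660775e-25
[  17.   -6.  -22.  -19.  -58. -146.] 0.0
[   5.  -11.  -31.  -41.  -41. -174.] 5.12
[[0.15, -0.1, -0.3],[-0.19, 0.07, 0.96]]  [0.531 0.033 0.191]
[[0.15, -0.05, -0.31],[-0.21, 0.08, 0.94]]  [0.522 0.031 0.201]
[[0.16, -0.0, -0.31],[-0.24, 0.11, 0.91]]  [0.513 0.03  0.212]
[[0.18, 0.05, -0.32],[-0.25, 0.13, 0.88]]  [0.504 0.033 0.224]
[[0.2, 0.09, -0.33],[-0.27, 0.16, 0.85]]  [0.495 0.037 0.236]
[[0.24, 0.13, -0.33],[-0.28, 0.19, 0.82]]  [0.487 0.043 0.249]
[[0.28, 0.16, -0.34],[-0.28, 0.22, 0.78]]  [0.478 0.051 0.264]
[[0.33, 0.18, -0.34],[-0.28, 0.24, 0.75]]  [0.47 0.06 0.28]
---
[[0.03, -0.06, 0.14],[-0.35, 0.05, 0.83]]  [0.469 0.061 0.274]
[[0.0, -0.06, 0.12],[-0.35, 0.05, 0.83]]  [0.468 0.062 0.269]
[[-0.02, -0.06, 0.1],[-0.35, 0.06, 0.84]]  [0.467 0.062 0.264]
[[-0.04, -0.05, 0.08],[-0.35, 0.06, 0.85]]  [0.467 0.061 0.26 ]
[[-0.07, -0.04, 0.06],[-0.35, 0.07, 0.86]]  [0.468 0.059 0.257]
[[-0.09, -0.02, 0.04],[-0.35, 0.08, 0.86]]  [0.468 0.057 0.254]
[[-0.11, -0.0, 0.02],[-0.35, 0.08, 0.87]]  [0.469 0.053 0.251]
[[-0.13, 0.02, 0.0],[-0.35, 0.09, 0.87]]  [0.47  0.049 0.249]
---
[[-0.19, -0.47, 0.47],[-0.15, 0.27, 0.69]]  [0.463 0.058 0.224]
[[-0.19, -0.34, 0.41],[-0.24, 0.24, 0.71]]  [0.459 0.066 0.203]
[[-0.18, -0.21, 0.35],[-0.32, 0.21, 0.72]]  [0.458 0.072 0.186]
[[-0.17, -0.08, 0.3],[-0.4, 0.17, 0.73]]  [0.461 0.076 0.173]
[[-0.17, 0.05, 0.26],[-0.46, 0.13, 0.73]]  [0.467 0.076 0.162]
[[-0.16, 0.19, 0.22],[-0.52, 0.08, 0.73]]  [0.475 0.071 0.153]
[[-0.15, 0.31, 0.2],[-0.58, 0.04, 0.73]]  [0.485 0.061 0.145]
[[-0.14, 0.43, 0.19],[-0.62, -0.01, 0.73]]  [0.496 0.047 0.138]
[[-0.13, 0.55, 0.19],[-0.65, -0.06, 0.73]]  [0.506 0.027 0.13 ]
---
```

```bash
python3 - <<'E'
from rk import *
p,Q,_=cur(); q2=np.load('qs2.npy')
P1=np.array([.475,.045,.26]); O1=ori(0,5,True); q1,c,_=feas(P1,O1,None,2); print(q1.round(0),c)
plan([(P1,O1)],maxmm=38)
qm=(q1+q2)/2; 
jrows([q1,q2],maxmm=42,maxdeg=8.3)
E
```

```text
[  31.   -2.  -26.    3.  -62. -123.] 9.941670701247811e-26
[[0.35, 0.12, -0.77],[0.05, 0.37, 0.3]]
[[0.39, 0.1, -0.75],[0.05, 0.37, 0.3]]
[[0.43, 0.08, -0.73],[0.05, 0.37, 0.3]]
---
[[0.49, -0.0, 0.55],[-0.44, 0.26, 0.67]]  [0.457 0.045 0.237]
[[0.44, -0.02, 0.51],[-0.44, 0.24, 0.7]]  [0.441 0.047 0.215]
[[0.4, -0.03, 0.46],[-0.44, 0.22, 0.72]]  [0.425 0.051 0.197]
[[0.35, -0.04, 0.42],[-0.44, 0.19, 0.73]]  [0.412 0.057 0.181]
[[0.31, -0.04, 0.38],[-0.45, 0.17, 0.75]]  [0.4   0.064 0.167]
[[0.26, -0.03, 0.34],[-0.45, 0.15, 0.76]]  [0.391 0.072 0.155]
[[0.22, -0.02, 0.3],[-0.46, 0.13, 0.78]]  [0.383 0.081 0.145]
[[0.17, 0.0, 0.27],[-0.46, 0.11, 0.79]]  [0.379 0.09  0.137]
[[0.13, 0.03, 0.23],[-0.47, 0.09, 0.79]]  [0.377 0.099 0.131]
[[0.09, 0.06, 0.2],[-0.47, 0.07, 0.8]]  [0.377 0.107 0.127]
[[0.06, 0.09, 0.17],[-0.48, 0.05, 0.81]]  [0.38  0.114 0.124]
[[0.03, 0.12, 0.15],[-0.49, 0.04, 0.81]]  [0.385 0.119 0.122]
[[0.0, 0.16, 0.13],[-0.5, 0.02, 0.81]]  [0.393 0.123 0.121]
[[-0.02, 0.2, 0.11],[-0.5, 0.01, 0.82]]  [0.402 0.125 0.121]
[[-0.03, 0.25, 0.09],[-0.51, 0.0, 0.82]]  [0.412 0.124 0.121]
[[-0.05, 0.29, 0.08],[-0.52, -0.0, 0.82]]  [0.424 0.121 0.122]
[[-0.05, 0.33, 0.07],[-0.53, -0.01, 0.82]]  [0.436 0.115 0.124]
[[-0.05, 0.38, 0.06],[-0.53, -0.01, 0.82]]  [0.449 0.107 0.125]
[[-0.05, 0.42, 0.06],[-0.54, -0.01, 0.82]]  [0.462 0.096 0.126]
[[-0.04, 0.46, 0.06],[-0.55, -0.02, 0.83]]  [0.475 0.082 0.128]
[[-0.03, 0.5, 0.06],[-0.55, -0.01, 0.83]]  [0.486 0.066 0.129]
[[-0.01, 0.53, 0.06],[-0.55, -0.01, 0.83]]  [0.497 0.047 0.13 ]
[[0.02, 0.56, 0.07],[-0.56, -0.01, 0.83]]  [0.506 0.027 0.13 ]
---
```

```bash
python3 - <<'E'
from rk import *
q2=np.load('qs2.npy')
P1=np.array([.475,.045,.26]); O1=ori(0,5,True); q1,c,_=feas(P1,O1,None,2)
qs=[q1]
for f,P in ((.3,[.45,.06,.25]),(.6,[.45,.09,.22]),(.85,[.47,.075,.18])):
    qm=q1+(q2-q1)*f; q,c,m=feas(np.array(P),fk(X,qm)[1],qm,1); print(q.round(0),round(c,2)); qs.append(q)
np.save('qpath.npy',np.array(qs+[q2])); rows=jrows(qs+[q2],maxmm=42,maxdeg=8.4,show=False); print(len(rows)); print([o[2].round(2).tolist() for o in rows if o])
E
```

```text
[  10.   -1.  -18.  -27.  -67. -130.] 0.0
[  -2.   -5.  -29.  -53.  -51. -149.] 0.0
[  -7.   -7.  -40.  -78.  -29. -159.] 0.0
27
[[0.46, 0.04, 0.25], [0.46, 0.04, 0.25], [0.45, 0.04, 0.24], [0.45, 0.05, 0.24], [0.45, 0.05, 0.25], [0.45, 0.06, 0.25], [0.45, 0.07, 0.24], [0.45, 0.07, 0.24], [0.44, 0.08, 0.23], [0.44, 0.08, 0.23], [0.45, 0.09, 0.22], [0.45, 0.09, 0.22], [0.45, 0.09, 0.22], [0.46, 0.09, 0.21], [0.46, 0.1, 0.21], [0.47, 0.09, 0.2], [0.47, 0.09, 0.2], [0.47, 0.08, 0.19], [0.47, 0.08, 0.18], [0.47, 0.07, 0.16], [0.48, 0.06, 0.15], [0.49, 0.05, 0.14], [0.51, 0.03, 0.13]]
```

Call:
apply_moves(
  targets=[
    [[0.35,0.12,-0.77],[0.05,0.37,0.3],20],
    [[0.39,0.1,-0.75],[0.05,0.37,0.3],0],
    [[0.43,0.08,-0.73],[0.05,0.37,0.3],0],
  ],
)

```text
time_s: 24.9
tcp_pos: [0.4712, 0.044, 0.2602]
eef_rot: [-180.0, 4.6, 179.7]
contact_force: [0.8, 0.5, -0.8]
gripper_width: 0.0356
```

```bash
cat > nx.py <<'E'
from rk import *
import sys
k=int(sys.argv[1]); qp=np.load('qpath.npy'); st()
jrows([r.get_state()['joints']]+list(qp[k:]),maxmm=42,maxdeg=8.4)
E
python3 nx.py 1
```

```text
t 24.9 p [0.4712 0.044  0.2602] bay [-207.7   -5.4  260.2] rpy [-180.     4.6  179.7] J [  31.   -2.  -26.    3.  -62. -123.] F [ 0.8  0.5 -0.8] w 35.6
[[0.26, -0.1, 0.17],[-0.45, 0.26, 0.89]]  [0.462 0.04  0.253]
[[0.2, -0.05, 0.13],[-0.47, 0.25, 0.87]]  [0.454 0.04  0.247]
[[0.15, 0.01, 0.08],[-0.49, 0.24, 0.85]]  [0.448 0.042 0.244]
[[0.1, 0.08, 0.04],[-0.52, 0.23, 0.83]]  [0.446 0.047 0.243]
[[0.06, 0.15, -0.0],[-0.54, 0.22, 0.8]]  [0.446 0.053 0.245]
[[0.03, 0.23, -0.05],[-0.56, 0.21, 0.77]]  [0.45 0.06 0.25]
---
[[0.12, 0.01, 0.24],[-0.47, 0.05, 0.76]]  [0.447 0.067 0.243]
[[0.1, 0.0, 0.21],[-0.47, 0.05, 0.77]]  [0.445 0.074 0.237]
[[0.07, 0.0, 0.18],[-0.47, 0.05, 0.79]]  [0.444 0.079 0.232]
[[0.04, 0.0, 0.15],[-0.46, 0.05, 0.8]]  [0.445 0.084 0.228]
[[0.02, 0.01, 0.12],[-0.46, 0.05, 0.81]]  [0.446 0.087 0.225]
[[-0.01, 0.02, 0.09],[-0.46, 0.06, 0.82]]  [0.448 0.089 0.222]
[[-0.03, 0.03, 0.07],[-0.46, 0.06, 0.83]]  [0.45 0.09 0.22]
---
[[-0.02, 0.07, 0.22],[-0.52, 0.04, 0.74]]  [0.456 0.094 0.214]
[[-0.07, 0.06, 0.18],[-0.51, 0.02, 0.76]]  [0.462 0.096 0.209]
[[-0.13, 0.06, 0.13],[-0.51, -0.0, 0.78]]  [0.466 0.094 0.203]
[[-0.18, 0.06, 0.09],[-0.51, -0.02, 0.8]]  [0.469 0.09  0.196]
[[-0.24, 0.07, 0.05],[-0.51, -0.05, 0.81]]  [0.471 0.084 0.188]
[[-0.29, 0.09, 0.01],[-0.51, -0.07, 0.82]]  [0.47  0.075 0.18 ]
---
[[-0.37, 0.05, 0.27],[-0.35, -0.0, 0.72]]  [0.473 0.071 0.163]
[[-0.27, 0.23, 0.26],[-0.44, 0.01, 0.72]]  [0.481 0.062 0.149]
[[-0.18, 0.42, 0.26],[-0.52, 0.01, 0.71]]  [0.493 0.048 0.139]
[[-0.11, 0.61, 0.27],[-0.6, -0.01, 0.7]]  [0.506 0.027 0.13 ]
---
```

Call:
apply_moves(
  targets=[
    [[0.26,-0.1,0.14],[-0.45,0.26,0.89],0],
    [[0.2,-0.05,0.1],[-0.47,0.25,0.87],0],
    [[0.15,0.01,0.06],[-0.49,0.24,0.85],0],
    [[0.1,0.08,0.02],[-0.52,0.23,0.83],0],
    [[0.06,0.15,-0.02],[-0.54,0.22,0.8],0],
  ],
)

```text
time_s: 25.4
tcp_pos: [0.4464, 0.0564, 0.2551]
eef_rot: [160.5, -10.8, 147.3]
contact_force: [-0.5, -0.5, -0.3]
gripper_width: 0.0011
```

Call:
apply_moves(
  targets=[
    [[0.03,0.23,-0.07],[-0.56,0.21,0.77],0],
    [[0.12,0.01,0.2],[-0.47,0.05,0.76],0],
    [[0.1,0,0.18],[-0.47,0.05,0.77],0],
    [[0.07,0,0.15],[-0.47,0.05,0.79],0],
    [[0.04,0,0.12],[-0.46,0.05,0.8],0],
  ],
)

```text
time_s: 25.9
tcp_pos: [0.448, 0.0846, 0.2428]
eef_rot: [150.1, -28.1, 117.5]
contact_force: [-0.6, 0.0, -0.8]
gripper_width: 0.0007
```

```bash
python3 nx.py 2
```

```text
t 25.9 p [0.448  0.0846 0.2428] bay [-225.6   37.8  242.8] rpy [150.1 -28.1 117.5] J [   2.   -4.  -24.  -43.  -59. -143.] F [-0.6  0.  -0.8] w 0.7
[[-0.04, -0.06, 0.2],[-0.4, 0.03, 0.71]]  [0.449 0.088 0.235]
[[-0.07, -0.06, 0.17],[-0.39, 0.03, 0.72]]  [0.449 0.09  0.227]
[[-0.1, -0.06, 0.14],[-0.39, 0.02, 0.73]]  [0.45 0.09 0.22]
---
[[-0.02, 0.07, 0.22],[-0.52, 0.04, 0.74]]  [0.456 0.094 0.214]
[[-0.07, 0.06, 0.18],[-0.51, 0.02, 0.76]]  [0.462 0.096 0.209]
[[-0.13, 0.06, 0.13],[-0.51, -0.0, 0.78]]  [0.466 0.094 0.203]
[[-0.18, 0.06, 0.09],[-0.51, -0.02, 0.8]]  [0.469 0.09  0.196]
[[-0.24, 0.07, 0.05],[-0.51, -0.05, 0.81]]  [0.471 0.084 0.188]
[[-0.29, 0.09, 0.01],[-0.51, -0.07, 0.82]]  [0.47  0.075 0.18 ]
---
[[-0.37, 0.05, 0.27],[-0.35, -0.0, 0.72]]  [0.473 0.071 0.163]
[[-0.27, 0.23, 0.26],[-0.44, 0.01, 0.72]]  [0.481 0.062 0.149]
[[-0.18, 0.42, 0.26],[-0.52, 0.01, 0.71]]  [0.493 0.048 0.139]
[[-0.11, 0.61, 0.27],[-0.6, -0.01, 0.7]]  [0.506 0.027 0.13 ]
---
```

Call:
apply_moves(
  targets=[
    [[-0.04,-0.06,0.2],[-0.4,0.03,0.71],0],
    [[-0.07,-0.06,0.17],[-0.39,0.03,0.72],0],
    [[-0.1,-0.06,0.14],[-0.39,0.02,0.73],0],
    [[-0.02,0.07,0.2],[-0.52,0.04,0.74],0],
    [[-0.07,0.06,0.15],[-0.51,0.02,0.76],0],
  ],
)

```text
time_s: 26.4
tcp_pos: [0.4617, 0.0924, 0.2085]
eef_rot: [150.9, -44.3, 85.0]
contact_force: [0.1, 0.2, 0.2]
gripper_width: 0.0003
```

Call:
apply_moves(
  targets=[
    [[-0.13,0.06,0.1],[-0.51,0,0.78],0],
    [[-0.18,0.06,0.06],[-0.51,-0.02,0.8],0],
    [[-0.24,0.07,0.02],[-0.51,-0.05,0.81],0],
    [[-0.29,0.09,0],[-0.51,-0.07,0.82],0],
  ],
)

```text
time_s: 26.8
tcp_pos: [0.4662, 0.0671, 0.1795]
eef_rot: [163.6, -54.0, 46.1]
contact_force: [0.1, 0.1, -0.4]
gripper_width: 0.0008
```

```bash
python3 nx.py 4
```

```text
t 26.8 p [0.4662 0.0671 0.1795] bay [-209.7   18.2  179.5] rpy [163.6 -54.   46.1] J [  -7.   -8.  -41.  -79.  -28. -161.] F [ 0.1  0.1 -0.4] w 0.8
[[-0.35, 0.01, 0.3],[-0.29, -0.01, 0.65]]  [0.47  0.065 0.162]
[[-0.23, 0.19, 0.3],[-0.38, 0.01, 0.65]]  [0.478 0.059 0.148]
[[-0.13, 0.39, 0.3],[-0.46, 0.02, 0.64]]  [0.491 0.047 0.138]
[[-0.06, 0.58, 0.31],[-0.55, 0.02, 0.63]]  [0.506 0.027 0.13 ]
---
```

Call:
apply_moves(
  targets=[
    [[-0.35,0.01,0.25],[-0.29,-0.01,0.65],0],
    [[-0.23,0.19,0.22],[-0.38,0.01,0.65],0],
    [[-0.13,0.39,0.22],[-0.46,0.02,0.64],0],
    [[-0.06,0.55,0.22],[-0.55,0.02,0.63],0],
    [[0,0,0],[0,0,0],0],
  ],
)

```text
time_s: 27.3
tcp_pos: [0.4953, 0.0221, 0.1343]
eef_rot: [-179.2, -56.9, 8.2]
contact_force: [-0.9, -1.2, -0.8]
gripper_width: 0.0007
```

```bash
python3 - <<'E'
from rk import *
st()
plan([(bw(-172,-27,110),ori(10,56)),(bw(-168,-27,54),ori(10,56))],maxmm=25)
c=snap('scene'); cv2.imwrite('pics/s22.png',cv2.resize(c['img'][140:230,190:300],None,fx=7,fy=6.6,interpolation=cv2.INTER_CUBIC))
E
```

```text
t 27.3 p [0.4953 0.0221 0.1343] bay [-186.4  -30.1  134.3] rpy [-179.2  -56.9    8.2] J [ -25.    2.  -47. -109.  -30. -139.] F [-0.9 -1.2 -0.8] w 0.7
[[-0.16, -0.03, 0.32],[0.05, -0.05, -0.06]]
[[-0.15, -0.03, 0.32],[0.05, -0.05, -0.06]]
---
[[-0.37, 0.0, 0.29],[0.0, 0.0, 0.0]]
[[-0.37, 0.0, 0.29],[0.0, 0.0, 0.0]]
[[-0.37, 0.0, 0.29],[0.0, 0.0, 0.0]]
---
```

View pics/s22.png

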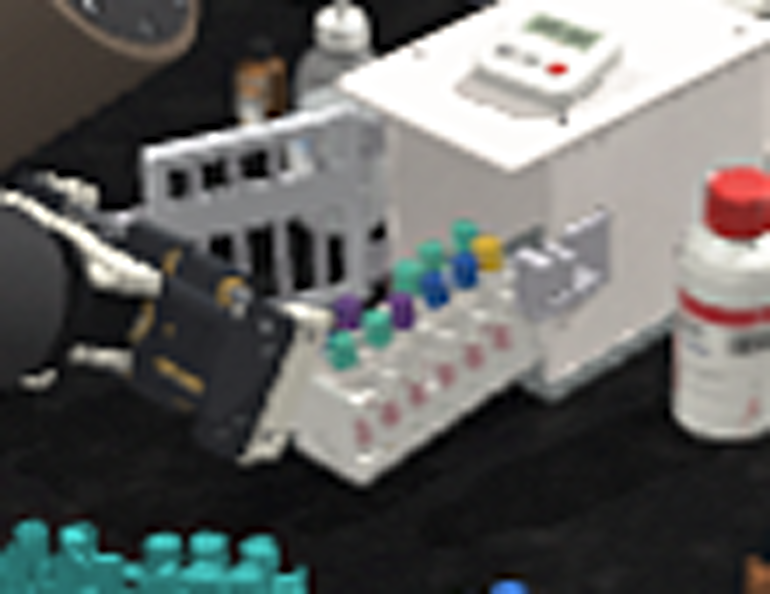

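Call:
apply_moves(
  targets=[
    [[-0.16,0,0.3],[0.05,-0.05,-0.06],0],
    [[-0.15,0,0.3],[0.05,-0.05,-0.06],0],
    [[-0.37,0,0.24],[0,0,0],0],
    [[-0.37,0,0.22],[0,0,0],0],
    [[-0.37,0,0.2],[0,0,0],0],
  ],
)

```text
time_s: 27.85
tcp_pos: [0.5075, 0.0272, 0.0646]
eef_rot: [178.2, -56.8, 13.2]
contact_force: [-0.1, 0.7, -0.8]
gripper_width: 0.0004
```

```bash
cat > pu.py <<'E'
from rk import *
import sys
st()
tx=[float(a) for a in sys.argv[1:]]
w=[]
for x in tx:
    f=np.clip((x+150)/140,0,1); w.append((bw(x,-27,52+f*14),ori(10-3*f,56+13*f)))
plan(w,maxmm=20)
E
python3 pu.py -160 -130 -100
```

```text
t 27.85 p [0.5075 0.0272 0.0646] bay [-173.8  -26.5   64.6] rpy [178.2 -56.8  13.2] J [ -38.   24.  -54. -124.  -49. -101.] F [-0.1  0.7 -0.8] w 0.4
[[-0.08, 0.03, 0.46],[-0.1, -0.1, 0.22]]
---
[[0.23, 0.02, 0.3],[-0.02, 0.12, 0.01]]
[[0.23, 0.02, 0.3],[-0.02, 0.12, 0.01]]
---
[[0.23, 0.02, 0.3],[-0.03, 0.17, 0.02]]
[[0.22, 0.01, 0.3],[-0.03, 0.17, 0.02]]
---
```

Call:
apply_moves(
  targets=[
    [[-0.08,0.03,0.46],[-0.1,-0.1,0.22],0],
    [[0.2,0.02,0.26],[-0.02,0.12,0.01],0],
    [[0.2,0.02,0.26],[-0.02,0.12,0.01],0],
  ],
)

```text
time_s: 28.15
tcp_pos: [0.5455, 0.0354, 0.0512]
eef_rot: [-179.5, -57.8, 9.7]
contact_force: [-2.1, -0.8, -0.2]
gripper_width: 0.0003
```

```bash
python3 pu.py -120 -100 -80; python3 - <<'E'
from rk import *
c=snap('scene'); cv2.imwrite('pics/s23.png',cv2.resize(c['img'][140:230,190:300],None,fx=7,fy=6.6,interpolation=cv2.INTER_CUBIC))
E
```

```text
t 28.15 p [0.5455 0.0354 0.0512] bay [-135.   -23.1   51.2] rpy [-179.5  -57.8    9.7] J [ -35.   30.  -53. -131.  -53.  -97.] F [-2.1 -0.8 -0.2] w 0.3
[[0.28, 0.12, 0.26],[-0.1, 0.12, 0.02]]
---
[[0.15, 0.01, 0.2],[-0.02, 0.12, 0.01]]
[[0.15, 0.01, 0.2],[-0.02, 0.12, 0.01]]
---
[[0.14, 0.01, 0.21],[-0.02, 0.12, 0.01]]
[[0.14, 0.01, 0.21],[-0.02, 0.12, 0.01]]
---
```

View pics/s23.png

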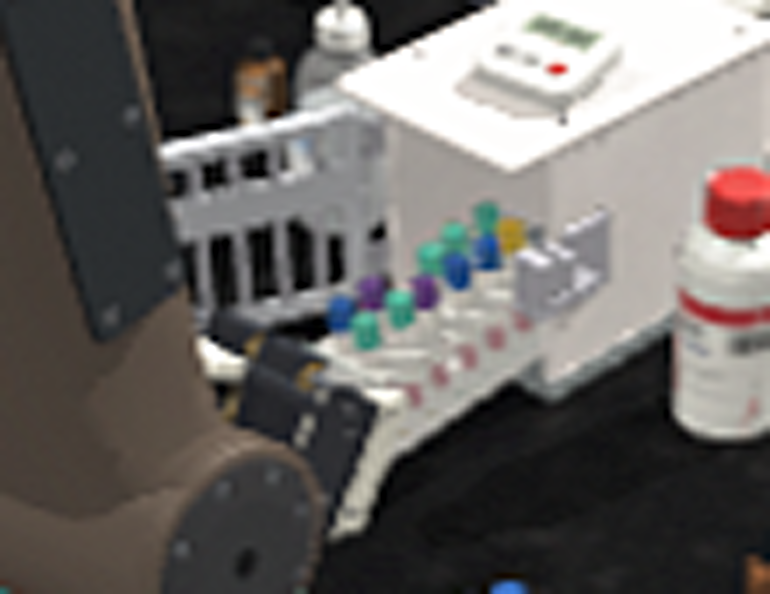

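```bash
cat >> fk2.py <<'E'
def links(q):
    c,bx,by,a,d,h,L1,e,L2,o4y,o4z,Lt,o5y,o5z=X; q=np.radians(q)
    A=R.from_euler('z',q[0]); U=R.from_euler('y',q[1]); F=R.from_euler('y',q[1]-q[2]); F4=A*F*R.from_euler('x',-q[3]); F5=F4*R.from_euler('y',-q[4])
    p0=A.apply(np.array([a,d,h])+U.apply([0,0,L1])+F.apply([0,0,e])); p1=p0+F4.apply([L2,0,0]); p2=p1+F4.apply([0,o4y+o5y,0]); p3=p2+F5.apply([Lt,0,0])
    return [x.round(3) for x in (p0,p1,p2,p3)]
E
python3 - <<'E'
from rk import *
print(links(r.get_state()['joints']))
q=None
for x in (-100,-70,-40,-11):
    f=(x+150)/140; q,c,m=feas(bw(x,-27,52+14*f),ori(10-3*f,56+13*f),q,2); print(x,q.round(0),round(c,2),links(q))
E
```

```text
[array([ 0.244, -0.172,  0.721]), array([ 0.291, -0.205,  0.261]), array([ 0.246, -0.02 ,  0.243]), array([0.547, 0.034, 0.052])]
-100 [ -33.   32.  -52. -136.  -56.  -95.] 0.0 [array([ 0.267, -0.174,  0.709]), array([ 0.308, -0.201,  0.248]), array([ 0.27 , -0.013,  0.234]), array([0.581, 0.036, 0.057])]
-70 [ -31.   35.  -51. -139.  -60.  -93.] 0.0 [array([ 0.293, -0.177,  0.693]), array([ 0.324, -0.196,  0.231]), array([ 0.291, -0.007,  0.221]), array([0.611, 0.039, 0.06 ])]
-40 [ -29.   37.  -49. -142.  -63.  -92.] 0.0 [array([ 0.317, -0.177,  0.678]), array([ 0.342, -0.19 ,  0.216]), array([ 0.313, -0.001,  0.209]), array([0.64 , 0.043, 0.063])]
-11 [ -27.   39.  -48. -145.  -66.  -92.] 0.0 [array([ 0.339, -0.173,  0.664]), array([ 0.361, -0.184,  0.202]), array([0.335, 0.006, 0.196]), array([0.669, 0.047, 0.066])]
```

Call:
apply_moves(
  targets=[
    [[0.24,0.1,0.24],[-0.1,0.12,0.02],0],
    [[0.15,0.01,0.2],[-0.02,0.12,0.01],0],
    [[0.15,0.01,0.2],[-0.02,0.12,0.01],0],
    [[0.14,0.01,0.21],[-0.02,0.12,0.01],0],
  ],
)

```text
time_s: 28.6
tcp_pos: [0.5932, 0.0411, 0.0626]
eef_rot: [179.2, -62.5, 10.1]
contact_force: [-2.4, -1.6, 2.3]
gripper_width: 0.0005
```

```bash
python3 pu.py -70 -50; python3 - <<'E'
from rk import *
c=snap('scene'); cv2.imwrite('pics/s24.png',cv2.resize(c['img'][140:230,190:300],None,fx=7,fy=6.6,interpolation=cv2.INTER_CUBIC))
E
```

```text
t 28.6 p [0.5932 0.0411 0.0626] bay [-87.  -23.3  62.6] rpy [179.2 -62.5  10.1] J [ -32.   33.  -52. -137.  -58.  -94.] F [-2.4 -1.6  2.3] w 0.5
[[0.13, 0.11, 0.4],[-0.1, 0.12, 0.1]]
---
[[0.13, 0.01, 0.21],[-0.02, 0.12, 0.01]]
[[0.13, 0.0, 0.21],[-0.02, 0.12, 0.01]]
---
```

View pics/s24.png

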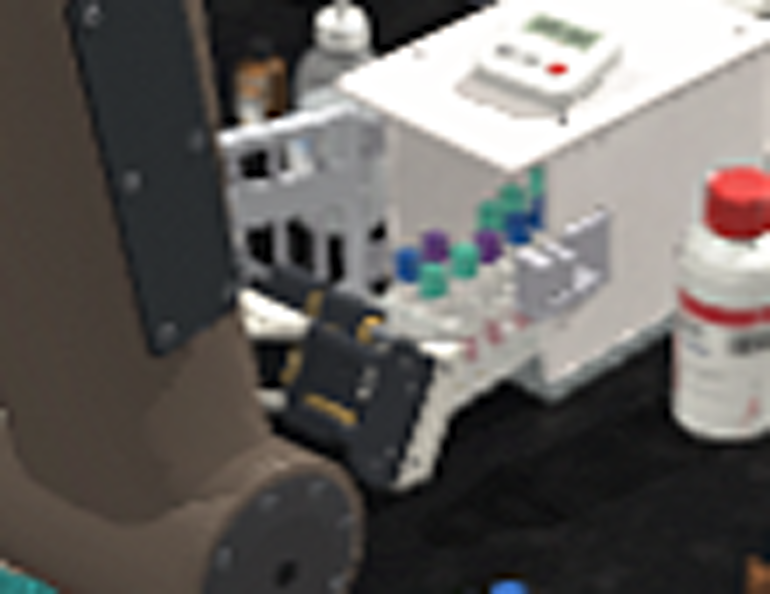

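Call:
apply_moves(
  targets=[
    [[0.14,0.11,0.36],[-0.1,0.12,0.1],0],
    [[0.13,0.03,0.21],[-0.02,0.12,0.01],0],
    [[0.13,0.03,0.21],[-0.02,0.12,0.01],0],
  ],
)

```text
time_s: 28.95
tcp_pos: [0.631, 0.0402, 0.0631]
eef_rot: [-180.0, -65.6, 8.0]
contact_force: [-2.7, -0.1, -0.9]
gripper_width: 0.0004
```

```bash
python3 pu.py -40 -20; python3 - <<'E'
from rk import *
c=snap('scene'); cv2.imwrite('pics/s25.png',cv2.resize(c['img'][140:230,190:300],None,fx=7,fy=6.6,interpolation=cv2.INTER_CUBIC))
E
```

```text
t 28.95 p [0.631  0.0402 0.0631] bay [-49.6 -28.8  63.1] rpy [-180.   -65.6    8. ] J [ -30.   36.  -50. -141.  -63.  -93.] F [-2.7 -0.1 -0.9] w 0.4
[[0.1, -0.04, 0.22],[-0.04, 0.08, 0.02]]
---
[[0.12, 0.0, 0.22],[-0.02, 0.12, 0.01]]
[[0.12, 0.0, 0.22],[-0.02, 0.12, 0.01]]
---
```

View pics/s25.png

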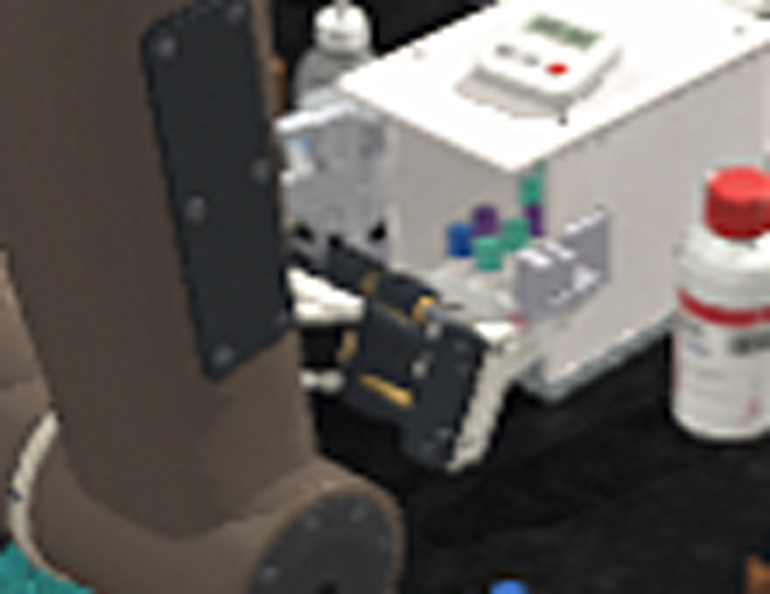

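Call:
apply_moves(
  targets=[
    [[0.12,-0.02,0.22],[-0.04,0.1,0.02],0],
    [[0.13,0,0.22],[-0.02,0.12,0.01],0],
    [[0.12,0,0.2],[-0.02,0.12,0.01],0],
  ],
)

```text
time_s: 29.3
tcp_pos: [0.6628, 0.0448, 0.0668]
eef_rot: [-179.9, -68.5, 7.1]
contact_force: [-1.9, 1.2, -1.1]
gripper_width: 0.0004
```

```bash
python3 pu.py -13; python3 - <<'E'
from rk import *
c=snap('scene'); cv2.imwrite('pics/s26.png',cv2.resize(c['img'][140:230,190:300],None,fx=7,fy=6.6,interpolation=cv2.INTER_CUBIC))
E
```

```text
t 29.3 p [0.6628 0.0448 0.0668] bay [-17.4 -28.3  66.8] rpy [-179.9  -68.5    7.1] J [ -28.   39.  -48. -144.  -66.  -92.] F [-1.9  1.2 -1.1] w 0.4
[[0.02, -0.03, 0.11],[-0.02, 0.02, -0.0]]
---
```

View pics/s26.png

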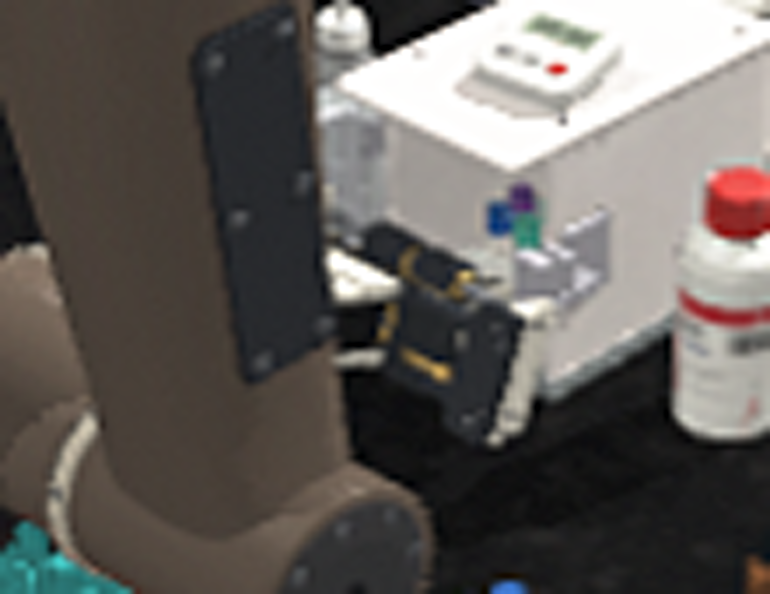

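Call:
apply_moves(
  targets=[
    [[0.05,-0.02,0.13],[0,0.03,0],0],
    [[0.04,0,0.11],[0,0.03,0],0],
    [[0,0,0],[0,0,0],0],
  ],
)

```text
time_s: 29.65
tcp_pos: [0.6751, 0.0474, 0.0666]
eef_rot: [-179.9, -69.2, 7.1]
contact_force: [-0.9, -0.2, 0.4]
gripper_width: 0.0005
```

```bash
python3 - <<'E'
from rk import *
st(); p,Q,_=cur()
plan([(bw(-60,-26,66),Q),(bw(-130,-26,72),ori(9,60))],maxmm=28)
c=snap('scene'); cv2.imwrite('pics/s27.png',cv2.resize(c['img'][140:230,190:300],None,fx=7,fy=6.6,interpolation=cv2.INTER_CUBIC))
E
```

```text
t 29.65 p [0.6751 0.0474 0.0666] bay [ -4.9 -27.2  66.6] rpy [-179.9  -69.2    7.1] J [ -27.   39.  -47. -145.  -66.  -92.] F [-0.9 -0.2  0.4] w 0.5
[[-0.25, -0.02, -0.64],[0.0, 0.0, 0.0]]
[[-0.25, -0.02, -0.64],[0.0, 0.0, 0.0]]
---
[[-0.16, -0.0, -0.56],[0.07, -0.38, -0.03]]
[[-0.19, -0.01, -0.55],[0.07, -0.38, -0.03]]
[[-0.22, -0.01, -0.54],[0.07, -0.38, -0.03]]
---
```

View pics/s27.png

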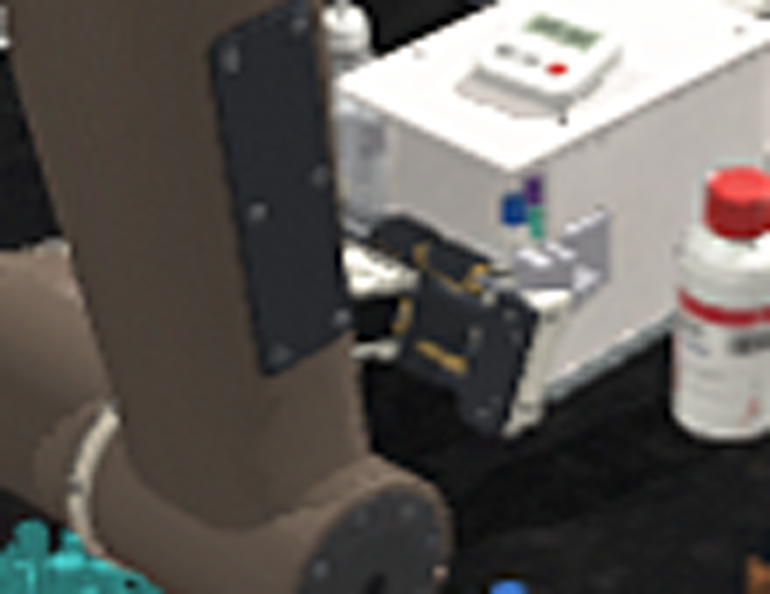

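Call:
apply_moves(
  targets=[
    [[-0.25,-0.02,-0.64],[0,0,0],0],
    [[-0.25,-0.02,-0.64],[0,0,0],0],
    [[-0.18,0,-0.56],[0.07,-0.38,-0.03],0],
    [[-0.2,0,-0.55],[0.07,-0.38,-0.03],0],
    [[-0.23,0,-0.54],[0.07,-0.38,-0.03],0],
  ],
)

```text
time_s: 30.2
tcp_pos: [0.5466, 0.0326, 0.0651]
eef_rot: [-178.9, -59.4, 8.1]
contact_force: [0.7, 0.2, 1.2]
gripper_width: 0.0007
```

```bash
python3 - <<'E'
from rk import *
st(); p,Q,_=cur()
plan([(bw(-150,-26,140),ori(10,57))],maxmm=28)
c=snap('scene'); cv2.imwrite('pics/s28.png',cv2.resize(c['img'][140:230,190:300],None,fx=7,fy=6.6,interpolation=cv2.INTER_CUBIC))
E
```

```text
t 30.2 p [0.5466 0.0326 0.0651] bay [-134.3  -26.    65.1] rpy [-178.9  -59.4    8.1] J [ -36.   29.  -54. -131.  -54.  -97.] F [0.7 0.2 1.2] w 0.7
[[0.47, -0.01, -0.43],[0.02, -0.1, -0.04]]
[[0.46, -0.01, -0.44],[0.02, -0.1, -0.04]]
[[0.46, -0.01, -0.44],[0.02, -0.1, -0.04]]
---
```

View pics/s28.png

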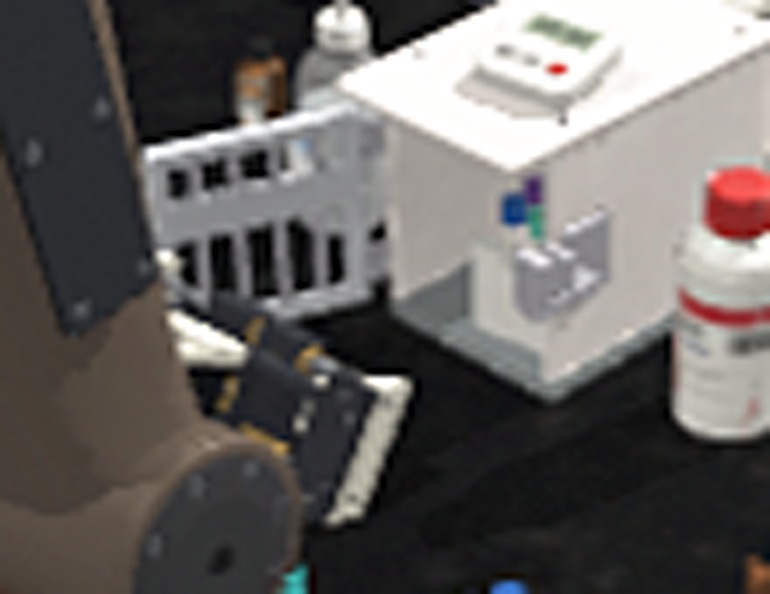

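```bash
python3 - <<'E'
from rk import *
c=snap('scene'); 
cv2.imwrite('pics/s29.png',cv2.resize(c['img'][160:202,245:285],None,fx=14,fy=14,interpolation=cv2.INTER_CUBIC))
def px(b): 
    u,v=w2px(c,bw(*b)); return ((u+.5-245)*14).round(0),((v+.5-160)*14).round(0)
for xr in (-4,0,4,8,12): print(xr,'bl',px((xr,8,14)),'br',px((xr,-46,14)),'tl',px((xr,8,80)),'tr',px((xr,-46,80)))
print('sill',px((0,58,14)),px((0,-58,14)),px((0,-58,0)))
W=cloud(c);B=(W@np.linalg.inv(T_BAY)[:3,:3].T+np.linalg.inv(T_BAY)[:3,3])*1000
m=(np.abs(B[...,1]+19)<25)&(B[...,2]>22)&(B[...,2]<75)&(B[...,0]>-15)&(B[...,0]<40); print(m.sum(),np.percentile(B[m][:,0],[10,25,50,75,90]).round(1),np.percentile(B[m][:,1],[2,98]))
st()
E
```

```text
-4 bl (np.float64(144.0), np.float64(438.0)) br (np.float64(278.0), np.float64(515.0)) tl (np.float64(140.0), np.float64(248.0)) tr (np.float64(277.0), np.float64(324.0))
0 bl (np.float64(154.0), np.float64(432.0)) br (np.float64(288.0), np.float64(509.0)) tl (np.float64(150.0), np.float64(242.0)) tr (np.float64(287.0), np.float64(318.0))
4 bl (np.float64(164.0), np.float64(426.0)) br (np.float64(298.0), np.float64(503.0)) tl (np.float64(160.0), np.float64(236.0)) tr (np.float64(297.0), np.float64(312.0))
8 bl (np.float64(174.0), np.float64(421.0)) br (np.float64(307.0), np.float64(497.0)) tl (np.float64(170.0), np.float64(231.0)) tr (np.float64(307.0), np.float64(306.0))
12 bl (np.float64(184.0), np.float64(415.0)) br (np.float64(317.0), np.float64(491.0)) tl (np.float64(180.0), np.float64(225.0)) tr (np.float64(317.0), np.float64(300.0))
sill (np.float64(35.0), np.float64(363.0)) (np.float64(318.0), np.float64(527.0)) (np.float64(318.0), np.float64(566.0))
68 [ 8.8 10.2 12.9 14.6 15.8] [-36.40331731   5.36265712]
t 30.3 p [0.5471 0.0325 0.0686] bay [-133.8  -26.2   68.6] rpy [-179.5  -59.7    8.7] J [ -36.   28.  -54. -131.  -54.  -97.] F [ 0.1 -0.3 -0.1] w 0.2
```

View pics/s29.png

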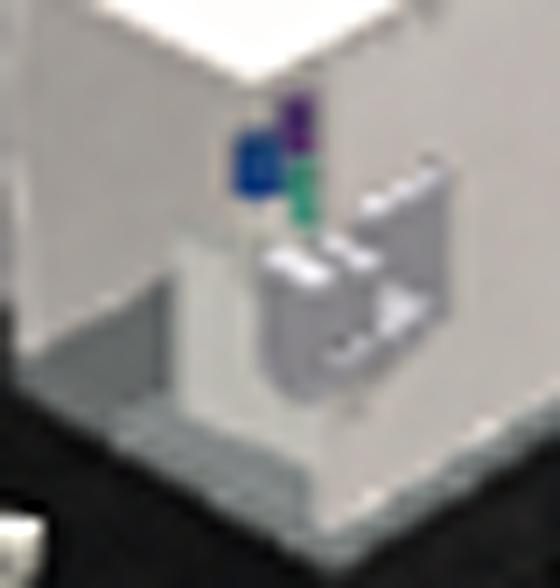

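Call:
apply_moves(
  targets=[
    [[0.47,0,-0.43],[0,-0.1,0],0],
    [[0.46,0,-0.44],[0,-0.1,0],0],
    [[0.46,0,-0.6],[0,-0.1,0],0],
    [[0.3,0.5,-0.3],[0,0,0],0],
    [[0,0,0],[0,0,0],0],
  ],
)

```text
time_s: 30.8
tcp_pos: [0.528, 0.0122, 0.1371]
eef_rot: [-176.8, -56.1, 6.8]
contact_force: [-0.6, 1.3, 0.6]
gripper_width: 0.0002
```

```bash
python3 - <<'E'
from rk import *
st()
c=snap('scene'); cv2.imwrite('pics/s30.png',cv2.resize(c['img'][110:260,170:340],None,fx=4.6,fy=4,interpolation=cv2.INTER_CUBIC))
for g in (1.6,1.7,1.8,1.9,2.0):print(g,[(w2px(c,gpo(g,0,131,z))+.5-[170,110])*[4.6,4] for z in (156,20)],(w2px(c,gpo(g,8,158,105))+.5-[170,110])*[4.6,4])
t=snap('top'); cv2.imwrite('pics/t30.png',cv2.resize(t['img'][110:290,130:380],None,fx=3.2,fy=3.2,interpolation=cv2.INTER_CUBIC))
t0=dict(np.load('top0.npz')); d=np.abs(t['img'].astype(int)-t0['img']).sum(-1)
W0=cloud(t0)
for n,(u0,u1,v0,v1) in dict(wide=(265,312,228,268),sal=(226,250,147,178),san=(134,160,160,186),timer=(180,210,148,180)).items(): print(n,'mean img diff',d[v0:v1,u0:u1].mean().round(1))
E
```

```text
t 30.8 p [0.528  0.0122 0.1371] bay [-155.2  -44.   137.1] rpy [-176.8  -56.1    6.8] J [ -22.    4.  -42. -104.  -27. -147.] F [-0.6  1.3  0.6] w 0.2
1.6 [array([213.32832404, 234.42838396]), array([226.21184223, 351.96051747])] [186.20114276 287.92278892]
1.7 [array([203.90110592, 228.76001754]), array([217.21876717, 345.99987766])] [175.98094142 280.53113569]
1.8 [array([195.9461049 , 222.69028352]), array([209.60497697, 339.61112506])] [167.58690139 272.69841529]
1.9 [array([189.52620903, 216.29369235]), array([203.43229902, 332.87206475])] [161.07422514 264.52205677]
2.0 [array([184.68323796, 209.64624892]), array([198.74303333, 325.86226309])] [156.47222088 256.09976594]
wide mean img diff 29.2
sal mean img diff 16.0
san mean img diff 14.2
timer mean img diff 4.3
```

View pics/s30.png

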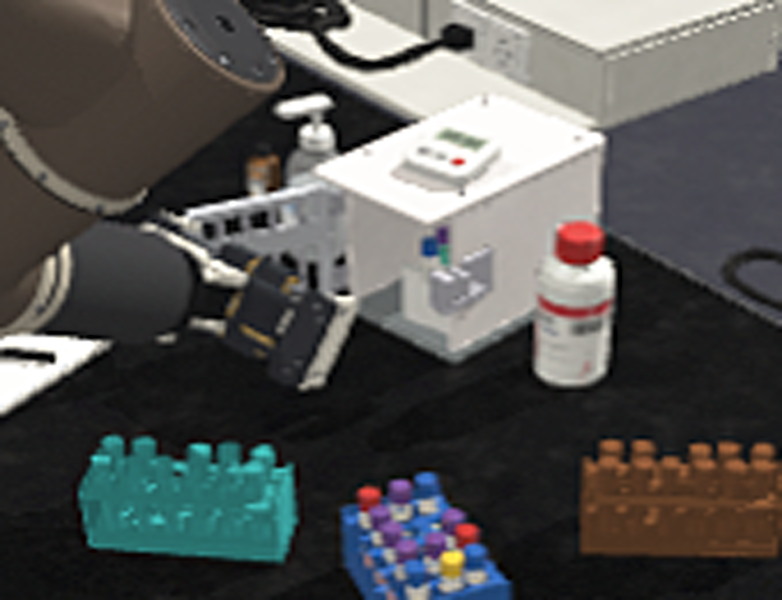

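View pics/t30.png

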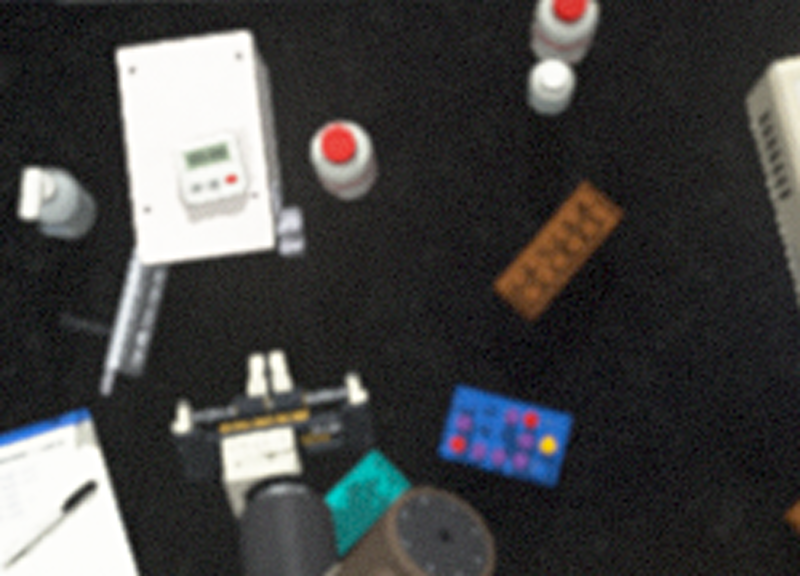

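```bash
python3 - <<'E'
from rk import *
t=snap('top');W=cloud(t)
for nm,(u0,u1,v0,v1) in dict(blue=(262,316,225,270),sal=(225,252,145,180),san=(130,162,155,190)).items():
    P=W[v0:v1,u0:u1].reshape(-1,3); P=P[P[:,2]>0.03]; rc=cv2.minAreaRect((P[:,:2]*1000).astype(np.float32)); print(nm,[np.round(x,1) for x in rc])
s=snap('scene'); B=(cloud(s)@np.linalg.inv(T_BAY)[:3,:3].T+np.linalg.inv(T_BAY)[:3,3])*1000
m=(np.abs(B[...,1]+19)<25)&(B[...,2]>22)&(B[...,2]<75)&(B[...,0]>-15)&(B[...,0]<40); print(np.median(B[m][:,0]))
st(); print(r.close_job())
E
```

```text
blue [array([ 442.2, -223.7]), array([124.2, 119.7]), np.float64(74.4)]
sal [array([757.5, -59.3]), array([60. , 59.8]), np.float64(25.6)]
san [array([713.4, 243.7]), array([42.5, 62.7]), np.float64(75.4)]
12.484917232405968
t 31.0 p [0.5253 0.0137 0.1323] bay [-157.7  -42.2  132.3] rpy [-176.3  -55.7    6.3] J [ -22.    4.  -42. -104.  -27. -147.] F [-0.1  0.1 -0.8] w -0.0
the job is handed in; nothing more can be done
None
```

I handed the job in at 31 s. No verdict is reported, but my camera checks show the narrow rack inside the bay with the gate open.

- **Latch and gate:** I gripped the knob pin and lifted the bar to about 0.4 rad (from the tool travel) with the gate shut. I then pulled the gate about 0.4 rad open, let the bar drop, and pushed the pin round with closed fingers. In the last pictures the gate stands at about 1.85 rad. The bar looked level after the push, but the arm partly hid it at the end.
- **Leaning:** I set the white rack down with its front end about 18 mm past the sill and its back end on the bench. Its tilt matched about 0.096 rad in an overlay.
- **Pushing in:** It went in from behind. Its back end now sits about 12 mm inside the mouth (centre x about 85 mm, y about -19 mm), and its corners match it lying flat on the floor. The arm stood clear with about zero force.
- **Other objects:** The saline and pump bottles measured within about 1 mm of their starting places, and the timer looks unmoved.
- **Disagreeing check:** The last depth box for the blue wide rack came out too large (124 x 120 mm) and off centre. I believe the arm was inside the measured window, as its 124 mm length is unchanged and the top picture shows it apparently in place, but I did not re-measure it.
- **Retries:** My first two grips caught the knob's head instead of its pin. I reopened and regripped before lifting.

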